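# Book in a tray of head tubes at the code reader

## Robot

A 7-joint arm with a two-finger parallel gripper is mounted at the origin on a cart in front of the work surface, level with it; the furniture and walls round the work are solid. World frame = base frame: x ahead of the robot, y to its left, z up, the work surface at z = 0. Lengths are in m, angles in rad, forces in N, time in s.
With the tool pointing down it reaches from about 0.425 to 0.95 m from the base axis. Payload 4.7 kg.
Tool frame: the origin (TCP) lies on the centre line of the jaws, within the pads' length; the fingertips stand 17 mm ahead of it and the grasp point (between the pads) lies 2 mm behind it; z points along the fingers, y is the line along which they close (so a half turn about z gives the same grasp; the last joint's range is limited). The gripper opens to 85 mm and grips with 20 to 120 N. Pads are 22 mm wide; open, the fingers measure 114 mm over their backs; the gripper's body (76 mm by 85 mm) begins 54 mm behind the grasp point. The pads swing forward as they close: fully open they stand 13 mm farther back than shut.
Start: joints at [-1.308, 0.469, -0.049, 1.532, 0.024, 1.141, -0.082], TCP at [0.194, 0.646, 0.215] pointing down, gripper open.
Joint ranges: [-2.59, 2.59], [-0.33, 1.99], [-1.39, 1.29], [0.1, 2.45], [-1.04, 4.18], [0.21, 1.99], [-2.66, 2.66]. Speed limits (rad/s): [2.57, 2.57, 3.14, 3.14, 3.14, 3.14, 3.14].

## Interface

Orientations are given as a unit quaternion [x, y, z, w].
In Python, from plant import ctrl, eyes, finder gives the robot as it stands.
- The arm moves only by the tool move_arm, never from a script. Its argument "deltas" is a list of rows, each an object of numbers: "gripper": the finger opening in cm, from 0 to 8.54; "tx", "ty", "tz": the shift along the tool's x, y, z in cm; "wx", "wy", "wz": the turn, a rotation vector about the tool's x, y, z in rad. In form: [{"gripper": .., "tx": .., "ty": .., "tz": .., "wx": .., "wy": .., "wz": ..}, ...]. A call has 1 to 5 rows; each row is the pose to reach, as a shift and turn from the pose commanded when the call began, along the tool's axes at that moment; what a row does not reach only later rows make up. A row lasts 1/8 s, in which the tool goes at most 62.5 mm and 10.7 degrees, less where a joint would pass 70% of its speed; a pose out of reach is approached as far as the arm can. A call with a gripper value outside its range is refused whole. The fingers move at their own pace and stop on an object; "grip_force" is the grip in N (left out, the last holds). Time passes only in rows, so rows that repeat a pose let the fingers close. It gives the time, the measured TCP pose, the force, the opening and the grip force at its end, in the units of the state.
- ctrl.observe(): the state, without advancing time (a new reading comes with each control period).
- eyes.capture(name): name is "scene" or "top"; returns the picture (384x512x3 uint8, blue, green, red); there is no depth.
- eyes.get_calibration(name): a dict with "fx", "fy", "cx", "cy" (pixels), "k1" (the pictures are not rectified: a ray, as slopes to the right and down, at radius r is drawn at 1 + k1 r^2 times it, then the intrinsics apply), "xyz" and "orientation" of the camera in the world. Camera axes: x right, y up, looking along -z (the intrinsics and any distortion apply to the point x, -y, -z); pixel columns grow to the right and rows downward; lengths in m; the calibration is good to about 2 mm. A picture is of the moment at which its call begins. get_calibration takes no time and is no camera call.
- ctrl.close_job(): hands the job in; it is judged then, once.
Trained networks look in the newest picture that a camera, given by its name, has taken for a name from the list of things; names that differ only in an ending like _2 or _b are one class to them, and where a whole thing is asked for, a point or a joint stands for the part that bears it (a point fixed in the world has none). Each returns a list of dicts, best first, with "confidence" (0 to 1); they miss things now and then, are a little off and sometimes report something else, mostly with a low value. They report only what shows in the picture. A call takes as long as a camera call.
- finder.find_in(camera, thing): "centre" ([x, y, z] in m, in world coordinates, good to about 4 mm: the middle of the surface that is visible of it).
- finder.trace(camera, thing): "pixels" (384x512 bool, what is visible of it).
The state is a dict: "time_s": time; "qpos": joint angles; "qvel": joint speeds; "effort": joint torques, N m; "ee_pos": TCP position; "orientation": TCP orientation; "force": force on the tool from outside, world axes, zero at the start; "moment": the same for the moment, N m; "finger_gap": finger opening in m; "gripper_force": force on a finger pad.
Only numpy, scipy, OpenCV 4.12 (cv2) and the standard library are available. Lean on these libraries where they do the work, as an engineer would, in place of code of your own. Each camera call takes 0.05 s, during which the arm holds its last target. There are 200 camera calls.

## Task

Book in the head tubes that stand in the tray: stand every one of them upright on its own ring mark on the reader's deck, turned so that its serial plate squarely faces the reader's window, then slide the swarf cover on the trigger box aside and press the button right down, so that one reading takes them all. Slide the cover fully shut again and put all the tubes back in the tray, standing upright; leave the other things on the bench where they are.

Things in the scene. Friction and masses are not known exactly. Their poses are not given: they have to be found in the camera images.
- reader: Bench code reader, fixed: flat aluminium deck, top 8 mm above the bench, x -180 to 180, y -80 to 205 mm. Four ring marks lie on its x axis (a thin groove). The grey reader housing stands on it at y 125 to 200, x -164 to 164 mm, 118 mm tall; its window looks along -y at the marks. Origin: at bench height, midway between the middle marks; z up.
- trigger_box: Low grey radio trigger box of the reader, fixed, 160 mm along its x, 84 mm along its y; housing 36 mm tall, side rails along x up to 51 mm, their inner faces 66 mm apart. The button sits at x = -36 mm on its centre line. A short thin aerial stands at its +x end, to 58 mm height. Origin: centre of its underside; z up.
- trigger (a joint): The push button's travel in m: 0 released, 0.005 fully down. Sprung: starts to move at 1.4 N, fully down at about 5 N; it must go down at least 3.5 mm for the reader to read. It springs back.
- trigger_top (a point): Centre of the button's top face (a 31 mm dark disc), 43.5 mm above the bench when released; pressed straight down. It can be reached only while the cover is slid aside.
- cover (a joint): Position of the sliding swarf cover in m along the trigger box's +x: 0 = shut over the button (up to 0.004 at the start), 0.064 = fully open against its stop. It stays where it is left; sliding it takes about 1.5 N.
- cover_grip (a point): Middle of the cover's grip bar: black, upright, 10 mm thick along the trigger box's x, 34 mm along its y, from 48 to 68 mm above the bench; moves with the cover; at the box's x = -6 mm when shut. The cover is a metal plate 65 mm wide, 3 mm thick, its top 48 mm above the bench; along the box's x it runs from 63 mm on the -x side of the bar's middle to 7 mm on its +x side.
- tray: Shallow sheet-steel tray, fixed, 220 x 220 mm, floor 3 mm thick, walls to 23 mm height, inside 216 x 216 mm. The tubes stand in it at the corners of a 100 mm square about its centre. Origin: centre of its underside; z up.
- mark0 (a point): Centre of ring mark 0 on the reader's deck (a thin ring of 62 mm diameter), on the deck's top face, at the reader's x = -112.5 mm.
- mark1 (a point): Centre of ring mark 1 on the reader's deck (a thin ring of 62 mm diameter), on the deck's top face, at the reader's x = -37.5 mm.
- mark2 (a point): Centre of ring mark 2 on the reader's deck (a thin ring of 62 mm diameter), on the deck's top face, at the reader's x = 37.5 mm.
- mark3 (a point): Centre of ring mark 3 on the reader's deck (a thin ring of 62 mm diameter), on the deck's top face, at the reader's x = 112.5 mm.
- head_tube0: Lugged steel head tube standing on the 56 mm wide, 9 mm high flange of a heat-sink plug: 45 to 49 mm diameter, top 111 mm up, 0.4 to 0.5 kg; grip its plain top 40 mm. Brass serial plate (22 mm wide, 40 tall) on its front (+x); a 29 mm round lug socket at its back (-x) to 42 mm from the axis, 19 to 49 mm up. Origin: on the axis, 1 mm above its foot; z up. May be absent.
- head_tube0_plate (a point): Middle of the face of the serial plate of head_tube0, 24.5 mm from the tube's axis along its +x, 43 mm above its foot. Absent with its tube.
- head_tube1: Lugged steel head tube standing on the 56 mm wide, 9 mm high flange of a heat-sink plug: 45 to 49 mm diameter, top 111 mm up, 0.4 to 0.5 kg; grip its plain top 40 mm. Brass serial plate (22 mm wide, 40 tall) on its front (+x); a 29 mm round lug socket at its back (-x) to 42 mm from the axis, 19 to 49 mm up. Origin: on the axis, 1 mm above its foot; z up. May be absent.
- head_tube1_plate (a point): Middle of the face of the serial plate of head_tube1, 24.5 mm from the tube's axis along its +x, 43 mm above its foot. Absent with its tube.
- head_tube2: Lugged steel head tube standing on the 56 mm wide, 9 mm high flange of a heat-sink plug: 45 to 49 mm diameter, top 111 mm up, 0.4 to 0.5 kg; grip its plain top 40 mm. Brass serial plate (22 mm wide, 40 tall) on its front (+x); a 29 mm round lug socket at its back (-x) to 42 mm from the axis, 19 to 49 mm up. Origin: on the axis, 1 mm above its foot; z up. May be absent.
- head_tube2_plate (a point): Middle of the face of the serial plate of head_tube2, 24.5 mm from the tube's axis along its +x, 43 mm above its foot. Absent with its tube.
- head_tube3: Lugged steel head tube standing on the 56 mm wide, 9 mm high flange of a heat-sink plug: 45 to 49 mm diameter, top 111 mm up, 0.4 to 0.5 kg; grip its plain top 40 mm. Brass serial plate (22 mm wide, 40 tall) on its front (+x); a 29 mm round lug socket at its back (-x) to 42 mm from the axis, 19 to 49 mm up. Origin: on the axis, 1 mm above its foot; z up. May be absent.
- head_tube3_plate (a point): Middle of the face of the serial plate of head_tube3, 24.5 mm from the tube's axis along its +x, 43 mm above its foot. Absent with its tube.
- mug: Bystander: mug, 80 mm wide, 92 mm tall, with a handle; origin under the middle of its outline.
- caliper: Bystander: vernier caliper lying flat, 200 mm long along its y, 60 mm wide, 9 mm thick; origin under its middle.
- offcut_2: Bystander: tube offcut lying down, 90 mm long along its y, 44 mm diameter; origin under its middle.

How it is judged:
On the way, in this order (a step that is already met when the one before it is completed fails the run):
1. every tube stands upright on a ring mark of the reader's deck, its serial plate facing the window ((horizontal distance between head_tube0 and mark0 below 0.02 m or horizontal distance between head_tube0 and mark1 below 0.02 m or horizontal distance between head_tube0 and mark2 below 0.02 m or horizontal distance between head_tube0 and mark3 below 0.02 m) and z of each of head_tube0, head_tube1, head_tube2, head_tube3 in the frame of reader below 0.013 m and angle between each of head_tube0, head_tube1, head_tube2, head_tube3's own z axis and vertical below 0.12 rad and angle between the x axis of each of head_tube0, head_tube1, head_tube2, head_tube3 and the y axis of reader, either way round below 0.26 rad and y of each of head_tube0_plate, head_tube1_plate, head_tube2_plate, head_tube3_plate in the frame of reader above 0 m and (horizontal distance between head_tube1 and mark0 below 0.02 m or horizontal distance between head_tube1 and mark1 below 0.02 m or horizontal distance between head_tube1 and mark2 below 0.02 m or horizontal distance between head_tube1 and mark3 below 0.02 m) and (horizontal distance between head_tube2 and mark0 below 0.02 m or horizontal distance between head_tube2 and mark1 below 0.02 m or horizontal distance between head_tube2 and mark2 below 0.02 m or horizontal distance between head_tube2 and mark3 below 0.02 m) and (horizontal distance between head_tube3 and mark0 below 0.02 m or horizontal distance between head_tube3 and mark1 below 0.02 m or horizontal distance between head_tube3 and mark2 below 0.02 m or horizontal distance between head_tube3 and mark3 below 0.02 m)), for 0.2 s.
2. the button is pressed down while every tube stands facing the window (all of step 1 and value of joint trigger above 0.0035 m), for 0.1 s.
3. the cover is slid shut over the button again (value of joint cover below 0.006 m), for 0.2 s.
At the end, for the whole second after the job is handed in: All tubes at rest in the tray, upright within 7 degrees; cover shut within 6 mm, button released. On the way all stood upright on the deck, each centred within 20 mm of a ring mark, plates within 15 degrees of the reader's +y, while the button was down 3.5 mm (x of head_tube0 in the frame of tray between -0.096 and 0.096 m and y of head_tube0 in the frame of tray between -0.096 and 0.096 m and z of each of head_tube0, head_tube1, head_tube2, head_tube3 in the frame of tray below 0.008 m and angle between each of head_tube0, head_tube1, head_tube2, head_tube3's own z axis and vertical below 0.12 rad and linear speed of each of head_tube0, head_tube1, head_tube2, head_tube3 below 0.02 m/s and x of head_tube1 in the frame of tray between -0.096 and 0.096 m and y of head_tube1 in the frame of tray between -0.096 and 0.096 m and x of head_tube2 in the frame of tray between -0.096 and 0.096 m and y of head_tube2 in the frame of tray between -0.096 and 0.096 m and x of head_tube3 in the frame of tray between -0.096 and 0.096 m and y of head_tube3 in the frame of tray between -0.096 and 0.096 m and value of joint cover below 0.006 m and value of joint trigger below 0.001 m); the robot touches nothing.
It fails at once if the caliper is shifted by more than 4 cm (distance of caliper from where it was at the start of the episode above 0.04 m).
It fails at once if the mug is shifted by more than 4 cm (distance of mug from where it was at the start of the episode above 0.04 m).
It fails at once if the offcut is shifted by more than 4 cm (distance of offcut_2 from where it was at the start of the episode above 0.04 m).
Of head_tube0, head_tube1, head_tube2, head_tube3 only 3 to 4 are there at a start; the rules pass over those that are not, and their reading is None.
At some moment in a run one of head_tube0, head_tube1, head_tube2, head_tube3 may be knocked a few centimetres aside while the robot is not near it.
It also fails if it takes over 210 s, if anything falls off the work surface, if the arm or the gripper's body presses on something with over 40 N, if the wrist force passes 120 N, or if a joint passes its speed limit or range.

## Working session

There is one attempt and no reset: what is moved stays moved. The work goes in short steps, Python scripts to look and compute and a tool call to move; the robot and the scene stay as the last step left them, time stands still between calls to the robot, and variables do not carry over. Pictures are saved under pics/ and viewed, at most 14 in all, crops included, and the job is handed in when it is done.

Besides the shell and the picture viewer there is one more tool, called after "Emit:" by a JSON object that holds its "fn" and its "kwargs", one argument or row to a line. move_arm: Moves the arm, as the interface text tells. Its arguments: {"type":"object","properties":{"deltas":{"type":"array"},"grip_force":{"type":"number"}},"required":["deltas"]}

```bash
ls; mkdir -p pics; cat > h.py <<'E'
import numpy as np, cv2
from scipy.spatial.transform import Rotation as R
from plant import ctrl, eyes, finder
def proj(cam,P):
    c=eyes.get_calibration(cam); p=R.from_quat(c['orientation']).inv().apply(np.atleast_2d(P)-c['xyz'])
    s=np.c_[p[:,0],-p[:,1]]/-p[:,2:]; s=s*(1+c['k1']*(s**2).sum(1,keepdims=True))
    return s*[c['fx'],c['fy']]+[c['cx'],c['cy']]
def unproj(cam,uv,z):
    c=eyes.get_calibration(cam); d=(np.atleast_2d(uv)-[c['cx'],c['cy']])/[c['fx'],c['fy']]; s=d.copy()
    for _ in range(20): s=d/(1+c['k1']*(s**2).sum(1,keepdims=True))
    r=R.from_quat(c['orientation']).apply(np.c_[s[:,0],-s[:,1],-np.ones(len(s))]); o=np.array(c['xyz'])
    return o+r*((z-o[2])/r[:,2:])
E
cat > a.py <<'E'
from h import *
for c in ('top','scene'):
    im=eyes.capture(c); cv2.imwrite(f'pics/{c}0.png',cv2.resize(im,(800,600)))
    print(c,eyes.get_calibration(c))
    for t in ['head_tube0','head_tube0_plate','reader','trigger_box','cover_grip','tray','mug','caliper','offcut_2']:
        print(t,[(np.round(d['centre'],3).tolist(),round(d['confidence'],2)) for d in finder.find_in(c,t)][:6])
print(ctrl.observe())
E
python3 a.py
```

```text
pics
top {'fx': 414.1272357981062, 'fy': 414.1272357981062, 'cx': 252.11063240648213, 'cy': 189.8788279706451, 'k1': 0.03215791684461809, 'xyz': array([ 0.49428992, -0.09584225,  1.32849246]), 'orientation': array([-0.02556102,  0.01878516,  0.71384382, -0.69958613])}
head_tube0 [([0.443, -0.299, 0.047], 0.92), ([0.452, -0.401, 0.052], 0.87), ([0.554, -0.396, 0.05], 0.59)]
head_tube0_plate [([0.555, -0.395, 0.054], 0.79), ([0.504, 0.334, 0.014], 0.47)]
reader [([0.502, 0.333, 0.01], 0.84), ([0.553, -0.393, 0.05], 0.32)]
trigger_box [([0.556, 0.038, 0.048], 0.55)]
cover_grip [([0.517, 0.042, 0.048], 0.86), ([0.442, -0.297, 0.048], 0.21)]
tray [([0.502, -0.344, 0.003], 0.87)]
mug [([0.741, 0.025, 0.06], 0.57)]
caliper [([0.705, -0.269, 0.004], 0.98)]
offcut_2 [([0.682, -0.16, 0.042], 0.56)]
scene {'fx': 475.5420819960068, 'fy': 475.5420819960068, 'cx': 257.2609967599068, 'cy': 196.13938386939122, 'k1': -0.08660004874647365, 'xyz': array([-0.18654312, -1.24208167,  0.75233682]), 'orientation': array([ 0.50303392, -0.15534386, -0.23462748,  0.81717508])}
head_tube0 [([0.543, -0.414, 0.06
[... 509 characters left out ...]
': 1.0, 'qpos': array([-1.30790755,  0.468574  , -0.04863265,  1.53249617,  0.02412604,
        1.14096633, -0.08230612]), 'qvel': array([ 0.00033399, -0.00183762,  0.00123748, -0.00045139,  0.0004699 ,
        0.00033354,  0.0017847 ]), 'effort': array([ 3.39433723e-05, -5.10175323e+01, -4.64581547e-02, -2.38015687e+01,
        1.09407515e-02,  9.54635907e-04,  7.94632541e-06]), 'ee_pos': array([0.1941262 , 0.64651595, 0.21535413]), 'orientation': array([ 1.45355741e-01,  9.89379454e-01,  7.21841868e-05, -7.32703987e-06]), 'force': array([ 0.46075521,  0.07627593, -0.09288208]), 'moment': array([-0.02111102, -0.00921967,  0.04232223]), 'gripper_force': 0.0, 'finger_gap': 0.0856202407494761}
```

View pics/top0.png

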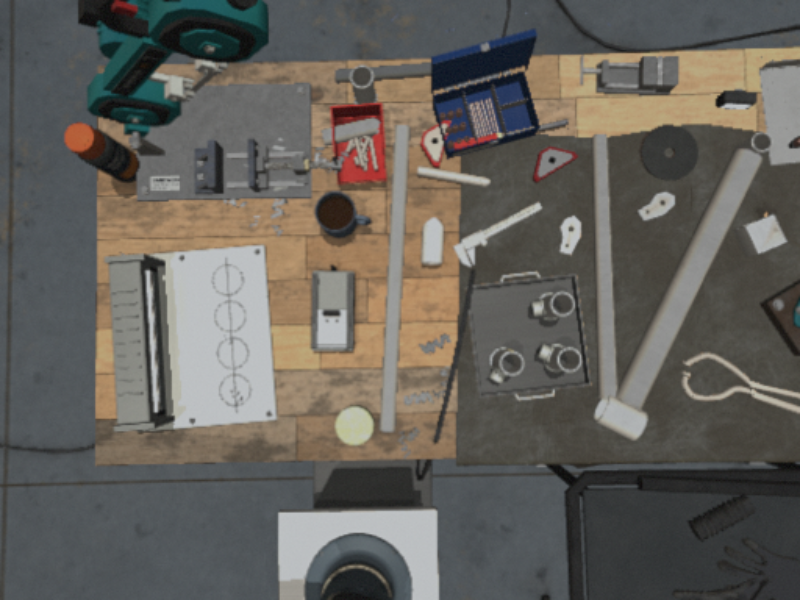

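View pics/scene0.png

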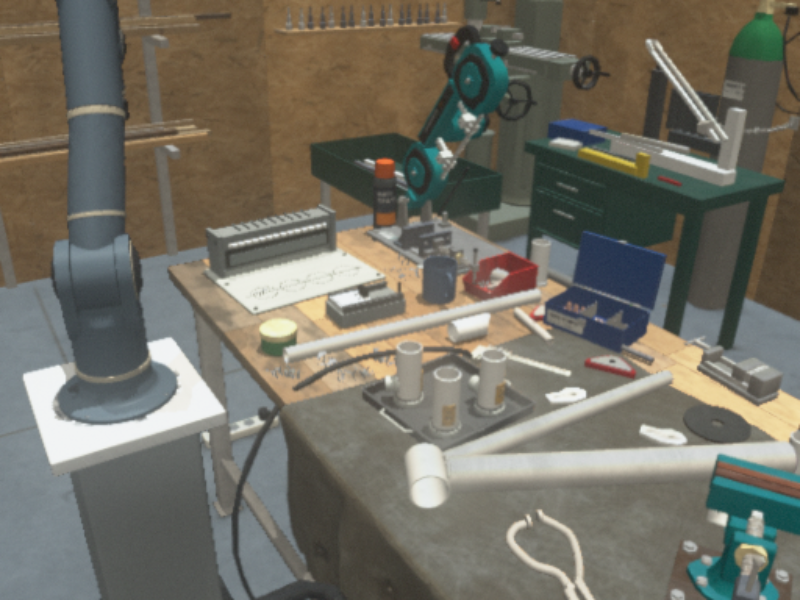

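The top view shows three tubes in the tray at about (563,303), (512,362) and (567,360). The ring marks run down column ~230, from row 280 to 390, with the reader housing to their left (+y). The trigger box is at (333,310) and the mug at (337,214). I'll fit silhouettes to get the poses.

```bash
cat >> h.py <<'E'
from scipy.optimize import minimize
def cyl(r,z0,z1,c=(0,0)):
    a=np.linspace(0,2*np.pi,32,endpoint=False); return np.vstack([np.c_[c[0]+r*np.cos(a),c[1]+r*np.sin(a),a*0+z] for z in (z0,z1)])
def box(x0,x1,y0,y1,z0,z1): return np.array([[x,y,z] for x in (x0,x1) for y in (y0,y1) for z in (z0,z1)],float)
def sock(): 
    a=np.linspace(0,2*np.pi,32,endpoint=False); return np.vstack([np.c_[a*0+x,.0145*np.cos(a),.034+.0145*np.sin(a)] for x in (0,-.042)])
M=dict(tube=[cyl(.0235,0,.111),cyl(.028,0,.009),sock()],
 reader=[box(-.18,.18,-.08,.205,0,.008),box(-.164,.164,.125,.2,.008,.118)],
 tbox=[box(-.08,.08,-.042,.042,0,.036),box(-.08,.08,.033,.042,0,.051),box(-.08,.08,-.042,-.033,0,.051)],
 grip=[box(-.005,.005,-.017,.017,.048,.068)],
 tray=[box(-.11,.11,-.11,.11,0,.023)])
def place(P,p,z=0):
    c,s=np.cos(p[2]),np.sin(p[2]); return P@np.array([[c,s,0],[-s,c,0],[0,0,1]])+[p[0],p[1],z]
K=4
def draw(cam,parts,p,z):
    m=np.zeros((384*K,512*K),np.uint8)
    for P in parts:
        uv=(proj(cam,place(P,p,z))+.5)*K-.5
        cv2.fillConvexPoly(m,cv2.convexHull(np.round(uv*16).astype(np.int32)),1,shift=4)
    return m>0
def fit(masks,model,p,z=0,dyaw=.15):
    big={c:cv2.resize(m.astype(np.float32),None,fx=K,fy=K,interpolation=cv2.INTER_LINEAR)>.5 for c,m in masks.items()}
    def f(q):
        t=0
        for c,m in big.items():
            d=draw(c,M[model],q,z); t+=1-(d&m).sum()/max(1,(d|m).sum())
        return t
    s=np.array([[0,0,0],[.01,0,0],[0,.01,0],[0,0,dyaw]])+p
    r=minimize(f,p,method='Nelder-Mead',options=dict(initial_simplex=s,xatol=2e-4,fatol=1e-4,maxiter=120)); return r.x,r.fun
E
cat > b.py <<'E'
from h import *
im=eyes.capture('top')
out={}
for t,mod,inits,z in [('head_tube0','tube',None,.003),('reader','reader',[(.5,.33,0)],0),('trigger_box','tbox',[(.55,.04,0),(.55,.04,np.pi)],0),('tray','tray',[(.5,-.345,0)],0)]:
    for d in finder.trace('top',t):
        m=d['pixels']; 
        if d['confidence']<.5: continue
        if mod=='tube':
            c=unproj('top',np.argwhere(m).mean(0)[::-1],.05)[0]
            ii=[(c[0],c[1],a) for a in np.arange(0,6.2,1.05)]
        elif mod=='tbox':
            c=unproj('top',np.argwhere(m).mean(0)[::-1],.04)[0]; ii=[(c[0],c[1],0.)]
        else: ii=inits
        r=[fit({'top':m},mod,np.array(i,float),z) for i in ii]
        b=min(r,key=lambda q:q[1]); out.setdefault(mod,[]).append(b[0].tolist()); print(t,round(d['confidence'],2),m.sum(),np.round(b[0],4),round(b[1],3))
import json; json.dump(out,open('poses.json','w'))
K2=1
v=cv2.resize(im,None,fx=4,fy=4,interpolation=cv2.INTER_CUBIC)
for mod,l in out.items():
    for p in l:
        for P in M[mod]:
            uv=(proj('top',place(P,p,.003 if mod=='tube' else 0))+.5)*4
            cv2.polylines(v,[cv2.convexHull(uv.astype(np.int32))],True,(0,255,0),1)
        if mod=='reader':
            for x in (-.1125,-.0375,.0375,.1125):
                cv2.polylines(v,[((proj('top',place(cyl(.031,.008,.008,(x,0))[:32],p))+.5)*4).astype(np.int32)],True,(0,0,255),1)
a=v[4*150:4*290,4*60:4*235]; b=v[4*165:4*265,4*290:4*385]
cv2.imwrite('pics/r1.png',a); cv2.imwrite('pics/t1.png',cv2.resize(b,None,fx=1.5,fy=1.5))
E
python3 b.py
```

```text
head_tube0 0.98 411 [ 0.4482 -0.4085  4.2734] 0.069Traceback (most recent call last):
  File "b.py", line 14, in <module>
    r=[fit({'top':m},mod,np.array(i,float),z) for i in ii]
       ~~~^^^^^^^^^^^^^^^^^^^^^^^^^^^^^^^^^^^
  File "h.py", line 41, in fit
    r=minimize(f,p,method='Nelder-Mead',options=dict(initial_simplex=s,xatol=2e-4,fatol=1e-4,maxiter=120)); return r.x,r.fun
    res = _minimize_neldermead(fun, x0, args, callback, bounds=bounds,
                               **options)
    fsim[k] = func(sim[k])
              ~~~~^^^^^^^^
    fx = function(np.copy(x), *(wrapper_args + args))
  File "h.py", line 38, in f
    d=draw(c,M[model],q,z); t+=1-(d&m).sum()/max(1,(d|m).sum())
  File "h.py", line 30, in draw
    uv=(proj(cam,place(P,p,z))+.5)*K-.5
        ~~~~^^^^^^^^^^^^^^^^^^
  File "h.py", line 5, in proj
    c=eyes.get_calibration(cam); p=R.from_quat(c['orientation']).inv().apply(np.atleast_2d(P)-c['xyz'])
ValueError: time passes only in moves, steps and waits
```

```bash
python3 - <<'E'
s=open('h.py').read()
s=s.replace("def proj(","CAL={}\ndef cal(c):\n    if c not in CAL: CAL[c]=eyes.get_calibration(c)\n    return CAL[c]\ndef proj(",1).replace("c=eyes.get_calibration(cam)","c=cal(cam)")
open('h.py','w').write(s)
E
time python3 b.py
```

```text
head_tube0 0.95 366 [ 0.4483 -0.4059  4.3149] 0.128
head_tube0 0.79 368 [ 0.4444 -0.3013 -0.4969] 0.066
head_tube0 0.78 395 [ 0.5529 -0.3986  4.847 ] 0.055
tray 0.9 4324 [ 0.4923 -0.3529  0.0779] 0.265
real	0m7.286s
user	0m6.289s
sys	0m0.068s
```

```bash
cat > c.py <<'E'
from h import *
im=eyes.capture('top')
for t,mod in [('reader','reader'),('trigger_box','tbox'),('tray','tray'),('cover_grip','grip')]:
    for d in finder.trace('top',t)[:2]: 
        m=d['pixels'].astype(np.uint8); c,(w,h),a=cv2.minAreaRect(np.argwhere(m)[:,::-1].astype(np.int32)); print(t,round(d['confidence'],2),m.sum(),np.round(c,1),round(w,1),round(h,1),round(a,1))
        print(finder.find_in('top',t)[:1])
rp=unproj('top',np.array([[228,280],[230,317],[232,353],[235,390]])/1.5625-.2,.008); print(np.round(rp,4))
d=rp[0]-rp[3]; c=rp.mean(0); yaw=np.arctan2(d[1],d[0]); print('reader',c,yaw,np.linalg.norm(d))
tb=unproj('top',np.array([[319,270],[352,270],[354,351],[314,351]])/1.5625-.2,.05); print('tb corners',np.round(tb,3))
v=cv2.resize(im,None,fx=4,fy=4,interpolation=cv2.INTER_CUBIC)
def o(P,col): cv2.polylines(v,[cv2.convexHull(((proj('top',P)+.5)*4).astype(np.int32))],True,col,1)
p=(c[0],c[1],yaw)
for x in (-.1125,-.0375,.0375,.1125): o(place(cyl(.031,.008,.008,(x,0)),p),(0,0,255))
for P in M['reader']: o(place(P,p),(0,255,0))
for p in ([.4483,-.4075,4.29],[.4444,-.3013,-.4969],[.5529,-.3986,4.847]):
    o(place(cyl(.0235,.111,.111),p,.003),(0,255,0)); o(place(sock(),p,.003),(0,0,255)); o(place(cyl(.028,0,.009),p,.003),(255,0,0))
a=v[4*150:4*285,4*60:4*235]; b=v[4*165:4*265,4*290:4*385]
cv2.imwrite('pics/r2.png',cv2.resize(a,(700,540))); cv2.imwrite('pics/t2.png',cv2.resize(b,None,fx=1.4,fy=1.4))
E
python3 c.py
```

```text
reader 0.65 384 [357.5 229. ] 28.4 15.8 10.3
[{'centre': [0.5035, 0.3313, 0.0088], 'confidence': 0.79}]
reader 0.57 11625 [120.9 216.5] 114.5 105.8 85.9
[{'centre': [0.5035, 0.3313, 0.0088], 'confidence': 0.79}]
trigger_box 0.75 1430 [213.2 196.6] 27.5 55.3 1.5
[{'centre': [0.5556, 0.037, 0.0491], 'confidence': 0.94}]
tray 0.92 4227 [337.6 214.6] 81.5 72.6 82.5
[{'centre': [0.5034, -0.3459, 0.0017], 'confidence': 0.87}]
cover_grip 0.71 434 [212.5 208.5] 19.0 23.0 0.0
[{'centre': [0.5191, 0.0435, 0.0483], 'confidence': 0.94}]
cover_grip 0.21 11698 [122.1 216.7] 116.1 105.4 86.3
[{'centre': [0.5191, 0.0435, 0.0483], 'confidence': 0.94}]
[[0.6192 0.2559 0.008 ]
 [0.5433 0.2521 0.008 ]
 [0.47   0.2483 0.008 ]
 [0.3952 0.2424 0.008 ]]
reader [0.50692512 0.24965804 0.008     ] 0.060325474924327625 0.22446317957506015
tb corners [[ 0.631  0.064  0.05 ]
 [ 0.63  -0.002  0.05 ]
 [ 0.47  -0.003  0.05 ]
 [ 0.471  0.076  0.05 ]]
```

View pics/r2.png

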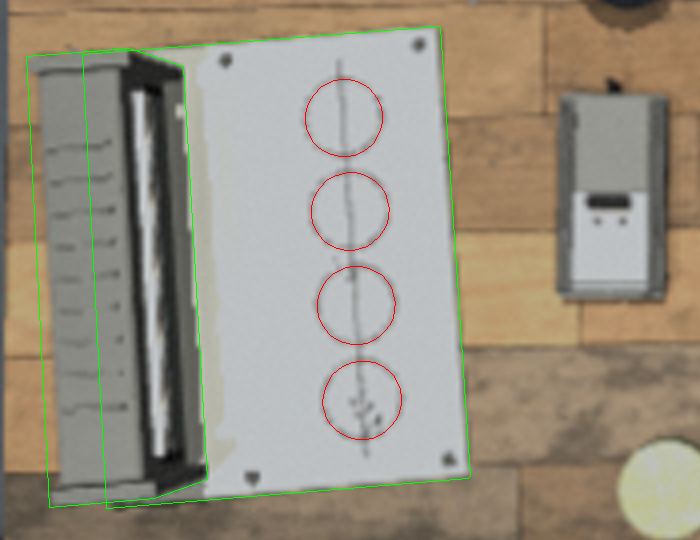

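View pics/t2.png

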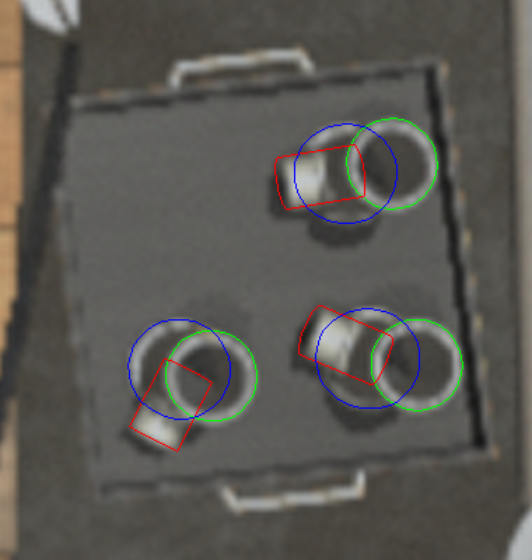

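The overlays fit well: all four rings, the deck, and the three tubes with their sockets. The cover's bar shows at (608,202) in the reader crop and the aerial is at the box's +x end. Next I'll write a planner that prints move rows.

```bash
cat > plan.py <<'E'
import sys,json
from h import *
# waypoints x,y,z,psi(tool y world angle),gripper cm ; prints chained calls
def plan(wps,step=6.0,rs=.17):
    o=ctrl.observe(); p=np.array(o['ee_pos']); r=R.from_quat(o['orientation']); y=r.as_matrix()[:,1]; psi=np.arctan2(y[1],y[0])
    print('t',round(o['time_s'],2),'pose',np.round(p,4),'psi',round(psi,3),'q',np.round(o['qpos'],2),'F',np.round(o['force'],1),'gap',round(o['finger_gap'],4))
    rows=[]
    for w in wps:
        w=list(w); q=np.array(w[:3]); dpsi=w[3]-psi; st=w[5] if len(w)>5 else step
        n=max(1,int(np.ceil(max(np.linalg.norm(q-p)*100/st,abs(dpsi)/rs)-.02)))
        rows+= [(p+(q-p)*k/n,psi+dpsi*k/n,w[4]) for k in range(1,n+1)]; p,psi=q,w[3]
    p=np.array(o['ee_pos']); psi=np.arctan2(y[1],y[0])
    for i in range(0,len(rows),5):
        X=np.array([-np.sin(psi),np.cos(psi),0]); Y=np.array([np.cos(psi),np.sin(psi),0]); out=[]
        for q,a,g in rows[i:i+5]:
            d=(q-p)*100; out.append(dict(gripper=g,tx=round(d@X,1),ty=round(d@Y,1),tz=round(-d[2],1),wz=round(-(a-psi),2)))
        print(json.dumps(out).replace('"',''))
        l=out[-1]; p=p+(X*l['tx']+Y*l['ty'])/100+[0,0,-l['tz']/100]; psi-=l['wz']
if __name__=='__main__': plan(json.loads(sys.argv[1]))
E
python3 plan.py '[[0.54,0.22,0.28,0.3,8.5],[0.553,-0.399,0.25,-1.437,8.5],[0.553,-0.399,0.14,-1.437,8.5]]'
python3 -c "
from h import *
print(unproj('top',[[212,200.3]],.066))
a=np.array([[560,94],[666,92],[555,298],[664,298]])/4+[60,150]
print(unproj('top',a,.05))"
```

```text
t 1.9 pose [0.1941 0.6465 0.2153] psi 1.279 q [-1.31  0.47 -0.05  1.53  0.02  1.14 -0.08] F [-0.2  0.9  0.2] gap 0.0856
[{gripper: 8.5, tx: -4.5, ty: -3.1, tz: -0.6, wz: 0.1}, {gripper: 8.5, tx: -9.1, ty: -6.2, tz: -1.3, wz: 0.2}, {gripper: 8.5, tx: -13.6, ty: -9.3, tz: -1.9, wz: 0.29}, {gripper: 8.5, tx: -18.2, ty: -12.4, tz: -2.6, wz: 0.39}, {gripper: 8.5, tx: -22.7, ty: -15.4, tz: -3.2, wz: 0.49}]
[{gripper: 8.5, tx: -5.5, ty: -0.6, tz: -0.7, wz: 0.1}, {gripper: 8.5, tx: -10.9, ty: -1.2, tz: -1.3, wz: 0.2}, {gripper: 8.5, tx: -16.4, ty: -1.8, tz: -2.0, wz: 0.29}, {gripper: 8.5, tx: -21.9, ty: -2.4, tz: -2.6, wz: 0.39}, {gripper: 8.5, tx: -27.3, ty: -3.0, tz: -3.3, wz: 0.49}]
[{gripper: 8.5, tx: -5.4, ty: -1.5, tz: 0.3, wz: 0.16}, {gripper: 8.5, tx: -10.8, ty: -3.1, tz: 0.6, wz: 0.31}, {gripper: 8.5, tx: -16.2, ty: -4.6, tz: 0.8, wz: 0.47}, {gripper: 8.5, tx: -21.7, ty: -6.2, tz: 1.1, wz: 0.63}, {gripper: 8.5, tx: -27.1, ty: -7.7, tz: 1.4, wz: 0.79}]
[{gripper: 8.5, tx: -4.9, ty: 2.7, tz: 0.3, wz: 0.16}, {gripper: 8.5, tx: -9.8, ty: 5.5, tz: 0.5, wz: 0.31}, {gripper: 8.5, tx: -14.7, ty: 8.2, tz: 0.8, wz: 0.47}, {gripper: 8.5, tx: -19.6, ty: 11.0, tz: 1.1, wz: 0.63}, {gripper: 8.5, tx: -24.5, ty: 13.8, tz: 1.4, wz: 0.79}]
[{gripper: 8.5, tx: -1.5, ty: 5.4, tz: 0.2, wz: 0.16}, {gripper: 8.5, tx: -1.5, ty: 5.4, tz: 5.7, wz: 0.16}, {gripper: 8.5, tx: -1.5, ty: 5.4, tz: 11.2, wz: 0.16}]
[[0.54435285 0.03850182 0.066     ]]
[[ 0.62894527  0.07629935  0.05      ]
 [ 0.62880363 -0.00597358  0.05      ]
 [ 0.4712914   0.08200913  0.05      ]
 [ 0.46959993 -0.00190258  0.05      ]]
```

Emit:
{"fn": "move_arm", "kwargs": {
  "deltas": [
    {"tx": -4.5,"ty": -3.1,"tz": -0.6,"wz": 0.1},
    {"tx": -9.1,"ty": -6.2,"tz": -1.3,"wz": 0.2},
    {"tx": -13.6,"ty": -9.3,"tz": -1.9,"wz": 0.29},
    {"tx": -18.2,"ty": -12.4,"tz": -2.6,"wz": 0.39},
    {"tx": -22.7,"ty": -15.4,"tz": -3.2,"wz": 0.49}
  ]
}}

```text
$.deltas[0]: bad value
```

Emit:
{"fn": "move_arm", "kwargs": {
  "deltas": [
    {"tx": -5.5,"ty": -0.6,"tz": -0.7,"wz": 0.1},
    {"tx": -10.9,"ty": -1.2,"tz": -1.3,"wz": 0.2},
    {"tx": -16.4,"ty": -1.8,"tz": -2,"wz": 0.29},
    {"tx": -21.9,"ty": -2.4,"tz": -2.6,"wz": 0.39},
    {"tx": -27.3,"ty": -3.0,"tz": -3.3,"wz": 0.49}
  ]
}}

```text
$.deltas[0]: bad value
```

Emit:
{"fn": "move_arm", "kwargs": {
  "deltas": [
    {"gripper": 8.5,"tx": -4.5,"ty": -3.1,"tz": -0.6,"wx": 0,"wy": 0,"wz": 0.1},
    {"gripper": 8.5,"tx": -9.1,"ty": -6.2,"tz": -1.3,"wx": 0,"wy": 0,"wz": 0.2},
    {"gripper": 8.5,"tx": -13.6,"ty": -9.3,"tz": -1.9,"wx": 0,"wy": 0,"wz": 0.29},
    {"gripper": 8.5,"tx": -18.2,"ty": -12.4,"tz": -2.6,"wx": 0,"wy": 0,"wz": 0.39},
    {"gripper": 8.5,"tx": -22.7,"ty": -15.4,"tz": -3.2,"wx": 0,"wy": 0,"wz": 0.49}
  ]
}}

```text
time_s: 2.52
ee_pos: [0.3684, 0.4322, 0.2479]
orientation: [0.383, 0.924, 0.0, 0.0]
force: [-0.0, 0.7, 0.3]
finger_gap: 0.0852
gripper_force: 0.0
```

```bash
sed -i "s/tz=round(-d\[2\],1),wz/tz=round(-d[2],1),wx=0,wy=0,wz/; s/.replace('\"','')//" plan.py; python3 plan.py '[[0.54,0.22,0.28,0.3,8.5],[0.553,-0.399,0.25,-1.437,8.5],[0.553,-0.399,0.14,-1.437,8.5]]'
```

```text
t 2.52 pose [0.3684 0.4322 0.2479] psi 0.786 q [-1.04  0.26  0.13  1.76 -0.04  1.12 -0.12] F [-0.   0.7  0.3] gap 0.0852
[{"gripper": 8.5, "tx": -5.4, "ty": -0.6, "tz": -0.6, "wx": 0, "wy": 0, "wz": 0.1}, {"gripper": 8.5, "tx": -10.9, "ty": -1.2, "tz": -1.3, "wx": 0, "wy": 0, "wz": 0.19}, {"gripper": 8.5, "tx": -16.3, "ty": -1.7, "tz": -1.9, "wx": 0, "wy": 0, "wz": 0.29}, {"gripper": 8.5, "tx": -21.7, "ty": -2.3, "tz": -2.6, "wx": 0, "wy": 0, "wz": 0.39}, {"gripper": 8.5, "tx": -27.1, "ty": -2.9, "tz": -3.2, "wx": 0, "wy": 0, "wz": 0.49}]
[{"gripper": 8.5, "tx": -5.4, "ty": -1.5, "tz": 0.3, "wx": 0, "wy": 0, "wz": 0.15}, {"gripper": 8.5, "tx": -10.9, "ty": -3.0, "tz": 0.5, "wx": 0, "wy": 0, "wz": 0.31}, {"gripper": 8.5, "tx": -16.3, "ty": -4.5, "tz": 0.8, "wx": 0, "wy": 0, "wz": 0.47}, {"gripper": 8.5, "tx": -21.7, "ty": -6.1, "tz": 1.1, "wx": 0, "wy": 0, "wz": 0.63}, {"gripper": 8.5, "tx": -27.1, "ty": -7.6, "tz": 1.4, "wx": 0, "wy": 0, "wz": 0.79}]
[{"gripper": 8.5, "tx": -4.9, "ty": 2.8, "tz": 0.2, "wx": 0, "wy": 0, "wz": 0.15}, {"gripper": 8.5, "tx": -9.8, "ty": 5.6, "tz": 0.5, "wx": 0, "wy": 0, "wz": 0.31}, {"gripper": 8.5, "tx": -14.7, "ty": 8.3, "tz": 0.8, "wx": 0, "wy": 0, "wz": 0.47}, {"gripper": 8.5, "tx": -19.6, "ty": 11.1, "tz": 1.0, "wx": 0, "wy": 0, "wz": 0.63}, {"gripper": 8.5, "tx": -24.5, "ty": 13.9, "tz": 1.3, "wx": 0, "wy": 0, "wz": 0.78}]
[{"gripper": 8.5, "tx": -1.5, "ty": 5.4, "tz": 0.3, "wx": 0, "wy": 0, "wz": 0.16}, {"gripper": 8.5, "tx": -1.5, "ty": 5.4, "tz": 5.8, "wx": 0, "wy": 0, "wz": 0.16}, {"gripper": 8.5, "tx": -1.5, "ty": 5.4, "tz": 11.3, "wx": 0, "wy": 0, "wz": 0.16}]
```

Emit:
{"fn": "move_arm", "kwargs": {
  "deltas": [
    {"gripper": 8.5,"tx": -5.4,"ty": -0.6,"tz": -0.6,"wx": 0,"wy": 0,"wz": 0.1},
    {"gripper": 8.5,"tx": -10.9,"ty": -1.2,"tz": -1.3,"wx": 0,"wy": 0,"wz": 0.19},
    {"gripper": 8.5,"tx": -16.3,"ty": -1.7,"tz": -1.9,"wx": 0,"wy": 0,"wz": 0.29},
    {"gripper": 8.5,"tx": -21.7,"ty": -2.3,"tz": -2.6,"wx": 0,"wy": 0,"wz": 0.39},
    {"gripper": 8.5,"tx": -27.1,"ty": -2.9,"tz": -3.2,"wx": 0,"wy": 0,"wz": 0.49}
  ]
}}

```text
time_s: 3.15
ee_pos: [0.5401, 0.2208, 0.2799]
orientation: [0.595, 0.804, 0.0, 0.0]
force: [-0.5, 0.4, 0.2]
finger_gap: 0.085
gripper_force: 0.0
```

Emit:
{"fn": "move_arm", "kwargs": {
  "deltas": [
    {"gripper": 8.5,"tx": -5.4,"ty": -1.5,"tz": 0.3,"wx": 0,"wy": 0,"wz": 0.15},
    {"gripper": 8.5,"tx": -10.9,"ty": -3.0,"tz": 0.5,"wx": 0,"wy": 0,"wz": 0.31},
    {"gripper": 8.5,"tx": -16.3,"ty": -4.5,"tz": 0.8,"wx": 0,"wy": 0,"wz": 0.47},
    {"gripper": 8.5,"tx": -21.7,"ty": -6.1,"tz": 1.1,"wx": 0,"wy": 0,"wz": 0.63},
    {"gripper": 8.5,"tx": -27.1,"ty": -7.6,"tz": 1.4,"wx": 0,"wy": 0,"wz": 0.79}
  ]
}}

```text
time_s: 3.78
ee_pos: [0.5462, -0.0608, 0.2656]
orientation: [0.859, 0.512, 0.001, -0.0]
force: [0.4, 1.1, -0.2]
finger_gap: 0.0848
gripper_force: 0.0
```

Emit:
{"fn": "move_arm", "kwargs": {
  "deltas": [
    {"gripper": 8.5,"tx": -4.9,"ty": 2.8,"tz": 0.2,"wx": 0,"wy": 0,"wz": 0.15},
    {"gripper": 8.5,"tx": -9.8,"ty": 5.6,"tz": 0.5,"wx": 0,"wy": 0,"wz": 0.31},
    {"gripper": 8.5,"tx": -14.7,"ty": 8.3,"tz": 0.8,"wx": 0,"wy": 0,"wz": 0.47},
    {"gripper": 8.5,"tx": -19.6,"ty": 11.1,"tz": 1.0,"wx": 0,"wy": 0,"wz": 0.63},
    {"gripper": 8.5,"tx": -24.5,"ty": 13.9,"tz": 1.3,"wx": 0,"wy": 0,"wz": 0.78}
  ]
}}

```text
time_s: 4.4
ee_pos: [0.5537, -0.3422, 0.2524]
orientation: [0.989, 0.147, 0.0, -0.0]
force: [0.5, -0.1, 0.1]
finger_gap: 0.0849
gripper_force: 0.0
```

```bash
cat > look.py <<'E'
# fit all visible tubes (top camera); arg z foot
import sys
from h import *
def tubes(inits,cams=('top',),ring=False):
    ms={}
    for c in cams:
        eyes.capture(c); ms[c]=[d['pixels'] for d in finder.trace(c,'head_tube0') if d['confidence']>.3]
    for p0,z in inits:
        pc={}
        for c in cams:
            pr=proj(c,place(np.array([[0,0,.06]]),p0,z))[0]
            k=[m for m in ms[c] if 150<m.sum()<2500]
            if not k: continue
            d=[np.linalg.norm(np.argwhere(m).mean(0)[::-1]-pr) for m in k]; i=int(np.argmin(d))
            if d[i]<20: pc[c]=k[i]
        if not pc: print(p0,'no mask'); continue
        r=min([fit(pc,'tube',np.array([p0[0],p0[1],p0[2]+a]),z) for a in (-.6,0,.6)],key=lambda q:q[1]); print(np.round(p0,3),z,'->',np.round(r[0],4),round(r[1]/len(pc),3),list(pc),[int(m.sum()) for m in pc.values()])
if __name__=='__main__':
    import json; tubes(json.loads(sys.argv[1]),sys.argv[2].split(','))
E
python3 look.py '[[[0.4483,-0.4075,4.29],0.003],[[0.4444,-0.3013,-0.497],0.003],[[0.5529,-0.3986,4.847],0.003]]' top,scene
python3 plan.py '[[0.553,-0.399,0.25,-1.437,8.5],[0.553,-0.399,0.093,-1.437,8.5,4.5]]'
```

```text
[ 0.448 -0.408  4.29 ] 0.003 -> [ 0.4488 -0.4097  3.7783] 0.069 ['scene'] [788]
[ 0.444 -0.301 -0.497] 0.003 -> [ 0.4421 -0.3071 -0.5789] 0.093 ['scene'] [749]
[ 0.553 -0.399  4.847] 0.003 -> [ 0.5504 -0.4033  4.7647] 0.087 ['scene'] [771]
t 4.6 pose [ 0.5529 -0.3418  0.2519] psi -1.273 q [-0.07  0.49  0.82  1.59 -0.37  1.23 -0.45] F [0.4 0.3 0.2] gap 0.0852
[{"gripper": 8.5, "tx": -1.7, "ty": 5.5, "tz": 0.2, "wx": 0, "wy": 0, "wz": 0.16}, {"gripper": 8.5, "tx": -1.7, "ty": 5.5, "tz": 4.1, "wx": 0, "wy": 0, "wz": 0.16}, {"gripper": 8.5, "tx": -1.7, "ty": 5.5, "tz": 8.0, "wx": 0, "wy": 0, "wz": 0.16}, {"gripper": 8.5, "tx": -1.7, "ty": 5.5, "tz": 12.0, "wx": 0, "wy": 0, "wz": 0.16}, {"gripper": 8.5, "tx": -1.7, "ty": 5.5, "tz": 15.9, "wx": 0, "wy": 0, "wz": 0.16}]
```

Emit:
{"fn": "move_arm", "kwargs": {
  "deltas": [
    {"gripper": 8.5,"tx": -1.7,"ty": 5.6,"tz": 0.2,"wx": 0,"wy": 0,"wz": 0.16},
    {"gripper": 8.5,"tx": -1.7,"ty": 5.6,"tz": 4.1,"wx": 0,"wy": 0,"wz": 0.16},
    {"gripper": 8.5,"tx": -1.7,"ty": 5.6,"tz": 8.0,"wx": 0,"wy": 0,"wz": 0.16},
    {"gripper": 8.5,"tx": -1.7,"ty": 5.6,"tz": 12.0,"wx": 0,"wy": 0,"wz": 0.16},
    {"gripper": 8.5,"tx": -1.7,"ty": 5.6,"tz": 15.9,"wx": 0,"wy": 0,"wz": 0.16}
  ]
}}

```text
time_s: 5.22
ee_pos: [0.5552, -0.3964, 0.0921]
orientation: [0.997, 0.072, 0.001, -0.001]
force: [-0.3, 0.1, 0.4]
finger_gap: 0.0848
gripper_force: 0.0
```

Emit:
{"fn": "move_arm", "kwargs": {
  "deltas": [
    {"gripper": 6,"tx": 0,"ty": 0,"tz": 0,"wx": 0,"wy": 0,"wz": 0},
    {"gripper": 4,"tx": 0,"ty": 0,"tz": 0,"wx": 0,"wy": 0,"wz": 0},
    {"gripper": 4,"tx": 0,"ty": 0,"tz": 0,"wx": 0,"wy": 0,"wz": 0},
    {"gripper": 4,"tx": 0,"ty": 0,"tz": 0,"wx": 0,"wy": 0,"wz": 0},
    {"gripper": 4,"tx": 0,"ty": 0,"tz": 0,"wx": 0,"wy": 0,"wz": 0}
  ],
  "grip_force": 60
}}

```text
time_s: 5.85
ee_pos: [0.5554, -0.399, 0.0966]
orientation: [0.998, 0.07, 0.002, 0.0]
force: [0.1, 3.2, 5.8]
finger_gap: 0.0403
gripper_force: 3.2
```

Emit:
{"fn": "move_arm", "kwargs": {
  "deltas": [
    {"gripper": 4,"tx": 0,"ty": 0,"tz": 0,"wx": 0,"wy": 0,"wz": 0},
    {"gripper": 4,"tx": 0,"ty": 0,"tz": 0,"wx": 0,"wy": 0,"wz": 0},
    {"gripper": 4,"tx": 0,"ty": 0,"tz": 0,"wx": 0,"wy": 0,"wz": 0}
  ]
}}

```text
time_s: 6.22
ee_pos: [0.5554, -0.399, 0.0966]
orientation: [0.998, 0.07, 0.002, 0.0]
force: [-0.3, 2.2, 5.2]
finger_gap: 0.04
gripper_force: 3.2
```

```bash
python3 plan.py '[[0.553,-0.4,0.26,-1.437,4,5],[0.55,-0.02,0.26,0,4,5],[0.6193,0.2564,0.26,1.631,4,5],[0.6193,0.2564,0.12,1.631,4,5]]'
```

```text
t 6.22 pose [ 0.5554 -0.399   0.0966] psi -1.43 q [ 0.08  0.7   0.75  1.66 -0.55  1.   -0.42] F [-0.3  2.2  5.2] gap 0.04
[{"gripper": 4, "tx": -0.1, "ty": 0.0, "tz": -4.1, "wx": 0, "wy": 0, "wz": 0.0}, {"gripper": 4, "tx": -0.1, "ty": 0.0, "tz": -8.2, "wx": 0, "wy": 0, "wz": 0.0}, {"gripper": 4, "tx": -0.2, "ty": 0.0, "tz": -12.3, "wx": 0, "wy": 0, "wz": 0.01}, {"gripper": 4, "tx": -0.3, "ty": 0.1, "tz": -16.3, "wx": 0, "wy": 0, "wz": 0.01}, {"gripper": 4, "tx": 0.3, "ty": -4.1, "tz": -16.3, "wx": 0, "wy": 0, "wz": -0.15}]
[{"gripper": 4, "tx": 1.2, "ty": -4.1, "tz": -0.0, "wx": 0, "wy": 0, "wz": -0.16}, {"gripper": 4, "tx": 2.4, "ty": -8.1, "tz": -0.0, "wx": 0, "wy": 0, "wz": -0.32}, {"gripper": 4, "tx": 3.5, "ty": -12.2, "tz": -0.0, "wx": 0, "wy": 0, "wz": -0.48}, {"gripper": 4, "tx": 4.7, "ty": -16.2, "tz": -0.0, "wx": 0, "wy": 0, "wz": -0.64}, {"gripper": 4, "tx": 5.9, "ty": -20.3, "tz": -0.0, "wx": 0, "wy": 0, "wz": -0.8}]
[{"gripper": 4, "tx": 3.7, "ty": -2.0, "tz": -0.0, "wx": 0, "wy": 0, "wz": -0.16}, {"gripper": 4, "tx": 7.5, "ty": -3.9, "tz": -0.0, "wx": 0, "wy": 0, "wz": 
[... 447 characters left out ...]
ty": 4.6, "tz": -0.0, "wx": 0, "wy": 0, "wz": -0.49}, {"gripper": 4, "tx": 9.6, "ty": 6.2, "tz": -0.0, "wx": 0, "wy": 0, "wz": -0.65}, {"gripper": 4, "tx": 12.0, "ty": 7.7, "tz": -0.0, "wx": 0, "wy": 0, "wz": -0.81}]
[{"gripper": 4, "tx": 0.5, "ty": 2.8, "tz": -0.0, "wx": 0, "wy": 0, "wz": -0.16}, {"gripper": 4, "tx": 1.0, "ty": 5.6, "tz": -0.0, "wx": 0, "wy": 0, "wz": -0.33}, {"gripper": 4, "tx": 1.5, "ty": 8.4, "tz": -0.0, "wx": 0, "wy": 0, "wz": -0.49}, {"gripper": 4, "tx": 1.5, "ty": 8.4, "tz": 4.6, "wx": 0, "wy": 0, "wz": -0.49}, {"gripper": 4, "tx": 1.5, "ty": 8.4, "tz": 9.3, "wx": 0, "wy": 0, "wz": -0.49}]
[{"gripper": 4, "tx": 0.0, "ty": 0.1, "tz": 4.7, "wx": 0, "wy": 0, "wz": -0.0}]
```

```bash
python3 - <<'E'
from h import *
a=eyes.capture('scene')[200:300,220:350]; b=eyes.capture('top')[160:260,280:410]
cv2.imwrite('pics/g1.png',cv2.resize(np.vstack([a,b]),None,fx=3,fy=3,interpolation=cv2.INTER_CUBIC))
E
```

```text
(no output)
```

View pics/g1.png

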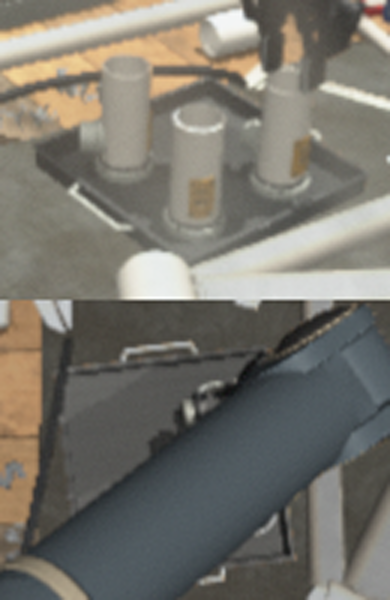

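The scene crop shows the tube upright, apparently between the fingers, but the gap reads 40 mm. I'll close further to test the grip.

Emit:
{"fn": "move_arm", "kwargs": {
  "deltas": [
    {"gripper": 2,"tx": 0,"ty": 0,"tz": 0,"wx": 0,"wy": 0,"wz": 0},
    {"gripper": 2,"tx": 0,"ty": 0,"tz": 0,"wx": 0,"wy": 0,"wz": 0},
    {"gripper": 2,"tx": 0,"ty": 0,"tz": 0,"wx": 0,"wy": 0,"wz": 0}
  ]
}}

```text
time_s: 6.7
ee_pos: [0.5574, -0.401, 0.1001]
orientation: [0.998, 0.07, 0.005, 0.002]
force: [-0.2, 2.8, 17.6]
finger_gap: 0.0203
gripper_force: 12.5
```

```bash
python3 plan.py '[]'; python3 - <<'E'
from h import *
o=ctrl.observe(); z=R.from_quat(o['orientation']).as_matrix(); print(np.round(z,3),o['moment'])
for c in ('top','scene'):
  eyes.capture(c)
  print(finder.find_in(c,'head_tube0'))
E
```

```text
t 6.7 pose [ 0.5574 -0.401   0.1001] psi -1.43 q [ 0.08  0.7   0.75  1.65 -0.55  1.   -0.42] F [-0.2  2.8 17.6] gap 0.0203
[[ 0.99   0.14   0.01 ]
 [ 0.14  -0.99  -0.003]
 [ 0.009  0.005 -1.   ]] [ 0.73250496  0.16626541 -0.02784342]
[{'centre': [0.5576, -0.3688, 0.0482], 'confidence': 0.54}]
[{'centre': [0.4376, -0.4223, 0.0641], 'confidence': 0.8}, {'centre': [0.4321, -0.3129, 0.0564], 'confidence': 0.74}, {'centre': [0.5404, -0.4199, 0.0622], 'confidence': 0.66}]
```

```bash
python3 - <<'E'
from h import *
o=ctrl.observe();m=R.from_quat(o['orientation']).as_matrix()
for g in (.0,.010,.017):
  for s in (-1,1):
    P=o['ee_pos']+m@np.array([0,s*(.010+.007),g]); print(g,s,np.round((proj('scene',P)[0]-[220,200])*3))
P=place(cyl(.0235,.111,.111),(.5525,-.4,0),.003); q=(proj('scene',P)-[220,200])*3; print(q.min(0),q.max(0))
a=eyes.capture('scene')[190:270,270:350]; 
cv2.imwrite('pics/g2.png',cv2.resize(a,None,fx=7,fy=7,interpolation=cv2.INTER_CUBIC))
E
```

```text
0.0 -1 [276.  83.]
0.0 1 [304.  98.]
0.01 -1 [275.  92.]
0.01 1 [303. 107.]
0.017 -1 [275.  99.]
0.017 1 [302. 114.]
[259.66897317  64.95450187] [312.0099751   91.21967625]
```

View pics/g2.png

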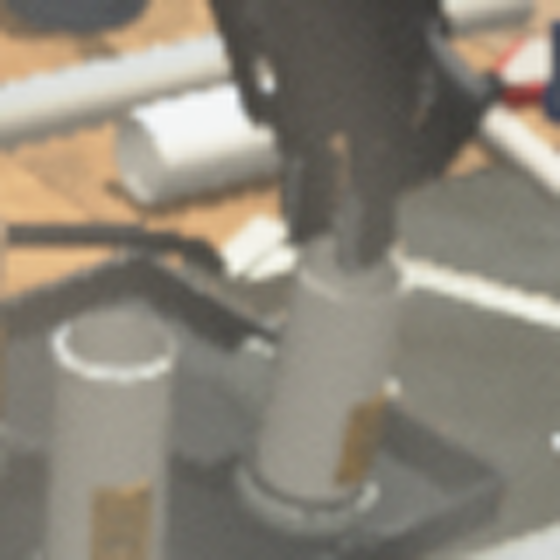

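The crop shows the fingertips apparently overlapping the tube's rim at about (365,265), with the tube leaning. I'll open, back up and look again.

Emit:
{"fn": "move_arm", "kwargs": {
  "deltas": [
    {"gripper": 5,"tx": 0,"ty": 0,"tz": 0,"wx": 0,"wy": 0,"wz": 0},
    {"gripper": 8.5,"tx": 0,"ty": 0,"tz": 0,"wx": 0,"wy": 0,"wz": 0},
    {"gripper": 8.5,"tx": 0,"ty": 0,"tz": 0,"wx": 0,"wy": 0,"wz": 0},
    {"gripper": 8.5,"tx": 0,"ty": 0,"tz": 0,"wx": 0,"wy": 0,"wz": 0},
    {"gripper": 8.5,"tx": 0,"ty": 0,"tz": 0,"wx": 0,"wy": 0,"wz": 0}
  ]
}}

```text
time_s: 7.58
ee_pos: [0.5536, -0.3992, 0.0931]
orientation: [0.998, 0.07, -0.0, -0.0]
force: [-0.4, -0.6, -0.5]
finger_gap: 0.085
gripper_force: 0.0
```

```bash
python3 plan.py '[]'; python3 look.py '[[[0.5529,-0.3986,4.847],0.003]]' scene; python3 - <<'E'
from h import *
o=ctrl.observe();m=R.from_quat(o['orientation']).as_matrix()
a=cv2.resize(eyes.capture('scene')[180:280,260:360],None,fx=6,fy=6,interpolation=cv2.INTER_CUBIC)
for g in (-.013,0,.017):
  for s in (-1,1):
    q=(proj('scene',o['ee_pos']+m@np.array([0,s*.0425,g]))[0]-[260,180])*6; cv2.circle(a,tuple(int(v) for v in q),4,(0,0,255),1)
cv2.imwrite('pics/g3.png',a)
E
```

```text
t 7.58 pose [ 0.5536 -0.3992  0.0931] psi -1.431 q [ 0.08  0.7   0.75  1.66 -0.55  1.   -0.42] F [-0.4 -0.6 -0.5] gap 0.085
[ 0.553 -0.399  4.847] 0.003 -> [ 0.552  -0.4038  4.849 ] 0.072 ['scene'] [789]
```

View pics/g3.png

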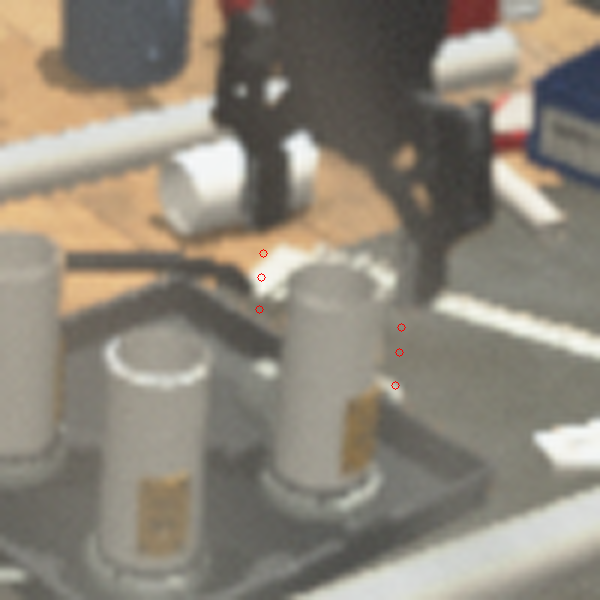

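Tube C is upright again. The open fingertips at (268,225) and (428,300) sit about 25 mm higher than modelled, which explains the pads touching the rim. I'll lower 2.5 cm and grip again; the body stays clear either way.

Emit:
{"fn": "move_arm", "kwargs": {
  "deltas": [
    {"gripper": 8.5,"tx": 0,"ty": 0,"tz": 1.2,"wx": 0,"wy": 0,"wz": 0},
    {"gripper": 8.5,"tx": 0,"ty": 0,"tz": 2.5,"wx": 0,"wy": 0,"wz": 0},
    {"gripper": 8.5,"tx": 0,"ty": 0,"tz": 2.5,"wx": 0,"wy": 0,"wz": 0}
  ]
}}

```text
time_s: 8.1
ee_pos: [0.5528, -0.3983, 0.0662]
orientation: [0.998, 0.07, -0.001, -0.001]
force: [-0.1, 0.2, 0.2]
finger_gap: 0.0852
gripper_force: 0.0
```

Emit:
{"fn": "move_arm", "kwargs": {
  "deltas": [
    {"gripper": 5.5,"tx": 0,"ty": 0,"tz": 0,"wx": 0,"wy": 0,"wz": 0},
    {"gripper": 4,"tx": 0,"ty": 0,"tz": 0,"wx": 0,"wy": 0,"wz": 0},
    {"gripper": 4,"tx": 0,"ty": 0,"tz": 0,"wx": 0,"wy": 0,"wz": 0},
    {"gripper": 4,"tx": 0,"ty": 0,"tz": 0,"wx": 0,"wy": 0,"wz": 0},
    {"gripper": 4,"tx": 0,"ty": 0,"tz": 0,"wx": 0,"wy": 0,"wz": 0}
  ]
}}

```text
time_s: 8.72
ee_pos: [0.554, -0.3993, 0.069]
orientation: [0.998, 0.07, 0.0, 0.0]
force: [-1.0, 2.5, 7.3]
finger_gap: 0.0432
gripper_force: 61.9
```

Gripped now at 62 N. I'll lift and carry to mark 3.

```bash
python3 plan.py '[[0.554,-0.399,0.24,-1.437,4,5.7],[0.55,-0.02,0.24,0.1,4,5.7],[0.6193,0.2564,0.24,1.631,4,5.5],[0.6193,0.2564,0.12,1.631,4,5.5]]'
```

```text
t 8.72 pose [ 0.554  -0.3993  0.069 ] psi -1.431 q [ 0.09  0.73  0.73  1.67 -0.57  0.96 -0.4 ] F [-1.   2.5  7.3] gap 0.0432
[{"gripper": 4, "tx": 0.0, "ty": -0.0, "tz": -5.7, "wx": 0, "wy": 0, "wz": 0.0}, {"gripper": 4, "tx": 0.0, "ty": -0.0, "tz": -11.4, "wx": 0, "wy": 0, "wz": 0.0}, {"gripper": 4, "tx": 0.0, "ty": -0.0, "tz": -17.1, "wx": 0, "wy": 0, "wz": 0.01}, {"gripper": 4, "tx": 0.5, "ty": -3.8, "tz": -17.1, "wx": 0, "wy": 0, "wz": -0.15}, {"gripper": 4, "tx": 1.0, "ty": -7.5, "tz": -17.1, "wx": 0, "wy": 0, "wz": -0.3}]
[{"gripper": 4, "tx": 1.6, "ty": -3.5, "tz": -0.0, "wx": 0, "wy": 0, "wz": -0.15}, {"gripper": 4, "tx": 3.2, "ty": -6.9, "tz": -0.0, "wx": 0, "wy": 0, "wz": -0.31}, {"gripper": 4, "tx": 4.7, "ty": -10.4, "tz": -0.0, "wx": 0, "wy": 0, "wz": -0.46}, {"gripper": 4, "tx": 6.3, "ty": -13.8, "tz": -0.0, "wx": 0, "wy": 0, "wz": -0.62}, {"gripper": 4, "tx": 7.9, "ty": -17.3, "tz": -0.0, "wx": 0, "wy": 0, "wz": -0.77}]
[{"gripper": 4, "tx": 3.5, "ty": -1.4, "tz": -0.0, "wx": 0, "wy": 0, "wz": -0.15}, {"gripper": 4, "tx": 7.0, "ty": -2.7, "tz": -0.0, "wx": 0, "wy": 0, "
[... 372 characters left out ...]
": 4.0, "tz": -0.0, "wx": 0, "wy": 0, "wz": -0.34}, {"gripper": 4, "tx": 7.3, "ty": 6.0, "tz": -0.0, "wx": 0, "wy": 0, "wz": -0.51}, {"gripper": 4, "tx": 9.7, "ty": 8.0, "tz": -0.0, "wx": 0, "wy": 0, "wz": -0.68}, {"gripper": 4, "tx": 12.2, "ty": 10.0, "tz": -0.0, "wx": 0, "wy": 0, "wz": -0.85}]
[{"gripper": 4, "tx": 0.1, "ty": 3.2, "tz": -0.0, "wx": 0, "wy": 0, "wz": -0.17}, {"gripper": 4, "tx": 0.2, "ty": 6.3, "tz": -0.0, "wx": 0, "wy": 0, "wz": -0.34}, {"gripper": 4, "tx": 0.2, "ty": 6.3, "tz": 4.0, "wx": 0, "wy": 0, "wz": -0.34}, {"gripper": 4, "tx": 0.2, "ty": 6.3, "tz": 8.0, "wx": 0, "wy": 0, "wz": -0.34}, {"gripper": 4, "tx": 0.2, "ty": 6.3, "tz": 12.0, "wx": 0, "wy": 0, "wz": -0.34}]
```

Emit:
{"fn": "move_arm", "kwargs": {
  "deltas": [
    {"gripper": 4,"tx": 0,"ty": 0,"tz": -5.7,"wx": 0,"wy": 0,"wz": 0},
    {"gripper": 4,"tx": 0,"ty": 0,"tz": -11.4,"wx": 0,"wy": 0,"wz": 0},
    {"gripper": 4,"tx": 0,"ty": 0,"tz": -17.1,"wx": 0,"wy": 0,"wz": 0.01},
    {"gripper": 4,"tx": 0.5,"ty": -3.8,"tz": -17.1,"wx": 0,"wy": 0,"wz": -0.15},
    {"gripper": 4,"tx": 1.0,"ty": -7.5,"tz": -17.1,"wx": 0,"wy": 0,"wz": -0.3}
  ]
}}

```text
time_s: 9.35
ee_pos: [0.5525, -0.3227, 0.2385]
orientation: [0.976, 0.22, -0.0, -0.0]
force: [0.7, -0.3, -4.3]
finger_gap: 0.0433
gripper_force: 63.7
```

Emit:
{"fn": "move_arm", "kwargs": {
  "deltas": [
    {"gripper": 4,"tx": 1.6,"ty": -3.5,"tz": 0,"wx": 0,"wy": 0,"wz": -0.15},
    {"gripper": 4,"tx": 3.2,"ty": -6.9,"tz": 0,"wx": 0,"wy": 0,"wz": -0.31},
    {"gripper": 4,"tx": 4.7,"ty": -10.4,"tz": 0,"wx": 0,"wy": 0,"wz": -0.46},
    {"gripper": 4,"tx": 6.3,"ty": -13.8,"tz": 0,"wx": 0,"wy": 0,"wz": -0.62},
    {"gripper": 4,"tx": 7.9,"ty": -17.3,"tz": 0,"wx": 0,"wy": 0,"wz": -0.77}
  ]
}}

```text
time_s: 9.98
ee_pos: [0.55, -0.1321, 0.2379]
orientation: [0.821, 0.571, -0.001, -0.001]
force: [0.3, 0.7, -4.5]
finger_gap: 0.0435
gripper_force: 63.6
```

Emit:
{"fn": "move_arm", "kwargs": {
  "deltas": [
    {"gripper": 4,"tx": 3.5,"ty": -1.4,"tz": 0,"wx": 0,"wy": 0,"wz": -0.15},
    {"gripper": 4,"tx": 7.0,"ty": -2.7,"tz": 0,"wx": 0,"wy": 0,"wz": -0.31},
    {"gripper": 4,"tx": 10.6,"ty": -4.1,"tz": 0,"wx": 0,"wy": 0,"wz": -0.46},
    {"gripper": 4,"tx": 13.7,"ty": -4.5,"tz": 0,"wx": 0,"wy": 0,"wz": -0.63},
    {"gripper": 4,"tx": 16.9,"ty": -4.9,"tz": 0,"wx": 0,"wy": 0,"wz": -0.8}
  ]
}}

```text
time_s: 10.6
ee_pos: [0.564, 0.0428, 0.2379]
orientation: [0.534, 0.846, -0.001, -0.001]
force: [0.4, -0.2, -3.4]
finger_gap: 0.0434
gripper_force: 63.6
```

Emit:
{"fn": "move_arm", "kwargs": {
  "deltas": [
    {"gripper": 4,"tx": 2.4,"ty": 2.0,"tz": 0,"wx": 0,"wy": 0,"wz": -0.17},
    {"gripper": 4,"tx": 4.8,"ty": 4.0,"tz": 0,"wx": 0,"wy": 0,"wz": -0.34},
    {"gripper": 4,"tx": 7.3,"ty": 6.0,"tz": 0,"wx": 0,"wy": 0,"wz": -0.51},
    {"gripper": 4,"tx": 9.7,"ty": 8.0,"tz": 0,"wx": 0,"wy": 0,"wz": -0.68},
    {"gripper": 4,"tx": 12.2,"ty": 10.0,"tz": 0,"wx": 0,"wy": 0,"wz": -0.85}
  ]
}}

```text
time_s: 11.22
ee_pos: [0.6029, 0.1952, 0.2375]
orientation: [0.138, 0.99, -0.001, -0.001]
force: [-0.1, 0.1, -4.4]
finger_gap: 0.0432
gripper_force: 63.6
```

```bash
python3 plan.py '[[0.6193,0.2564,0.24,1.631,4,5],[0.6193,0.2564,0.10,1.631,4,5]]'; python3 - <<'E'
from h import *
o=ctrl.observe(); print(o['qpos'],o['force'])
a=cv2.resize(eyes.capture('scene')[100:260,100:350],None,fx=3,fy=3,interpolation=cv2.INTER_CUBIC)
cv2.imwrite('pics/g4.png',a)
E
```

```text
t 11.22 pose [0.6029 0.1952 0.2375] psi 1.294 q [-0.51  0.38  0.17  1.62 -0.07  1.15  0.98] F [-0.1  0.1 -4.4] gap 0.0432
[{"gripper": 4, "tx": 0.0, "ty": 3.2, "tz": -0.1, "wx": 0, "wy": 0, "wz": -0.17}, {"gripper": 4, "tx": 0.1, "ty": 6.3, "tz": -0.3, "wx": 0, "wy": 0, "wz": -0.34}, {"gripper": 4, "tx": 0.1, "ty": 6.3, "tz": 4.4, "wx": 0, "wy": 0, "wz": -0.34}, {"gripper": 4, "tx": 0.1, "ty": 6.3, "tz": 9.1, "wx": 0, "wy": 0, "wz": -0.34}, {"gripper": 4, "tx": 0.1, "ty": 6.3, "tz": 13.7, "wx": 0, "wy": 0, "wz": -0.34}]
[-0.50617583  0.38443467  0.1717413   1.61852533 -0.07003631  1.14743609
  0.97634162] [-0.08690969  0.1068223  -4.44189632]
```

View pics/g4.png

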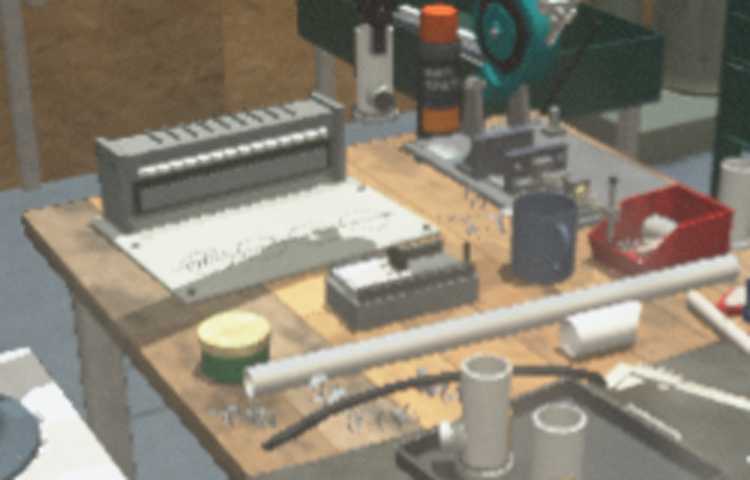

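The scene shows the tube hanging upright at (375,75), on its way to the deck. I'll turn it and lower.

Emit:
{"fn": "move_arm", "kwargs": {
  "deltas": [
    {"gripper": 4,"tx": 0.1,"ty": 3.2,"tz": 0,"wx": 0,"wy": 0,"wz": -0.17},
    {"gripper": 4,"tx": 0.1,"ty": 6.3,"tz": 0,"wx": 0,"wy": 0,"wz": -0.34},
    {"gripper": 4,"tx": 0.1,"ty": 6.3,"tz": 4.4,"wx": 0,"wy": 0,"wz": -0.34},
    {"gripper": 4,"tx": 0.1,"ty": 6.3,"tz": 9.1,"wx": 0,"wy": 0,"wz": -0.34},
    {"gripper": 4,"tx": 0.1,"ty": 6.3,"tz": 13.7,"wx": 0,"wy": 0,"wz": -0.34}
  ]
}}

```text
time_s: 11.9
ee_pos: [0.619, 0.2548, 0.0993]
orientation: [-0.029, 1.0, -0.001, -0.001]
force: [1.4, -0.4, -4.7]
finger_gap: 0.0436
gripper_force: 63.7
```

```bash
python3 plan.py '[[0.6193,0.2564,0.075,1.631,4,2]]'; python3 look.py '[[[0.62,0.256,1.63],0.034]]' scene,top
```

```text
t 11.9 pose [0.619  0.2548 0.0993] psi 1.628 q [-0.51  0.57  0.08  1.66 -0.05  0.92  1.22] F [ 1.4 -0.4 -4.7] gap 0.0436
[{"gripper": 4, "tx": -0.0, "ty": 0.1, "tz": 1.2, "wx": 0, "wy": 0, "wz": -0.0}, {"gripper": 4, "tx": -0.0, "ty": 0.2, "tz": 2.4, "wx": 0, "wy": 0, "wz": -0.0}]
[0.62  0.256 1.63 ] 0.034 -> [0.6144 0.2461 1.6803] 0.42 ['scene', 'top'] [324, 193]
```

Emit:
{"fn": "move_arm", "kwargs": {
  "deltas": [
    {"gripper": 4,"tx": 0,"ty": 0.1,"tz": 1.2,"wx": 0,"wy": 0,"wz": 0},
    {"gripper": 4,"tx": 0,"ty": 0.1,"tz": 2.2,"wx": 0,"wy": 0,"wz": 0},
    {"gripper": 4,"tx": 0,"ty": 0.1,"tz": 2.5,"wx": 0,"wy": 0,"wz": 0},
    {"gripper": 4,"tx": 0,"ty": 0.1,"tz": 2.6,"wx": 0,"wy": 0,"wz": 0}
  ]
}}

```text
time_s: 12.6
ee_pos: [0.62, 0.2567, 0.0763]
orientation: [-0.029, 1.0, 0.0, 0.0]
force: [-0.1, 0.6, -3.9]
finger_gap: 0.0432
gripper_force: 63.6
```

Emit:
{"fn": "move_arm", "kwargs": {
  "deltas": [
    {"gripper": 4,"tx": 0,"ty": 0,"tz": 0.2,"wx": 0,"wy": 0,"wz": 0},
    {"gripper": 4,"tx": 0,"ty": 0,"tz": 0.4,"wx": 0,"wy": 0,"wz": 0},
    {"gripper": 4,"tx": 0,"ty": 0,"tz": 0.4,"wx": 0,"wy": 0,"wz": 0}
  ]
}}

```text
time_s: 12.98
ee_pos: [0.6207, 0.2568, 0.0739]
orientation: [-0.029, 1.0, 0.0, 0.001]
force: [-2.3, -0.8, 5.2]
finger_gap: 0.0432
gripper_force: 64.5
```

Emit:
{"fn": "move_arm", "kwargs": {
  "deltas": [
    {"gripper": 5.5,"tx": 0,"ty": 0,"tz": 0,"wx": 0,"wy": 0,"wz": 0},
    {"gripper": 8.5,"tx": 0,"ty": 0,"tz": 0,"wx": 0,"wy": 0,"wz": 0},
    {"gripper": 8.5,"tx": 0,"ty": 0,"tz": 0,"wx": 0,"wy": 0,"wz": 0},
    {"gripper": 8.5,"tx": 0,"ty": 0,"tz": 0,"wx": 0,"wy": 0,"wz": 0}
  ]
}}

```text
time_s: 13.48
ee_pos: [0.62, 0.2568, 0.0722]
orientation: [-0.029, 1.0, 0.0, -0.0]
force: [-0.4, -0.6, -0.1]
finger_gap: 0.0848
gripper_force: 0.0
```

Emit:
{"fn": "move_arm", "kwargs": {
  "deltas": [
    {"gripper": 8.5,"tx": 0,"ty": 0,"tz": -2,"wx": 0,"wy": 0,"wz": 0},
    {"gripper": 8.5,"tx": 0,"ty": 0,"tz": -6,"wx": 0,"wy": 0,"wz": 0},
    {"gripper": 8.5,"tx": 0,"ty": 0,"tz": -11,"wx": 0,"wy": 0,"wz": 0},
    {"gripper": 8.5,"tx": 0,"ty": 0,"tz": -16,"wx": 0,"wy": 0,"wz": 0}
  ]
}}

```text
time_s: 13.98
ee_pos: [0.6201, 0.2567, 0.2355]
orientation: [-0.029, 1.0, 0.0, 0.001]
force: [1.0, 0.5, -0.6]
finger_gap: 0.0853
gripper_force: 0.0
```

```bash
python3 plan.py '[[0.57,0.02,0.22,-0.1,8.5],[0.4483,-0.4075,0.18,-1.99,8.5]]'
```

```text
t 13.97 pose [0.6201 0.2567 0.2355] psi 1.629 q [-0.52  0.44  0.09  1.53 -0.04  1.17  1.21] F [ 1.   0.5 -0.6] gap 0.0853
[{"gripper": 8.5, "tx": 0.6, "ty": -2.1, "tz": 0.1, "wx": 0, "wy": 0, "wz": 0.16}, {"gripper": 8.5, "tx": 1.2, "ty": -4.2, "tz": 0.3, "wx": 0, "wy": 0, "wz": 0.31}, {"gripper": 8.5, "tx": 1.7, "ty": -6.4, "tz": 0.4, "wx": 0, "wy": 0, "wz": 0.47}, {"gripper": 8.5, "tx": 2.3, "ty": -8.5, "tz": 0.6, "wx": 0, "wy": 0, "wz": 0.63}, {"gripper": 8.5, "tx": 2.9, "ty": -10.6, "tz": 0.7, "wx": 0, "wy": 0, "wz": 0.79}]
[{"gripper": 8.5, "tx": -1.1, "ty": -1.9, "tz": 0.1, "wx": 0, "wy": 0, "wz": 0.15}, {"gripper": 8.5, "tx": -2.2, "ty": -3.8, "tz": 0.3, "wx": 0, "wy": 0, "wz": 0.31}, {"gripper": 8.5, "tx": -3.3, "ty": -5.7, "tz": 0.4, "wx": 0, "wy": 0, "wz": 0.47}, {"gripper": 8.5, "tx": -4.4, "ty": -7.6, "tz": 0.6, "wx": 0, "wy": 0, "wz": 0.62}, {"gripper": 8.5, "tx": -5.5, "ty": -9.5, "tz": 0.7, "wx": 0, "wy": 0, "wz": 0.78}]
[{"gripper": 8.5, "tx": -2.1, "ty": -0.6, "tz": 0.1, "wx": 0, "wy": 0, "wz": 0.16}, {"gripper": 8.5, "tx": -5.6, "ty": -1.8, "tz": 0.5, "wx": 0, "wy":
[... 229 characters left out ...]
": 1.5, "wx": 0, "wy": 0, "wz": 0.79}]
[{"gripper": 8.5, "tx": -3.3, "ty": 1.6, "tz": 0.3, "wx": 0, "wy": 0, "wz": 0.16}, {"gripper": 8.5, "tx": -6.7, "ty": 3.3, "tz": 0.6, "wx": 0, "wy": 0, "wz": 0.31}, {"gripper": 8.5, "tx": -10.0, "ty": 4.9, "tz": 1.0, "wx": 0, "wy": 0, "wz": 0.47}, {"gripper": 8.5, "tx": -13.3, "ty": 6.5, "tz": 1.3, "wx": 0, "wy": 0, "wz": 0.63}, {"gripper": 8.5, "tx": -16.7, "ty": 8.1, "tz": 1.6, "wx": 0, "wy": 0, "wz": 0.79}]
[{"gripper": 8.5, "tx": -1.1, "ty": 3.5, "tz": 0.4, "wx": 0, "wy": 0, "wz": 0.15}, {"gripper": 8.5, "tx": -2.3, "ty": 7.0, "tz": 0.7, "wx": 0, "wy": 0, "wz": 0.31}, {"gripper": 8.5, "tx": -3.5, "ty": 10.5, "tz": 1.0, "wx": 0, "wy": 0, "wz": 0.47}]
```

Emit:
{"fn": "move_arm", "kwargs": {
  "deltas": [
    {"gripper": 8.5,"tx": 0.6,"ty": -2.1,"tz": 0.1,"wx": 0,"wy": 0,"wz": 0.16},
    {"gripper": 8.5,"tx": 1.2,"ty": -4.2,"tz": 0.3,"wx": 0,"wy": 0,"wz": 0.31},
    {"gripper": 8.5,"tx": 1.7,"ty": -6.4,"tz": 0.4,"wx": 0,"wy": 0,"wz": 0.47},
    {"gripper": 8.5,"tx": 2.3,"ty": -8.5,"tz": 0.6,"wx": 0,"wy": 0,"wz": 0.63},
    {"gripper": 8.5,"tx": 2.9,"ty": -10.6,"tz": 0.7,"wx": 0,"wy": 0,"wz": 0.79}
  ]
}}

```text
time_s: 14.6
ee_pos: [0.5973, 0.1486, 0.2269]
orientation: [0.36, 0.933, 0.001, 0.001]
force: [0.3, 0.2, 0.7]
finger_gap: 0.085
gripper_force: 0.0
```

Emit:
{"fn": "move_arm", "kwargs": {
  "deltas": [
    {"gripper": 8.5,"tx": -1.1,"ty": -1.9,"tz": 0.1,"wx": 0,"wy": 0,"wz": 0.15},
    {"gripper": 8.5,"tx": -2.2,"ty": -3.8,"tz": 0.3,"wx": 0,"wy": 0,"wz": 0.31},
    {"gripper": 8.5,"tx": -3.3,"ty": -5.7,"tz": 0.4,"wx": 0,"wy": 0,"wz": 0.47},
    {"gripper": 8.5,"tx": -4.4,"ty": -7.6,"tz": 0.6,"wx": 0,"wy": 0,"wz": 0.62},
    {"gripper": 8.5,"tx": -5.5,"ty": -9.5,"tz": 0.7,"wx": 0,"wy": 0,"wz": 0.78}
  ]
}}

```text
time_s: 15.22
ee_pos: [0.5748, 0.0412, 0.2198]
orientation: [0.688, 0.726, 0.001, 0.0]
force: [-0.4, -0.2, 0.1]
finger_gap: 0.0849
gripper_force: 0.0
```

```bash
python3 look.py '[[[0.619,0.256,1.63],0.008],[[0.4483,-0.4075,4.29],0.003],[[0.4444,-0.3013,-0.497],0.003]]' top; python3 plan.py '[]'
```

```text
[0.619 0.256 1.63 ] 0.008 -> [0.6209 0.2552 1.8195] 0.165 ['top'] [365]
[ 0.448 -0.408  4.29 ] 0.003 -> [ 0.4486 -0.4078  4.2608] 0.073 ['top'] [401]
[ 0.444 -0.301 -0.497] 0.003 -> [ 0.4444 -0.3006 -0.4565] 0.118 ['top'] [340]
t 15.32 pose [0.5745 0.0388 0.2198] psi 0.055 q [-0.51  0.32  0.47  1.79 -0.16  1.07  0.07] F [-0.4 -0.8  0. ] gap 0.0849
```

```bash
python3 look.py '[[[0.62,0.256,1.63],0.008]]' scene; python3 look.py '[[[0.62,0.256,1.63],0.008]]' top;  python3 plan.py '[[0.4485,-0.4077,0.18,-2.0,8.5],[0.4485,-0.4077,0.068,-2.0,8.5]]'
```

```text
[0.62, 0.256, 1.63] no mask
[0.62  0.256 1.63 ] 0.008 -> [0.6206 0.2526 1.3248] 0.205 ['top'] [341]
t 15.53 pose [0.575  0.0433 0.2188] psi 0.063 q [-0.51  0.32  0.47  1.79 -0.16  1.07  0.07] F [ 0.   0.4 -0.3] gap 0.0849
[{"gripper": 8.5, "tx": -3.4, "ty": -1.2, "tz": 0.3, "wx": 0, "wy": 0, "wz": 0.16}, {"gripper": 8.5, "tx": -6.8, "ty": -2.4, "tz": 0.6, "wx": 0, "wy": 0, "wz": 0.32}, {"gripper": 8.5, "tx": -10.2, "ty": -3.6, "tz": 0.9, "wx": 0, "wy": 0, "wz": 0.48}, {"gripper": 8.5, "tx": -13.6, "ty": -4.8, "tz": 1.2, "wx": 0, "wy": 0, "wz": 0.63}, {"gripper": 8.5, "tx": -17.0, "ty": -5.9, "tz": 1.5, "wx": 0, "wy": 0, "wz": 0.79}]
[{"gripper": 8.5, "tx": -3.3, "ty": 1.6, "tz": 0.3, "wx": 0, "wy": 0, "wz": 0.16}, {"gripper": 8.5, "tx": -6.5, "ty": 3.1, "tz": 0.6, "wx": 0, "wy": 0, "wz": 0.32}, {"gripper": 8.5, "tx": -9.8, "ty": 4.7, "tz": 0.9, "wx": 0, "wy": 0, "wz": 0.48}, {"gripper": 8.5, "tx": -13.0, "ty": 6.3, "tz": 1.2, "wx": 0, "wy": 0, "wz": 0.64}, {"gripper": 8.5, "tx": -16.2, "ty": 7.9, "tz": 1.5, "wx": 0, "wy": 0, "wz": 0.8}]
[{"gripper": 8.5, "tx": -1.2, "ty": 3.4, "tz": 0.3, "wx": 0, "wy": 0, "wz": 0.16}, {"gripper": 8.5, "tx": -2.3, "ty": 6.9, "tz": 0.6, "wx": 0, "wy": 0, "wz": 0.31}, {"gripper": 8.5, "tx": -3.4, "ty": 10.3, "tz": 0.9, "wx": 0, "wy": 0, "wz": 0.47}, {"gripper": 8.5, "tx": -3.4, "ty": 10.3, "tz": 6.5, "wx": 0, "wy": 0, "wz": 0.47}, {"gripper": 8.5, "tx": -3.4, "ty": 10.3, "tz": 12.1, "wx": 0, "wy": 0, "wz": 0.47}]
```

Emit:
{"fn": "move_arm", "kwargs": {
  "deltas": [
    {"gripper": 8.5,"tx": -3.4,"ty": -1.2,"tz": 0.3,"wx": 0,"wy": 0,"wz": 0.16},
    {"gripper": 8.5,"tx": -6.8,"ty": -2.4,"tz": 0.6,"wx": 0,"wy": 0,"wz": 0.32},
    {"gripper": 8.5,"tx": -10.2,"ty": -3.6,"tz": 0.9,"wx": 0,"wy": 0,"wz": 0.48},
    {"gripper": 8.5,"tx": -13.6,"ty": -4.8,"tz": 1.2,"wx": 0,"wy": 0,"wz": 0.63},
    {"gripper": 8.5,"tx": -17.0,"ty": -5.9,"tz": 1.5,"wx": 0,"wy": 0,"wz": 0.79}
  ]
}}

```text
time_s: 16.15
ee_pos: [0.5261, -0.1312, 0.2034]
orientation: [0.913, 0.407, 0.0, -0.0]
force: [0.2, -0.8, 0.4]
finger_gap: 0.0849
gripper_force: 0.0
```

Emit:
{"fn": "move_arm", "kwargs": {
  "deltas": [
    {"gripper": 8.5,"tx": -3.3,"ty": 1.6,"tz": 0.3,"wx": 0,"wy": 0,"wz": 0.16},
    {"gripper": 8.5,"tx": -6.5,"ty": 3.1,"tz": 0.6,"wx": 0,"wy": 0,"wz": 0.32},
    {"gripper": 8.5,"tx": -9.8,"ty": 4.7,"tz": 0.9,"wx": 0,"wy": 0,"wz": 0.48},
    {"gripper": 8.5,"tx": -13.0,"ty": 6.3,"tz": 1.2,"wx": 0,"wy": 0,"wz": 0.64},
    {"gripper": 8.5,"tx": -16.2,"ty": 7.9,"tz": 1.5,"wx": 0,"wy": 0,"wz": 0.8}
  ]
}}

```text
time_s: 16.77
ee_pos: [0.4773, -0.3047, 0.1882]
orientation: [1.0, 0.019, 0.0, -0.0]
force: [-0.2, -0.3, -0.3]
finger_gap: 0.0853
gripper_force: 0.0
```

```bash
python3 plan.py '[[0.4485,-0.4077,0.18,-2.0,8.5],[0.4485,-0.4077,0.068,-2.0,8.5]]'; python3 look.py '[[[0.62,0.256,1.63],0.008]]' top;python3 look.py '[[[0.4485,-0.4077,4.28],0.003]]' scene
```

```text
t 16.77 pose [ 0.4773 -0.3047  0.1882] psi -1.532 q [-0.18  0.42  0.89  1.86 -0.38  1.04 -0.66] F [-0.2 -0.3 -0.3] gap 0.0853
[{"gripper": 8.5, "tx": -1.1, "ty": 3.4, "tz": 0.3, "wx": 0, "wy": 0, "wz": 0.16}, {"gripper": 8.5, "tx": -2.2, "ty": 6.8, "tz": 0.5, "wx": 0, "wy": 0, "wz": 0.31}, {"gripper": 8.5, "tx": -3.3, "ty": 10.2, "tz": 0.8, "wx": 0, "wy": 0, "wz": 0.47}, {"gripper": 8.5, "tx": -3.3, "ty": 10.2, "tz": 6.4, "wx": 0, "wy": 0, "wz": 0.47}, {"gripper": 8.5, "tx": -3.3, "ty": 10.2, "tz": 12.0, "wx": 0, "wy": 0, "wz": 0.47}]
[0.62  0.256 1.63 ] 0.008 -> [0.6209 0.2526 1.6863] 0.148 ['top'] [369]
[ 0.448 -0.408  4.28 ] 0.003 -> [ 0.4482 -0.4105  4.332 ] 0.069 ['scene'] [791]
```

Emit:
{"fn": "move_arm", "kwargs": {
  "deltas": [
    {"gripper": 8.5,"tx": -1.1,"ty": 3.4,"tz": 0.3,"wx": 0,"wy": 0,"wz": 0.16},
    {"gripper": 8.5,"tx": -2.2,"ty": 6.8,"tz": 0.5,"wx": 0,"wy": 0,"wz": 0.31},
    {"gripper": 8.5,"tx": -3.3,"ty": 10.3,"tz": 0.8,"wx": 0,"wy": 0,"wz": 0.47},
    {"gripper": 8.5,"tx": -3.3,"ty": 10.3,"tz": 6.4,"wx": 0,"wy": 0,"wz": 0.47},
    {"gripper": 8.5,"tx": -3.3,"ty": 10.3,"tz": 12.0,"wx": 0,"wy": 0,"wz": 0.47}
  ]
}}

```text
time_s: 17.6
ee_pos: [0.4499, -0.4076, 0.0671]
orientation: [0.977, -0.211, 0.001, -0.001]
force: [0.7, 0.5, 0.5]
finger_gap: 0.085
gripper_force: 0.0
```

Emit:
{"fn": "move_arm", "kwargs": {
  "deltas": [
    {"gripper": 8.5,"tx": 0,"ty": 0,"tz": 0,"wx": 0,"wy": 0,"wz": 0},
    {"gripper": 4,"tx": 0,"ty": 0,"tz": 0,"wx": 0,"wy": 0,"wz": 0},
    {"gripper": 4,"tx": 0,"ty": 0,"tz": 0,"wx": 0,"wy": 0,"wz": 0},
    {"gripper": 4,"tx": 0,"ty": 0,"tz": 0,"wx": 0,"wy": 0,"wz": 0},
    {"gripper": 4,"tx": 0,"ty": 0,"tz": 0,"wx": 0,"wy": 0,"wz": 0}
  ]
}}

```text
time_s: 18.23
ee_pos: [0.4492, -0.4097, 0.071]
orientation: [0.977, -0.213, 0.002, 0.0]
force: [0.4, 1.8, 6.2]
finger_gap: 0.043
gripper_force: 60.4
```

```bash
python3 plan.py '[[0.4485,-0.4077,0.24,-2.0,4,5.7],[0.53,-0.02,0.24,0.1,4,5.7],[0.5444,0.2519,0.24,1.631,4,5.5],[0.5444,0.2519,0.10,1.631,4,5.5]]'
```

```text
t 18.23 pose [ 0.4492 -0.4097  0.071 ] psi -2.0 q [ 0.07  0.67  0.86  1.87 -0.64  0.91 -0.75] F [0.4 1.8 6.2] gap 0.043
[{"gripper": 4, "tx": -0.0, "ty": -0.0, "tz": -5.6, "wx": 0, "wy": 0, "wz": -0.0}, {"gripper": 4, "tx": -0.1, "ty": -0.1, "tz": -11.3, "wx": 0, "wy": 0, "wz": -0.0}, {"gripper": 4, "tx": -0.1, "ty": -0.1, "tz": -16.9, "wx": 0, "wy": 0, "wz": -0.0}, {"gripper": 4, "tx": -0.8, "ty": -3.1, "tz": -16.9, "wx": 0, "wy": 0, "wz": -0.16}, {"gripper": 4, "tx": -1.5, "ty": -6.1, "tz": -16.9, "wx": 0, "wy": 0, "wz": -0.32}]
[{"gripper": 4, "tx": 0.3, "ty": -3.0, "tz": -0.0, "wx": 0, "wy": 0, "wz": -0.16}, {"gripper": 4, "tx": 0.6, "ty": -6.1, "tz": -0.0, "wx": 0, "wy": 0, "wz": -0.33}, {"gripper": 4, "tx": 0.9, "ty": -9.1, "tz": -0.0, "wx": 0, "wy": 0, "wz": -0.49}, {"gripper": 4, "tx": 1.2, "ty": -12.1, "tz": -0.0, "wx": 0, "wy": 0, "wz": -0.65}, {"gripper": 4, "tx": 1.5, "ty": -15.2, "tz": -0.0, "wx": 0, "wy": 0, "wz": -0.81}]
[{"gripper": 4, "tx": 2.4, "ty": -1.8, "tz": -0.0, "wx": 0, "wy": 0, "wz": -0.16}, {"gripper": 4, "tx": 4.8, "ty": -3.7, "tz": -0.0, "wx": 0, "wy": 0,
[... 618 characters left out ...]
: 0.4, "tz": -0.0, "wx": 0, "wy": 0, "wz": -0.84}]
[{"gripper": 4, "tx": 2.0, "ty": 2.2, "tz": -0.0, "wx": 0, "wy": 0, "wz": -0.17}, {"gripper": 4, "tx": 4.1, "ty": 4.4, "tz": -0.0, "wx": 0, "wy": 0, "wz": -0.34}, {"gripper": 4, "tx": 6.1, "ty": 6.7, "tz": -0.0, "wx": 0, "wy": 0, "wz": -0.51}, {"gripper": 4, "tx": 8.1, "ty": 8.9, "tz": -0.0, "wx": 0, "wy": 0, "wz": -0.68}, {"gripper": 4, "tx": 10.2, "ty": 11.1, "tz": -0.0, "wx": 0, "wy": 0, "wz": -0.85}]
[{"gripper": 4, "tx": -0.1, "ty": 0.0, "tz": 4.7, "wx": 0, "wy": 0, "wz": -0.0}, {"gripper": 4, "tx": -0.1, "ty": 0.0, "tz": 9.3, "wx": 0, "wy": 0, "wz": -0.0}, {"gripper": 4, "tx": -0.1, "ty": 0.0, "tz": 14.0, "wx": 0, "wy": 0, "wz": -0.0}]
```

Emit:
{"fn": "move_arm", "kwargs": {
  "deltas": [
    {"gripper": 4,"tx": 0,"ty": 0,"tz": -5.6,"wx": 0,"wy": 0,"wz": 0},
    {"gripper": 4,"tx": 0,"ty": 0,"tz": -11.3,"wx": 0,"wy": 0,"wz": 0},
    {"gripper": 4,"tx": -0.1,"ty": -0.1,"tz": -16.9,"wx": 0,"wy": 0,"wz": 0},
    {"gripper": 4,"tx": -0.8,"ty": -3.1,"tz": -16.9,"wx": 0,"wy": 0,"wz": -0.16},
    {"gripper": 4,"tx": -1.5,"ty": -6.1,"tz": -16.9,"wx": 0,"wy": 0,"wz": -0.32}
  ]
}}

```text
time_s: 18.85
ee_pos: [0.4591, -0.3466, 0.2384]
orientation: [0.999, -0.053, 0.001, -0.0]
force: [0.3, 0.2, -5.3]
finger_gap: 0.0431
gripper_force: 64.2
```

Emit:
{"fn": "move_arm", "kwargs": {
  "deltas": [
    {"gripper": 4,"tx": 0.3,"ty": -3.0,"tz": 0,"wx": 0,"wy": 0,"wz": -0.16},
    {"gripper": 4,"tx": 0.6,"ty": -6.1,"tz": 0,"wx": 0,"wy": 0,"wz": -0.33},
    {"gripper": 4,"tx": 0.9,"ty": -9.1,"tz": 0,"wx": 0,"wy": 0,"wz": -0.49},
    {"gripper": 4,"tx": 1.2,"ty": -12.1,"tz": 0,"wx": 0,"wy": 0,"wz": -0.65},
    {"gripper": 4,"tx": 1.5,"ty": -15.2,"tz": 0,"wx": 0,"wy": 0,"wz": -0.81}
  ]
}}

```text
time_s: 19.48
ee_pos: [0.4904, -0.1969, 0.2377]
orientation: [0.939, 0.345, 0.0, -0.0]
force: [1.1, -0.2, -5.3]
finger_gap: 0.0431
gripper_force: 64.2
```

Emit:
{"fn": "move_arm", "kwargs": {
  "deltas": [
    {"gripper": 4,"tx": 2.4,"ty": -1.8,"tz": 0,"wx": 0,"wy": 0,"wz": -0.16},
    {"gripper": 4,"tx": 4.8,"ty": -3.7,"tz": 0,"wx": 0,"wy": 0,"wz": -0.32},
    {"gripper": 4,"tx": 7.2,"ty": -5.6,"tz": 0,"wx": 0,"wy": 0,"wz": -0.49},
    {"gripper": 4,"tx": 9.6,"ty": -7.5,"tz": 0,"wx": 0,"wy": 0,"wz": -0.65},
    {"gripper": 4,"tx": 12.0,"ty": -9.4,"tz": 0,"wx": 0,"wy": 0,"wz": -0.81}
  ]
}}

```text
time_s: 20.1
ee_pos: [0.5217, -0.048, 0.2377]
orientation: [0.727, 0.687, 0.0, -0.0]
force: [-0.3, 0.4, -4.0]
finger_gap: 0.0432
gripper_force: 64.2
```

Emit:
{"fn": "move_arm", "kwargs": {
  "deltas": [
    {"gripper": 4,"tx": 3.0,"ty": 0.5,"tz": 0,"wx": 0,"wy": 0,"wz": -0.16},
    {"gripper": 4,"tx": 6.0,"ty": 0.4,"tz": 0,"wx": 0,"wy": 0,"wz": -0.33},
    {"gripper": 4,"tx": 9.0,"ty": 0.4,"tz": 0,"wx": 0,"wy": 0,"wz": -0.5},
    {"gripper": 4,"tx": 12.0,"ty": 0.4,"tz": 0,"wx": 0,"wy": 0,"wz": -0.67},
    {"gripper": 4,"tx": 15.1,"ty": 0.4,"tz": 0,"wx": 0,"wy": 0,"wz": -0.84}
  ]
}}

```text
time_s: 20.72
ee_pos: [0.5348, 0.1021, 0.2376]
orientation: [0.383, 0.924, -0.0, 0.0]
force: [0.9, 0.3, -4.9]
finger_gap: 0.0429
gripper_force: 64.2
```

Emit:
{"fn": "move_arm", "kwargs": {
  "deltas": [
    {"gripper": 4,"tx": 2.0,"ty": 2.2,"tz": 0,"wx": 0,"wy": 0,"wz": -0.17},
    {"gripper": 4,"tx": 4.1,"ty": 4.4,"tz": 0,"wx": 0,"wy": 0,"wz": -0.34},
    {"gripper": 4,"tx": 6.1,"ty": 6.7,"tz": 0,"wx": 0,"wy": 0,"wz": -0.51},
    {"gripper": 4,"tx": 8.1,"ty": 8.9,"tz": 0,"wx": 0,"wy": 0,"wz": -0.68},
    {"gripper": 4,"tx": 10.2,"ty": 11.1,"tz": 0,"wx": 0,"wy": 0,"wz": -0.85}
  ]
}}

```text
time_s: 21.35
ee_pos: [0.5424, 0.2524, 0.2375]
orientation: [-0.031, 1.0, -0.0, -0.0]
force: [0.1, 0.4, -4.9]
finger_gap: 0.0432
gripper_force: 64.2
```

```bash
python3 plan.py '[[0.5444,0.2519,0.10,1.631,4,5],[0.5444,0.2519,0.076,1.631,4,1.4]]'
```

```text
t 21.35 pose [0.5424 0.2524 0.2375] psi 1.634 q [-0.63  0.32  0.15  1.7  -0.05  1.12  1.18] F [ 0.1  0.4 -4.9] gap 0.0432
[{"gripper": 4, "tx": -0.1, "ty": -0.0, "tz": 4.6, "wx": 0, "wy": 0, "wz": 0.0}, {"gripper": 4, "tx": -0.1, "ty": -0.0, "tz": 9.2, "wx": 0, "wy": 0, "wz": 0.0}, {"gripper": 4, "tx": -0.2, "ty": -0.1, "tz": 13.7, "wx": 0, "wy": 0, "wz": 0.0}, {"gripper": 4, "tx": -0.2, "ty": -0.1, "tz": 14.9, "wx": 0, "wy": 0, "wz": 0.0}, {"gripper": 4, "tx": -0.2, "ty": -0.1, "tz": 16.1, "wx": 0, "wy": 0, "wz": 0.0}]
```

Emit:
{"fn": "move_arm", "kwargs": {
  "deltas": [
    {"gripper": 4,"tx": -0.1,"ty": 0,"tz": 4.6,"wx": 0,"wy": 0,"wz": 0},
    {"gripper": 4,"tx": -0.2,"ty": 0,"tz": 9.2,"wx": 0,"wy": 0,"wz": 0},
    {"gripper": 4,"tx": -0.2,"ty": 0,"tz": 13.7,"wx": 0,"wy": 0,"wz": 0},
    {"gripper": 4,"tx": -0.2,"ty": 0,"tz": 14.9,"wx": 0,"wy": 0,"wz": 0},
    {"gripper": 4,"tx": -0.2,"ty": 0,"tz": 16.1,"wx": 0,"wy": 0,"wz": 0}
  ]
}}

```text
time_s: 21.98
ee_pos: [0.5458, 0.2528, 0.0772]
orientation: [-0.029, 1.0, 0.0, 0.001]
force: [1.0, -0.1, -4.6]
finger_gap: 0.0435
gripper_force: 64.2
```

Emit:
{"fn": "move_arm", "kwargs": {
  "deltas": [
    {"gripper": 4,"tx": 0,"ty": 0,"tz": 0.1,"wx": 0,"wy": 0,"wz": 0},
    {"gripper": 4,"tx": 0,"ty": 0,"tz": 0.2,"wx": 0,"wy": 0,"wz": 0},
    {"gripper": 4,"tx": 0,"ty": 0,"tz": 0.2,"wx": 0,"wy": 0,"wz": 0}
  ]
}}

```text
time_s: 22.35
ee_pos: [0.5459, 0.2529, 0.076]
orientation: [-0.029, 1.0, 0.001, 0.001]
force: [-0.1, -0.1, 1.0]
finger_gap: 0.0432
gripper_force: 64.7
```

Contact. Releasing and rising.

Emit:
{"fn": "move_arm", "kwargs": {
  "deltas": [
    {"gripper": 5.5,"tx": 0,"ty": 0,"tz": 0.1,"wx": 0,"wy": 0,"wz": 0},
    {"gripper": 8.5,"tx": 0,"ty": 0,"tz": 0.1,"wx": 0,"wy": 0,"wz": 0},
    {"gripper": 8.5,"tx": 0,"ty": 0,"tz": 0.1,"wx": 0,"wy": 0,"wz": 0},
    {"gripper": 8.5,"tx": 0,"ty": 0,"tz": 0.1,"wx": 0,"wy": 0,"wz": 0}
  ]
}}

```text
time_s: 22.85
ee_pos: [0.5448, 0.2525, 0.0733]
orientation: [-0.029, 1.0, 0.0, 0.0]
force: [0.4, -0.4, 0.7]
finger_gap: 0.0849
gripper_force: 0.0
```

Emit:
{"fn": "move_arm", "kwargs": {
  "deltas": [
    {"gripper": 8.5,"tx": 0,"ty": 0,"tz": -2,"wx": 0,"wy": 0,"wz": 0},
    {"gripper": 8.5,"tx": 0,"ty": 0,"tz": -6,"wx": 0,"wy": 0,"wz": 0},
    {"gripper": 8.5,"tx": 0,"ty": 0,"tz": -11,"wx": 0,"wy": 0,"wz": 0},
    {"gripper": 8.5,"tx": 0,"ty": 0,"tz": -16,"wx": 0,"wy": 0,"wz": 0}
  ]
}}

```text
time_s: 23.35
ee_pos: [0.5445, 0.2523, 0.2347]
orientation: [-0.029, 1.0, -0.0, -0.0]
force: [-0.7, 0.7, 0.4]
finger_gap: 0.0853
gripper_force: 0.0
```

```bash
python3 plan.py '[[0.53,-0.02,0.22,0.1,8.5],[0.4442,-0.3015,0.18,-0.49,8.5],[0.4442,-0.3015,0.067,-0.49,8.5]]'
```

```text
t 23.35 pose [0.5445 0.2523 0.2347] psi 1.629 q [-0.63  0.33  0.16  1.7  -0.06  1.11  1.18] F [-0.7  0.7  0.4] gap 0.0853
[{"gripper": 8.5, "tx": 0.3, "ty": -3.0, "tz": 0.2, "wx": 0, "wy": 0, "wz": 0.17}, {"gripper": 8.5, "tx": 0.7, "ty": -6.0, "tz": 0.3, "wx": 0, "wy": 0, "wz": 0.34}, {"gripper": 8.5, "tx": 1.0, "ty": -9.0, "tz": 0.5, "wx": 0, "wy": 0, "wz": 0.51}, {"gripper": 8.5, "tx": 1.3, "ty": -12.0, "tz": 0.7, "wx": 0, "wy": 0, "wz": 0.68}, {"gripper": 8.5, "tx": 1.7, "ty": -15.1, "tz": 0.8, "wx": 0, "wy": 0, "wz": 0.85}]
[{"gripper": 8.5, "tx": -2.0, "ty": -2.2, "tz": 0.2, "wx": 0, "wy": 0, "wz": 0.17}, {"gripper": 8.5, "tx": -4.1, "ty": -4.4, "tz": 0.3, "wx": 0, "wy": 0, "wz": 0.34}, {"gripper": 8.5, "tx": -6.1, "ty": -6.7, "tz": 0.5, "wx": 0, "wy": 0, "wz": 0.51}, {"gripper": 8.5, "tx": -8.1, "ty": -8.9, "tz": 0.7, "wx": 0, "wy": 0, "wz": 0.68}, {"gripper": 8.5, "tx": -10.9, "ty": -14.1, "tz": 1.5, "wx": 0, "wy": 0, "wz": 0.8}]
[{"gripper": 8.5, "tx": -5.7, "ty": -1.6, "tz": 0.8, "wx": 0, "wy": 0, "wz": 0.12}, {"gripper": 8.5, "tx": -11.4, "ty": -3.2, "tz": 1.6, "wx": 0, "wy": 0, "wz": 0.23}, {"gripper": 8.5, "tx": -17.0, "ty": -4.8, "tz": 2.4, "wx": 0, "wy": 0, "wz": 0.35}, {"gripper": 8.5, "tx": -22.7, "ty": -6.4, "tz": 3.2, "wx": 0, "wy": 0, "wz": 0.47}, {"gripper": 8.5, "tx": -22.7, "ty": -6.4, "tz": 8.8, "wx": 0, "wy": 0, "wz": 0.47}]
[{"gripper": 8.5, "tx": 0.0, "ty": 0.0, "tz": 5.7, "wx": 0, "wy": 0, "wz": -0.0}]
```

Emit:
{"fn": "move_arm", "kwargs": {
  "deltas": [
    {"gripper": 8.5,"tx": 0.3,"ty": -3.0,"tz": 0.2,"wx": 0,"wy": 0,"wz": 0.17},
    {"gripper": 8.5,"tx": 0.7,"ty": -6.0,"tz": 0.3,"wx": 0,"wy": 0,"wz": 0.34},
    {"gripper": 8.5,"tx": 1.0,"ty": -9.0,"tz": 0.5,"wx": 0,"wy": 0,"wz": 0.51},
    {"gripper": 8.5,"tx": 1.3,"ty": -12.0,"tz": 0.7,"wx": 0,"wy": 0,"wz": 0.68},
    {"gripper": 8.5,"tx": 1.7,"ty": -15.1,"tz": 0.8,"wx": 0,"wy": 0,"wz": 0.85}
  ]
}}

```text
time_s: 23.98
ee_pos: [0.5364, 0.0998, 0.2252]
orientation: [0.388, 0.922, 0.0, -0.0]
force: [0.1, -0.1, 0.7]
finger_gap: 0.085
gripper_force: 0.0
```

Emit:
{"fn": "move_arm", "kwargs": {
  "deltas": [
    {"gripper": 8.5,"tx": -2.0,"ty": -2.2,"tz": 0.2,"wx": 0,"wy": 0,"wz": 0.17},
    {"gripper": 8.5,"tx": -4.1,"ty": -4.4,"tz": 0.3,"wx": 0,"wy": 0,"wz": 0.34},
    {"gripper": 8.5,"tx": -6.1,"ty": -6.7,"tz": 0.5,"wx": 0,"wy": 0,"wz": 0.51},
    {"gripper": 8.5,"tx": -8.1,"ty": -8.9,"tz": 0.7,"wx": 0,"wy": 0,"wz": 0.68},
    {"gripper": 8.5,"tx": -10.9,"ty": -14.1,"tz": 1.5,"wx": 0,"wy": 0,"wz": 0.8}
  ]
}}

```text
time_s: 24.6
ee_pos: [0.514, -0.0751, 0.2105]
orientation: [0.714, 0.7, 0.001, 0.001]
force: [0.2, -0.9, -0.0]
finger_gap: 0.085
gripper_force: 0.0
```

```bash
python3 look.py '[[[0.62,0.2552,1.63],0.008],[[0.545,0.2525,1.63],0.008],[[0.4444,-0.3013,-0.497],0.003]]' top; python3 look.py '[[[0.4444,-0.3013,-0.497],0.003]]' scene;python3 plan.py '[[0.4442,-0.3015,0.18,-0.49,8.5],[0.4442,-0.3015,0.067,-0.49,8.5]]'
```

```text
[0.62  0.255 1.63 ] 0.008 -> [0.6216 0.2554 1.6522] 0.11 ['top'] [389]
[0.545 0.252 1.63 ] 0.008 -> [0.5471 0.2517 1.635 ] 0.118 ['top'] [376]
[ 0.444 -0.301 -0.497] 0.003 -> [ 0.4449 -0.2997 -0.4398] 0.162 ['top'] [322]
[ 0.444 -0.301 -0.497] 0.003 -> [ 0.4429 -0.3072 -0.5333] 0.096 ['scene'] [756]
t 24.8 pose [ 0.5124 -0.0769  0.2103] psi -0.023 q [-0.42  0.24  0.59  1.93 -0.15  1.02  0.21] F [ 1.6  0.5 -0.1] gap 0.0851
[{"gripper": 8.5, "tx": -5.7, "ty": -1.6, "tz": 0.8, "wx": 0, "wy": 0, "wz": 0.12}, {"gripper": 8.5, "tx": -11.3, "ty": -3.1, "tz": 1.5, "wx": 0, "wy": 0, "wz": 0.23}, {"gripper": 8.5, "tx": -17.0, "ty": -4.7, "tz": 2.3, "wx": 0, "wy": 0, "wz": 0.35}, {"gripper": 8.5, "tx": -22.6, "ty": -6.3, "tz": 3.0, "wx": 0, "wy": 0, "wz": 0.47}, {"gripper": 8.5, "tx": -22.6, "ty": -6.3, "tz": 8.7, "wx": 0, "wy": 0, "wz": 0.47}]
[{"gripper": 8.5, "tx": -0.0, "ty": 0.0, "tz": 5.6, "wx": 0, "wy": 0, "wz": -0.0}]
```

Both placed tubes are well within tolerance (about 2 mm and 0.02 rad off). On to tube B.

Emit:
{"fn": "move_arm", "kwargs": {
  "deltas": [
    {"gripper": 8.5,"tx": -5.7,"ty": -1.6,"tz": 0.8,"wx": 0,"wy": 0,"wz": 0.12},
    {"gripper": 8.5,"tx": -11.3,"ty": -3.1,"tz": 1.5,"wx": 0,"wy": 0,"wz": 0.23},
    {"gripper": 8.5,"tx": -17.0,"ty": -4.7,"tz": 2.3,"wx": 0,"wy": 0,"wz": 0.35},
    {"gripper": 8.5,"tx": -22.6,"ty": -6.4,"tz": 3.0,"wx": 0,"wy": 0,"wz": 0.47},
    {"gripper": 8.5,"tx": -22.7,"ty": -6.4,"tz": 8.0,"wx": 0,"wy": 0,"wz": 0.47}
  ]
}}

```text
time_s: 25.42
ee_pos: [0.4456, -0.307, 0.1327]
orientation: [0.859, 0.512, 0.002, 0.004]
force: [0.7, 0.8, 0.0]
finger_gap: 0.0847
gripper_force: 0.0
```

Emit:
{"fn": "move_arm", "kwargs": {
  "deltas": [
    {"gripper": 8.5,"tx": 0,"ty": 0,"tz": 4.0,"wx": 0,"wy": 0,"wz": 0},
    {"gripper": 8.5,"tx": 0,"ty": 0,"tz": 6.2,"wx": 0,"wy": 0,"wz": 0},
    {"gripper": 8.5,"tx": 0,"ty": 0,"tz": 6.2,"wx": 0,"wy": 0,"wz": 0},
    {"gripper": 4,"tx": 0,"ty": 0,"tz": 6.2,"wx": 0,"wy": 0,"wz": 0},
    {"gripper": 4,"tx": 0,"ty": 0,"tz": 6.2,"wx": 0,"wy": 0,"wz": 0}
  ]
}}

```text
time_s: 26.05
ee_pos: [0.4452, -0.3017, 0.0695]
orientation: [0.858, 0.514, 0.001, 0.001]
force: [-0.2, 0.1, 0.2]
finger_gap: 0.0513
gripper_force: 0.0
```

Emit:
{"fn": "move_arm", "kwargs": {
  "deltas": [
    {"gripper": 4,"tx": 0,"ty": 0,"tz": 0,"wx": 0,"wy": 0,"wz": 0},
    {"gripper": 4,"tx": 0,"ty": 0,"tz": 0,"wx": 0,"wy": 0,"wz": 0},
    {"gripper": 4,"tx": 0,"ty": 0,"tz": 0,"wx": 0,"wy": 0,"wz": 0}
  ]
}}

```text
time_s: 26.42
ee_pos: [0.4446, -0.3016, 0.0697]
orientation: [0.858, 0.514, 0.001, 0.0]
force: [-1.1, 1.4, 6.1]
finger_gap: 0.0435
gripper_force: 60.6
```

```bash
python3 plan.py '[[0.4442,-0.3015,0.24,-0.49,4,5.7],[0.5,-0.02,0.24,0.6,4,5.7],[0.4695,0.2474,0.24,1.631,4,5.7],[0.4695,0.2474,0.08,1.631,4,5.4]]'
```

```text
t 26.43 pose [ 0.4446 -0.3016  0.0697] psi -0.491 q [ 0.02  0.49  0.65  2.03 -0.43  0.76  0.44] F [-1.1  1.4  6.1] gap 0.0435
[{"gripper": 4, "tx": -0.0, "ty": -0.0, "tz": -5.7, "wx": 0, "wy": 0, "wz": -0.0}, {"gripper": 4, "tx": -0.0, "ty": -0.0, "tz": -11.4, "wx": 0, "wy": 0, "wz": -0.0}, {"gripper": 4, "tx": -0.0, "ty": -0.0, "tz": -17.0, "wx": 0, "wy": 0, "wz": -0.0}, {"gripper": 4, "tx": 3.9, "ty": -1.2, "tz": -17.0, "wx": 0, "wy": 0, "wz": -0.16}, {"gripper": 4, "tx": 7.8, "ty": -2.4, "tz": -17.0, "wx": 0, "wy": 0, "wz": -0.31}]
[{"gripper": 4, "tx": 4.1, "ty": 0.0, "tz": -0.0, "wx": 0, "wy": 0, "wz": -0.16}, {"gripper": 4, "tx": 8.2, "ty": 0.1, "tz": -0.0, "wx": 0, "wy": 0, "wz": -0.31}, {"gripper": 4, "tx": 12.3, "ty": 0.2, "tz": -0.0, "wx": 0, "wy": 0, "wz": -0.47}, {"gripper": 4, "tx": 16.4, "ty": 0.2, "tz": -0.0, "wx": 0, "wy": 0, "wz": -0.63}, {"gripper": 4, "tx": 20.5, "ty": 0.3, "tz": -0.0, "wx": 0, "wy": 0, "wz": -0.78}]
[{"gripper": 4, "tx": 3.4, "ty": 1.8, "tz": -0.0, "wx": 0, "wy": 0, "wz": -0.15}, {"gripper": 4, "tx": 6.8, "ty": 3.6, "tz": -0.0, "wx": 0, "wy": 0, "wz": -0.3}, {"gripper": 4, "tx": 10.2, "ty": 5.4, "tz": -0.0, "wx": 0, "wy": 0, "wz": -0.44}, {"gripper": 4, "tx": 13.6, "ty": 7.2, "tz": -0.0, "wx": 0, "wy": 0, "wz": -0.59}, {"gripper": 4, "tx": 17.0, "ty": 9.0, "tz": -0.0, "wx": 0, "wy": 0, "wz": -0.74}]
[{"gripper": 4, "tx": 1.3, "ty": 3.6, "tz": -0.0, "wx": 0, "wy": 0, "wz": -0.14}, {"gripper": 4, "tx": 2.6, "ty": 7.3, "tz": -0.0, "wx": 0, "wy": 0, "wz": -0.29}, {"gripper": 4, "tx": 2.6, "ty": 7.3, "tz": 5.3, "wx": 0, "wy": 0, "wz": -0.29}, {"gripper": 4, "tx": 2.6, "ty": 7.3, "tz": 10.6, "wx": 0, "wy": 0, "wz": -0.29}, {"gripper": 4, "tx": 2.6, "ty": 7.3, "tz": 16.0, "wx": 0, "wy": 0, "wz": -0.29}]
```

Emit:
{"fn": "move_arm", "kwargs": {
  "deltas": [
    {"gripper": 4,"tx": 0,"ty": 0,"tz": -5.7,"wx": 0,"wy": 0,"wz": 0},
    {"gripper": 4,"tx": 0,"ty": 0,"tz": -11.4,"wx": 0,"wy": 0,"wz": 0},
    {"gripper": 4,"tx": 0,"ty": 0,"tz": -17.0,"wx": 0,"wy": 0,"wz": 0},
    {"gripper": 4,"tx": 3.9,"ty": -1.2,"tz": -17.0,"wx": 0,"wy": 0,"wz": -0.16},
    {"gripper": 4,"tx": 7.8,"ty": -2.4,"tz": -17.0,"wx": 0,"wy": 0,"wz": -0.31}
  ]
}}

```text
time_s: 27.05
ee_pos: [0.4593, -0.2203, 0.2389]
orientation: [0.767, 0.642, 0.001, 0.0]
force: [-0.0, 0.3, -5.3]
finger_gap: 0.0433
gripper_force: 64.9
```

Emit:
{"fn": "move_arm", "kwargs": {
  "deltas": [
    {"gripper": 4,"tx": 4.1,"ty": 0,"tz": 0,"wx": 0,"wy": 0,"wz": -0.16},
    {"gripper": 4,"tx": 8.2,"ty": 0.1,"tz": 0,"wx": 0,"wy": 0,"wz": -0.31},
    {"gripper": 4,"tx": 12.3,"ty": 0.2,"tz": 0,"wx": 0,"wy": 0,"wz": -0.47},
    {"gripper": 4,"tx": 16.4,"ty": 0.2,"tz": 0,"wx": 0,"wy": 0,"wz": -0.63},
    {"gripper": 4,"tx": 20.5,"ty": 0.3,"tz": 0,"wx": 0,"wy": 0,"wz": -0.78}
  ]
}}

```text
time_s: 27.68
ee_pos: [0.4987, -0.019, 0.2381]
orientation: [0.465, 0.885, -0.0, -0.0]
force: [1.2, -0.7, -3.9]
finger_gap: 0.0434
gripper_force: 64.9
```

Emit:
{"fn": "move_arm", "kwargs": {
  "deltas": [
    {"gripper": 4,"tx": 3.4,"ty": 1.8,"tz": 0,"wx": 0,"wy": 0,"wz": -0.15},
    {"gripper": 4,"tx": 6.8,"ty": 3.6,"tz": 0,"wx": 0,"wy": 0,"wz": -0.3},
    {"gripper": 4,"tx": 10.2,"ty": 5.4,"tz": 0,"wx": 0,"wy": 0,"wz": -0.44},
    {"gripper": 4,"tx": 13.6,"ty": 7.2,"tz": 0,"wx": 0,"wy": 0,"wz": -0.59},
    {"gripper": 4,"tx": 17.0,"ty": 9.0,"tz": 0,"wx": 0,"wy": 0,"wz": -0.74}
  ]
}}

```text
time_s: 28.3
ee_pos: [0.4769, 0.1716, 0.238]
orientation: [0.113, 0.994, -0.0, -0.0]
force: [0.6, 0.2, -4.9]
finger_gap: 0.0432
gripper_force: 64.9
```

```bash
python3 plan.py '[[0.4695,0.2474,0.24,1.631,4,5.7],[0.4695,0.2474,0.08,1.631,4,5.4]]'
```

```text
t 28.3 pose [0.4769 0.1716 0.238 ] psi 1.344 q [-0.66  0.17  0.26  1.91 -0.05  1.07  0.97] F [ 0.6  0.2 -4.9] gap 0.0432
[{"gripper": 4, "tx": 1.2, "ty": 3.6, "tz": -0.1, "wx": 0, "wy": 0, "wz": -0.14}, {"gripper": 4, "tx": 2.4, "ty": 7.2, "tz": -0.2, "wx": 0, "wy": 0, "wz": -0.29}, {"gripper": 4, "tx": 2.4, "ty": 7.2, "tz": 5.1, "wx": 0, "wy": 0, "wz": -0.29}, {"gripper": 4, "tx": 2.4, "ty": 7.2, "tz": 10.5, "wx": 0, "wy": 0, "wz": -0.29}, {"gripper": 4, "tx": 2.4, "ty": 7.2, "tz": 15.8, "wx": 0, "wy": 0, "wz": -0.29}]
```

Emit:
{"fn": "move_arm", "kwargs": {
  "deltas": [
    {"gripper": 4,"tx": 1.2,"ty": 3.6,"tz": 0,"wx": 0,"wy": 0,"wz": -0.14},
    {"gripper": 4,"tx": 2.5,"ty": 7.2,"tz": 0,"wx": 0,"wy": 0,"wz": -0.29},
    {"gripper": 4,"tx": 2.5,"ty": 7.2,"tz": 5.1,"wx": 0,"wy": 0,"wz": -0.29},
    {"gripper": 4,"tx": 2.5,"ty": 7.2,"tz": 10.5,"wx": 0,"wy": 0,"wz": -0.29},
    {"gripper": 4,"tx": 2.5,"ty": 7.2,"tz": 15.5,"wx": 0,"wy": 0,"wz": -0.29}
  ]
}}

```text
time_s: 28.92
ee_pos: [0.4694, 0.2463, 0.0816]
orientation: [-0.029, 1.0, -0.0, -0.0]
force: [0.6, 0.3, -5.1]
finger_gap: 0.0435
gripper_force: 64.8
```

Emit:
{"fn": "move_arm", "kwargs": {
  "deltas": [
    {"gripper": 4,"tx": 0,"ty": 0,"tz": 0.3,"wx": 0,"wy": 0,"wz": 0},
    {"gripper": 4,"tx": 0,"ty": 0,"tz": 0.6,"wx": 0,"wy": 0,"wz": 0},
    {"gripper": 4,"tx": 0,"ty": 0,"tz": 0.7,"wx": 0,"wy": 0,"wz": 0},
    {"gripper": 4,"tx": 0,"ty": 0,"tz": 0.7,"wx": 0,"wy": 0,"wz": 0}
  ]
}}

```text
time_s: 29.42
ee_pos: [0.471, 0.2472, 0.0778]
orientation: [-0.029, 1.0, 0.001, 0.001]
force: [1.0, -0.1, -5.2]
finger_gap: 0.0434
gripper_force: 64.9
```

Emit:
{"fn": "move_arm", "kwargs": {
  "deltas": [
    {"gripper": 4,"tx": 0,"ty": 0,"tz": 0.1,"wx": 0,"wy": 0,"wz": 0},
    {"gripper": 4,"tx": 0,"ty": 0,"tz": 0.3,"wx": 0,"wy": 0,"wz": 0},
    {"gripper": 4,"tx": 0,"ty": 0,"tz": 0.3,"wx": 0,"wy": 0,"wz": 0}
  ]
}}

```text
time_s: 29.8
ee_pos: [0.471, 0.2469, 0.0747]
orientation: [-0.029, 1.0, 0.0, 0.001]
force: [-1.7, -1.6, 4.4]
finger_gap: 0.0432
gripper_force: 65.9
```

Emit:
{"fn": "move_arm", "kwargs": {
  "deltas": [
    {"gripper": 5.5,"tx": 0,"ty": 0,"tz": 0,"wx": 0,"wy": 0,"wz": 0},
    {"gripper": 8.5,"tx": 0,"ty": 0,"tz": 0,"wx": 0,"wy": 0,"wz": 0},
    {"gripper": 8.5,"tx": 0,"ty": 0,"tz": 0,"wx": 0,"wy": 0,"wz": 0},
    {"gripper": 8.5,"tx": 0,"ty": 0,"tz": 0,"wx": 0,"wy": 0,"wz": 0}
  ]
}}

```text
time_s: 30.3
ee_pos: [0.4703, 0.2467, 0.0733]
orientation: [-0.029, 1.0, 0.0, 0.0]
force: [-0.5, -0.1, -0.2]
finger_gap: 0.0848
gripper_force: 0.0
```

Emit:
{"fn": "move_arm", "kwargs": {
  "deltas": [
    {"gripper": 8.5,"tx": 0,"ty": 0,"tz": -2,"wx": 0,"wy": 0,"wz": 0},
    {"gripper": 8.5,"tx": 0,"ty": 0,"tz": -6,"wx": 0,"wy": 0,"wz": 0},
    {"gripper": 8.5,"tx": 0,"ty": 0,"tz": -11,"wx": 0,"wy": 0,"wz": 0},
    {"gripper": 8.5,"tx": 0,"ty": 0,"tz": -15,"wx": 0,"wy": 0,"wz": 0}
  ]
}}

```text
time_s: 30.8
ee_pos: [0.4705, 0.2468, 0.2253]
orientation: [-0.029, 1.0, 0.0, 0.001]
force: [0.5, 0.3, -0.3]
finger_gap: 0.0849
gripper_force: 0.0
```

```bash
python3 plan.py '[[0.5444,0.0385,0.2,-0.03,4,5.7],[0.5444,0.0385,0.09,-0.03,4,5.4]]'
```

```text
t 30.8 pose [0.4705 0.2468 0.2253] psi 1.629 q [-0.72  0.22  0.18  1.87 -0.05  1.05  1.11] F [ 0.5  0.3 -0.3] gap 0.0849
[{"gripper": 4, "tx": -0.6, "ty": -2.1, "tz": 0.3, "wx": 0, "wy": 0, "wz": 0.17}, {"gripper": 4, "tx": -1.2, "ty": -4.2, "tz": 0.5, "wx": 0, "wy": 0, "wz": 0.33}, {"gripper": 4, "tx": -1.9, "ty": -6.4, "tz": 0.8, "wx": 0, "wy": 0, "wz": 0.5}, {"gripper": 4, "tx": -2.5, "ty": -8.5, "tz": 1.0, "wx": 0, "wy": 0, "wz": 0.66}, {"gripper": 4, "tx": -3.1, "ty": -10.6, "tz": 1.3, "wx": 0, "wy": 0, "wz": 0.83}]
[{"gripper": 4, "tx": -2.0, "ty": -1.0, "tz": 0.2, "wx": 0, "wy": 0, "wz": 0.17}, {"gripper": 4, "tx": -4.0, "ty": -2.0, "tz": 0.5, "wx": 0, "wy": 0, "wz": 0.33}, {"gripper": 4, "tx": -5.9, "ty": -2.9, "tz": 0.7, "wx": 0, "wy": 0, "wz": 0.5}, {"gripper": 4, "tx": -7.9, "ty": -3.9, "tz": 1.0, "wx": 0, "wy": 0, "wz": 0.66}, {"gripper": 4, "tx": -9.9, "ty": -4.9, "tz": 1.2, "wx": 0, "wy": 0, "wz": 0.83}]
[{"gripper": 4, "tx": -0.0, "ty": 0.0, "tz": 3.7, "wx": 0, "wy": 0, "wz": -0.0}, {"gripper": 4, "tx": -0.0, "ty": 0.0, "tz": 7.4, "wx": 0, "wy": 0, "wz": -0.0}, {"gripper": 4, "tx": -0.0, "ty": 0.0, "tz": 11.0, "wx": 0, "wy": 0, "wz": -0.0}]
```

Emit:
{"fn": "move_arm", "kwargs": {
  "deltas": [
    {"gripper": 4,"tx": -0.6,"ty": -2.1,"tz": 0.3,"wx": 0,"wy": 0,"wz": 0.17},
    {"gripper": 4,"tx": -1.2,"ty": -4.2,"tz": 0.5,"wx": 0,"wy": 0,"wz": 0.33},
    {"gripper": 4,"tx": -1.9,"ty": -6.4,"tz": 0.8,"wx": 0,"wy": 0,"wz": 0.5},
    {"gripper": 4,"tx": -2.5,"ty": -8.5,"tz": 1.0,"wx": 0,"wy": 0,"wz": 0.66},
    {"gripper": 4,"tx": -3.1,"ty": -10.6,"tz": 1.3,"wx": 0,"wy": 0,"wz": 0.83}
  ]
}}

```text
time_s: 31.42
ee_pos: [0.5075, 0.142, 0.2102]
orientation: [0.379, 0.925, 0.0, -0.0]
force: [-0.5, 0.4, -0.1]
finger_gap: 0.0401
gripper_force: 0.0
```

Emit:
{"fn": "move_arm", "kwargs": {
  "deltas": [
    {"gripper": 4,"tx": -2.0,"ty": -1.0,"tz": 0.2,"wx": 0,"wy": 0,"wz": 0.17},
    {"gripper": 4,"tx": -4.0,"ty": -2.0,"tz": 0.5,"wx": 0,"wy": 0,"wz": 0.33},
    {"gripper": 4,"tx": -5.9,"ty": -2.9,"tz": 0.7,"wx": 0,"wy": 0,"wz": 0.5},
    {"gripper": 4,"tx": -7.9,"ty": -3.9,"tz": 1.0,"wx": 0,"wy": 0,"wz": 0.66},
    {"gripper": 4,"tx": -9.9,"ty": -4.9,"tz": 1.2,"wx": 0,"wy": 0,"wz": 0.83}
  ]
}}

```text
time_s: 32.05
ee_pos: [0.5442, 0.0379, 0.1981]
orientation: [0.72, 0.694, -0.0, -0.0]
force: [0.7, 0.4, -0.5]
finger_gap: 0.0401
gripper_force: 0.0
```

Emit:
{"fn": "move_arm", "kwargs": {
  "deltas": [
    {"gripper": 4,"tx": 0,"ty": 0,"tz": 3.7,"wx": 0,"wy": 0,"wz": 0},
    {"gripper": 4,"tx": 0,"ty": 0,"tz": 7.4,"wx": 0,"wy": 0,"wz": 0},
    {"gripper": 4,"tx": 0,"ty": 0,"tz": 11.0,"wx": 0,"wy": 0,"wz": 0}
  ]
}}

```text
time_s: 32.42
ee_pos: [0.5441, 0.0387, 0.0872]
orientation: [0.718, 0.696, 0.0, 0.0]
force: [1.8, -0.8, 0.1]
finger_gap: 0.0398
gripper_force: 0.0
```

```bash
python3 plan.py '[[0.5444,0.0385,0.06,-0.03,4,5.7]]'; python3 - <<'E'
from h import *
o=ctrl.observe(); m=R.from_quat(o['orientation']).as_matrix()
a=cv2.resize(eyes.capture('scene')[120:220,180:300],None,fx=5,fy=5,interpolation=cv2.INTER_CUBIC)
t=eyes.capture('top')
for P in [(.5444,.0385,.068),(.5504,.0383,.036)]:
    q=(proj('scene',P)[0]-[180,120])*5; cv2.circle(a,tuple(int(v) for v in q),4,(0,0,255),1)
for s in (-1,1):
    q=(proj('scene',o['ee_pos']+m@np.array([0,s*.02,-.015]))[0]-[180,120])*5; cv2.circle(a,tuple(int(v) for v in q),4,(0,255,0),1)
cv2.imwrite('pics/c1.png',a)
for p in ([.62,.2552],[.545,.2525],[.471,.2469]): pass
E
python3 look.py '[[[0.62,0.2552,1.63],0.008],[[0.545,0.2525,1.63],0.008],[[0.471,0.247,1.63],0.008]]' top
```

```text
t 32.42 pose [0.5441 0.0387 0.0872] psi -0.031 q [-0.54  0.44  0.5   1.99 -0.3   0.78  0.11] F [ 1.8 -0.8  0.1] gap 0.0398
[{"gripper": 4, "tx": -0.0, "ty": 0.0, "tz": 2.7, "wx": 0, "wy": 0, "wz": -0.0}]
[0.62  0.255 1.63 ] 0.008 -> [0.6217 0.2553 1.6557] 0.076 ['top'] [403]
[0.545 0.252 1.63 ] 0.008 -> [0.5468 0.2502 1.7058] 0.06 ['top'] [431]
[0.471 0.247 1.63 ] 0.008 -> [0.4711 0.2454 1.6041] 0.077 ['top'] [396]
```

View pics/c1.png

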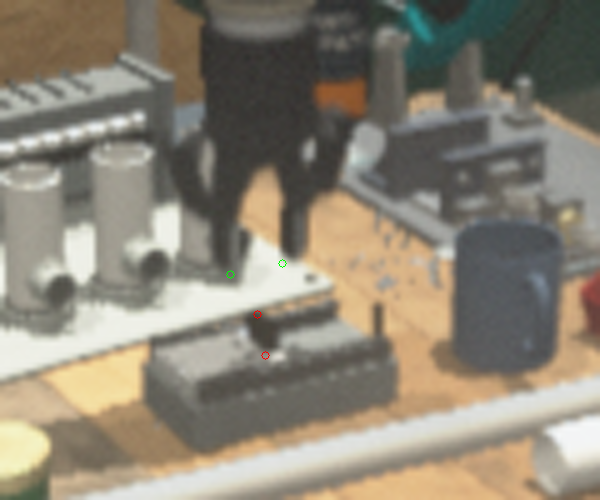

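All three tubes stand on the deck with their sockets towards us; the fits are within 3 mm and 0.08 rad. The fingertips at (228,280) and (293,258) straddle the bar at (262,328), about 14 mm above the TCP reading. I'll lower, grip the bar gently and slide it.

Emit:
{"fn": "move_arm", "kwargs": {
  "deltas": [
    {"gripper": 4,"tx": 0,"ty": 0,"tz": 2.0,"wx": 0,"wy": 0,"wz": 0},
    {"gripper": 4,"tx": 0,"ty": 0,"tz": 3.7,"wx": 0,"wy": 0,"wz": 0},
    {"gripper": 4,"tx": 0,"ty": 0,"tz": 3.7,"wx": 0,"wy": 0,"wz": 0}
  ],
  "grip_force": 25
}}

```text
time_s: 33.0
ee_pos: [0.5437, 0.0385, 0.051]
orientation: [0.718, 0.696, -0.0, -0.0]
force: [0.3, 1.0, -0.2]
finger_gap: 0.0399
gripper_force: 0.0
```

Emit:
{"fn": "move_arm", "kwargs": {
  "deltas": [
    {"gripper": 2,"tx": 0,"ty": 0,"tz": 0,"wx": 0,"wy": 0,"wz": 0},
    {"gripper": 0.4,"tx": 0,"ty": 0,"tz": 0,"wx": 0,"wy": 0,"wz": 0},
    {"gripper": 0.4,"tx": 0,"ty": 0,"tz": 0,"wx": 0,"wy": 0,"wz": 0},
    {"gripper": 0.4,"tx": 0,"ty": 0,"tz": 0,"wx": 0,"wy": 0,"wz": 0}
  ]
}}

```text
time_s: 33.5
ee_pos: [0.5449, 0.0385, 0.052]
orientation: [0.718, 0.696, 0.001, 0.0]
force: [0.4, 0.0, 4.8]
finger_gap: 0.0041
gripper_force: 2.4
```

Emit:
{"fn": "move_arm", "kwargs": {
  "deltas": [
    {"gripper": 4,"tx": 0,"ty": 0,"tz": 0,"wx": 0,"wy": 0,"wz": 0},
    {"gripper": 4,"tx": 0,"ty": 0,"tz": 0,"wx": 0,"wy": 0,"wz": 0},
    {"gripper": 4,"tx": 0,"ty": 0,"tz": 0.5,"wx": 0,"wy": 0,"wz": 0},
    {"gripper": 4,"tx": 0,"ty": 0,"tz": 1.2,"wx": 0,"wy": 0,"wz": 0},
    {"gripper": 4,"tx": 0,"ty": 0,"tz": 1.2,"wx": 0,"wy": 0,"wz": 0}
  ]
}}

```text
time_s: 34.12
ee_pos: [0.5433, 0.0385, 0.0383]
orientation: [0.718, 0.696, -0.001, -0.001]
force: [0.0, 0.1, 0.9]
finger_gap: 0.0399
gripper_force: 0.0
```

Emit:
{"fn": "move_arm", "kwargs": {
  "deltas": [
    {"gripper": 2,"tx": 0,"ty": 0,"tz": 0,"wx": 0,"wy": 0,"wz": 0},
    {"gripper": 0.4,"tx": 0,"ty": 0,"tz": 0,"wx": 0,"wy": 0,"wz": 0},
    {"gripper": 0.4,"tx": 0,"ty": 0,"tz": 0,"wx": 0,"wy": 0,"wz": 0},
    {"gripper": 0.4,"tx": 0,"ty": 0,"tz": 0,"wx": 0,"wy": 0,"wz": 0}
  ]
}}

```text
time_s: 34.62
ee_pos: [0.5465, 0.0382, 0.0399]
orientation: [0.718, 0.696, 0.002, 0.002]
force: [5.4, -1.0, -2.8]
finger_gap: 0.0092
gripper_force: 29.5
```

Bar gripped at 9 mm. I'll slide it along +x, far enough to clear the button but short of the aerial.

Emit:
{"fn": "move_arm", "kwargs": {
  "deltas": [
    {"gripper": 0.4,"tx": 0,"ty": 1.2,"tz": 0,"wx": 0,"wy": 0,"wz": 0},
    {"gripper": 0.4,"tx": 0,"ty": 2.4,"tz": 0,"wx": 0,"wy": 0,"wz": 0},
    {"gripper": 0.4,"tx": 0,"ty": 3.6,"tz": 0,"wx": 0,"wy": 0,"wz": 0},
    {"gripper": 0.4,"tx": 0,"ty": 4.8,"tz": 0,"wx": 0,"wy": 0,"wz": 0},
    {"gripper": 0.4,"tx": 0,"ty": 5.6,"tz": 0,"wx": 0,"wy": 0,"wz": 0}
  ]
}}

```text
time_s: 35.25
ee_pos: [0.6007, 0.037, 0.0398]
orientation: [0.718, 0.696, 0.0, -0.0]
force: [-1.4, -0.0, 6.4]
finger_gap: 0.009
gripper_force: 30.6
```

Emit:
{"fn": "move_arm", "kwargs": {
  "deltas": [
    {"gripper": 0.4,"tx": 0,"ty": 0,"tz": 0,"wx": 0,"wy": 0,"wz": 0},
    {"gripper": 2.2,"tx": 0,"ty": 0,"tz": 0,"wx": 0,"wy": 0,"wz": 0},
    {"gripper": 2.2,"tx": 0,"ty": 0,"tz": 0,"wx": 0,"wy": 0,"wz": 0}
  ]
}}

```text
time_s: 35.62
ee_pos: [0.5991, 0.0368, 0.0387]
orientation: [0.718, 0.696, -0.001, -0.001]
force: [-0.2, 1.5, 0.3]
finger_gap: 0.0221
gripper_force: 0.0
```

Emit:
{"fn": "move_arm", "kwargs": {
  "deltas": [
    {"gripper": 2.2,"tx": 0,"ty": 0,"tz": -2,"wx": 0,"wy": 0,"wz": 0},
    {"gripper": 2.2,"tx": 0,"ty": 0,"tz": -6,"wx": 0,"wy": 0,"wz": 0},
    {"gripper": 0,"tx": 0,"ty": -4,"tz": -6,"wx": 0,"wy": 0,"wz": 0},
    {"gripper": 0,"tx": 0,"ty": -8.8,"tz": -6,"wx": 0,"wy": 0,"wz": 0},
    {"gripper": 0,"tx": 0,"ty": -8.8,"tz": -6,"wx": 0,"wy": 0,"wz": 0}
  ]
}}

```text
time_s: 36.25
ee_pos: [0.5083, 0.0395, 0.0999]
orientation: [0.718, 0.696, -0.0, -0.002]
force: [-0.3, -0.3, 1.1]
finger_gap: 0.0001
gripper_force: 0.0
```

```bash
python3 plan.py '[]'; python3 - <<'E'
from h import *
o=ctrl.observe(); m=R.from_quat(o['orientation']).as_matrix()
a=cv2.resize(eyes.capture('scene')[120:220,180:300],None,fx=5,fy=5,interpolation=cv2.INTER_CUBIC)
q=(proj('scene',o['ee_pos']+m@np.array([0,0,-.016]))[0]-[180,120])*5; cv2.circle(a,tuple(int(v) for v in q),4,(0,255,0),1)
q=(proj('scene',(.5144,.0394,.0435))[0]-[180,120])*5; cv2.circle(a,tuple(int(v) for v in q),4,(0,0,255),1)
cv2.imwrite('pics/c2.png',a)
E
```

```text
t 36.25 pose [0.5083 0.0395 0.0999] psi -0.031 q [-0.58  0.37  0.52  2.06 -0.27  0.78  0.08] F [-0.3 -0.3  1.1] gap 0.0001
```

View pics/c2.png

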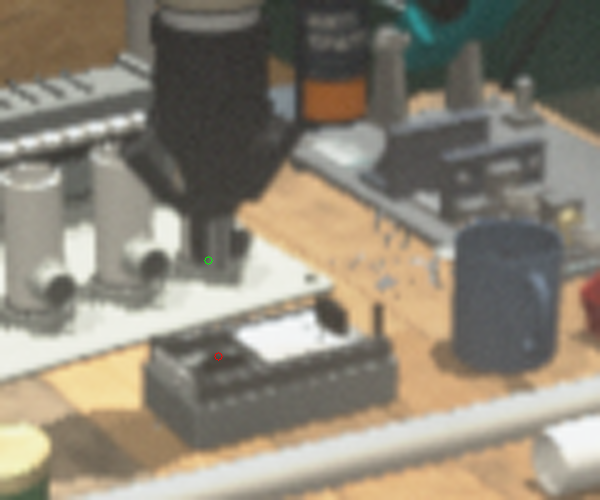

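The picture shows the cover slid open (bar at (330,315)) and the dark button exposed at (220,357), with the closed fingers just above it. Moving down to press.

Emit:
{"fn": "move_arm", "kwargs": {
  "deltas": [
    {"gripper": 0,"tx": 0,"ty": 0.5,"tz": 2.5,"wx": 0,"wy": 0,"wz": 0},
    {"gripper": 0,"tx": 0,"ty": 0.5,"tz": 5.0,"wx": 0,"wy": 0,"wz": 0},
    {"gripper": 0,"tx": 0,"ty": 0.5,"tz": 6.2,"wx": 0,"wy": 0,"wz": 0},
    {"gripper": 0,"tx": 0,"ty": 0.5,"tz": 6.6,"wx": 0,"wy": 0,"wz": 0},
    {"gripper": 0,"tx": 0,"ty": 0.5,"tz": 6.8,"wx": 0,"wy": 0,"wz": 0}
  ]
}}

```text
time_s: 36.92
ee_pos: [0.5179, 0.0393, 0.0317]
orientation: [0.718, 0.696, 0.0, 0.0]
force: [-0.2, 0.4, 1.0]
finger_gap: 0.0001
gripper_force: 0.0
```

Emit:
{"fn": "move_arm", "kwargs": {
  "deltas": [
    {"gripper": 0,"tx": 0,"ty": 0,"tz": 0.2,"wx": 0,"wy": 0,"wz": 0},
    {"gripper": 0,"tx": 0,"ty": 0,"tz": 0.4,"wx": 0,"wy": 0,"wz": 0},
    {"gripper": 0,"tx": 0,"ty": 0,"tz": 0.4,"wx": 0,"wy": 0,"wz": 0}
  ]
}}

```text
time_s: 37.3
ee_pos: [0.5174, 0.0395, 0.0276]
orientation: [0.718, 0.696, 0.0, 0.0]
force: [1.1, 0.9, 0.6]
finger_gap: -0.0002
gripper_force: 0.6
```

Emit:
{"fn": "move_arm", "kwargs": {
  "deltas": [
    {"gripper": 0,"tx": 0,"ty": -0.1,"tz": 0.2,"wx": 0,"wy": 0,"wz": 0},
    {"gripper": 0,"tx": 0,"ty": -0.2,"tz": 0.4,"wx": 0,"wy": 0,"wz": 0},
    {"gripper": 0,"tx": 0,"ty": -0.2,"tz": 0.4,"wx": 0,"wy": 0,"wz": 0}
  ]
}}

```text
time_s: 37.67
ee_pos: [0.5165, 0.0394, 0.0238]
orientation: [0.718, 0.696, 0.001, 0.001]
force: [3.5, -0.2, 4.2]
finger_gap: -0.0003
gripper_force: 1.9
```

Emit:
{"fn": "move_arm", "kwargs": {
  "deltas": [
    {"gripper": 0,"tx": 0,"ty": 0,"tz": 0.2,"wx": 0,"wy": 0,"wz": 0},
    {"gripper": 0,"tx": 0,"ty": 0,"tz": 0.3,"wx": 0,"wy": 0,"wz": 0},
    {"gripper": 0,"tx": 0,"ty": 0,"tz": 0.3,"wx": 0,"wy": 0,"wz": 0}
  ]
}}

```text
time_s: 38.05
ee_pos: [0.5165, 0.0395, 0.0223]
orientation: [0.718, 0.696, 0.001, 0.0]
force: [-0.7, 0.2, 19.5]
finger_gap: -0.0004
gripper_force: 10.1
```

Emit:
{"fn": "move_arm", "kwargs": {
  "deltas": [
    {"gripper": 0,"tx": 0,"ty": 0,"tz": 0,"wx": 0,"wy": 0,"wz": 0},
    {"gripper": 0,"tx": 0,"ty": 0,"tz": 0,"wx": 0,"wy": 0,"wz": 0},
    {"gripper": 0,"tx": 0,"ty": 0,"tz": -2,"wx": 0,"wy": 0,"wz": 0},
    {"gripper": 0,"tx": 0,"ty": 0,"tz": -6,"wx": 0,"wy": 0,"wz": 0},
    {"gripper": 2.2,"tx": 0,"ty": 0,"tz": -8,"wx": 0,"wy": 0,"wz": 0}
  ]
}}

```text
time_s: 38.67
ee_pos: [0.5137, 0.0393, 0.1009]
orientation: [0.718, 0.696, -0.001, -0.001]
force: [0.5, 0.4, -1.0]
finger_gap: 0.017
gripper_force: 0.0
```

```bash
python3 plan.py '[[0.5995,0.0369,0.1,-0.031,2.2,5],[0.5995,0.0369,0.038,-0.031,2.2,3]]'; python3 look.py '[[[0.62,0.2552,1.63],0.008],[[0.545,0.2525,1.63],0.008],[[0.471,0.247,1.63],0.008]]' top; python3 -c "
from h import *
eyes.capture('scene');print(finder.find_in('scene','cover_grip')[:2])"
```

```text
t 38.67 pose [0.5137 0.0393 0.1009] psi -0.031 q [-0.58  0.38  0.53  2.05 -0.27  0.78  0.08] F [ 0.5  0.4 -1. ] gap 0.017
[{"gripper": 2.2, "tx": 0.0, "ty": 4.3, "tz": 0.0, "wx": 0, "wy": 0, "wz": 0.0}, {"gripper": 2.2, "tx": 0.0, "ty": 8.6, "tz": 0.1, "wx": 0, "wy": 0, "wz": 0.0}, {"gripper": 2.2, "tx": 0.0, "ty": 8.6, "tz": 2.2, "wx": 0, "wy": 0, "wz": 0.0}, {"gripper": 2.2, "tx": 0.0, "ty": 8.6, "tz": 4.2, "wx": 0, "wy": 0, "wz": 0.0}, {"gripper": 2.2, "tx": 0.0, "ty": 8.6, "tz": 6.3, "wx": 0, "wy": 0, "wz": 0.0}]
[0.62, 0.2552, 1.63] no mask
[0.545 0.252 1.63 ] 0.008 -> [0.5488 0.2487 1.6973] 0.179 ['top'] [350]
[0.471 0.247 1.63 ] 0.008 -> [0.4723 0.2454 1.5302] 0.085 ['top'] [403]
[{'centre': [0.5799, 0.038, 0.0495], 'confidence': 0.55}]
```

```bash
python3 look.py '[[[0.62,0.2552,1.63],0.008]]' top;  python3 - <<'E'
from h import *
for c in ('top','scene'):
    im=eyes.capture(c); print(c,[(np.round(d['centre'],3),round(d['confidence'],2)) for d in finder.find_in(c,'head_tube0')])
    if c=='scene': cv2.imwrite('pics/d1.png',cv2.resize(im[110:240,110:290],None,fx=4,fy=4,interpolation=cv2.INTER_CUBIC))
E
```

```text
[0.62  0.255 1.63 ] 0.008 -> [0.6215 0.2561 1.659 ] 0.103 ['top'] [389]
top [(array([0.475, 0.238, 0.057]), 0.92), (array([0.55 , 0.241, 0.061]), 0.71), (array([0.622, 0.246, 0.058]), 0.66)]
scene [(array([0.535, 0.234, 0.059]), 0.74), (array([0.617, 0.232, 0.039]), 0.55)]
```

View pics/d1.png

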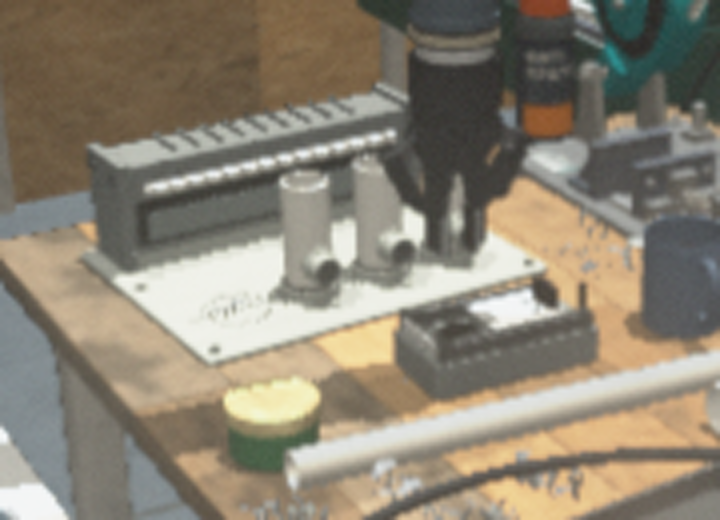

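All three tubes still stand in place, and the cover is open. I'll grip the bar and slide it shut.

Emit:
{"fn": "move_arm", "kwargs": {
  "deltas": [
    {"gripper": 2.2,"tx": 0,"ty": 4.3,"tz": 0,"wx": 0,"wy": 0,"wz": 0},
    {"gripper": 2.2,"tx": 0,"ty": 8.6,"tz": 0.1,"wx": 0,"wy": 0,"wz": 0},
    {"gripper": 2.2,"tx": 0,"ty": 8.6,"tz": 2.2,"wx": 0,"wy": 0,"wz": 0},
    {"gripper": 2.2,"tx": 0,"ty": 8.6,"tz": 4.2,"wx": 0,"wy": 0,"wz": 0},
    {"gripper": 2.2,"tx": 0,"ty": 8.6,"tz": 6.3,"wx": 0,"wy": 0,"wz": 0}
  ]
}}

```text
time_s: 39.8
ee_pos: [0.6001, 0.0367, 0.0357]
orientation: [0.718, 0.696, -0.001, -0.001]
force: [-0.5, -1.0, -0.2]
finger_gap: 0.0219
gripper_force: 0.0
```

Emit:
{"fn": "move_arm", "kwargs": {
  "deltas": [
    {"gripper": 2.2,"tx": 0,"ty": 0,"tz": 0,"wx": 0,"wy": 0,"wz": 0},
    {"gripper": 0.4,"tx": 0,"ty": 0,"tz": 0,"wx": 0,"wy": 0,"wz": 0},
    {"gripper": 0.4,"tx": 0,"ty": 0,"tz": 0,"wx": 0,"wy": 0,"wz": 0},
    {"gripper": 0.4,"tx": 0,"ty": 0,"tz": 0,"wx": 0,"wy": 0,"wz": 0}
  ]
}}

```text
time_s: 40.3
ee_pos: [0.6009, 0.0366, 0.0373]
orientation: [0.718, 0.696, -0.0, 0.0]
force: [0.9, -0.6, -6.9]
finger_gap: 0.009
gripper_force: 29.2
```

Emit:
{"fn": "move_arm", "kwargs": {
  "deltas": [
    {"gripper": 0.4,"tx": 0,"ty": -1.2,"tz": 0,"wx": 0,"wy": 0,"wz": 0},
    {"gripper": 0.4,"tx": 0,"ty": -2.4,"tz": 0,"wx": 0,"wy": 0,"wz": 0},
    {"gripper": 0.4,"tx": 0,"ty": -3.6,"tz": 0,"wx": 0,"wy": 0,"wz": 0},
    {"gripper": 0.4,"tx": 0,"ty": -4.8,"tz": 0,"wx": 0,"wy": 0,"wz": 0},
    {"gripper": 0.4,"tx": 0,"ty": -5.7,"tz": 0,"wx": 0,"wy": 0,"wz": 0}
  ]
}}

```text
time_s: 40.92
ee_pos: [0.5464, 0.038, 0.0375]
orientation: [0.718, 0.696, 0.002, 0.003]
force: [19.6, -2.6, -28.8]
finger_gap: 0.0092
gripper_force: 26.2
```

Emit:
{"fn": "move_arm", "kwargs": {
  "deltas": [
    {"gripper": 0.4,"tx": 0,"ty": 0,"tz": 0,"wx": 0,"wy": 0,"wz": 0},
    {"gripper": 0.4,"tx": 0,"ty": -0.1,"tz": 0,"wx": 0,"wy": 0,"wz": 0},
    {"gripper": 0.4,"tx": 0,"ty": -0.2,"tz": 0,"wx": 0,"wy": 0,"wz": 0}
  ]
}}

```text
time_s: 41.3
ee_pos: [0.5465, 0.038, 0.0374]
orientation: [0.718, 0.696, 0.003, 0.004]
force: [14.4, -2.3, -21.8]
finger_gap: 0.0089
gripper_force: 27.3
```

The cover is against its shut stop. Releasing it, then returning the tubes, starting with mark 3.

Emit:
{"fn": "move_arm", "kwargs": {
  "deltas": [
    {"gripper": 0.4,"tx": 0,"ty": 0.2,"tz": 0,"wx": 0,"wy": 0,"wz": 0},
    {"gripper": 2.4,"tx": 0,"ty": 0.3,"tz": 0,"wx": 0,"wy": 0,"wz": 0},
    {"gripper": 2.4,"tx": 0,"ty": 0.3,"tz": 0,"wx": 0,"wy": 0,"wz": 0},
    {"gripper": 2.4,"tx": 0,"ty": 0.3,"tz": -3,"wx": 0,"wy": 0,"wz": 0},
    {"gripper": 6,"tx": 0,"ty": 0.3,"tz": -8,"wx": 0,"wy": 0,"wz": 0}
  ],
  "grip_force": 60
}}

```text
time_s: 41.92
ee_pos: [0.5436, 0.0389, 0.1174]
orientation: [0.718, 0.696, -0.001, -0.001]
force: [1.2, 0.7, 0.7]
finger_gap: 0.0411
gripper_force: 0.0
```

```bash
python3 plan.py '[[0.57,0.06,0.22,0.2,8.5],[0.6215,0.2555,0.2,1.64,8.5],[0.6215,0.2555,0.073,1.64,8.5]]'; python3 -c "
from h import *
for c in ('scene','top'): eyes.capture(c);print(finder.find_in(c,'cover_grip')[:2])"
```

```text
t 41.92 pose [0.5436 0.0389 0.1174] psi -0.031 q [-0.57  0.41  0.54  1.97 -0.28  0.85  0.09] F [1.2 0.7 0.7] gap 0.0411
[{"gripper": 8.5, "tx": 1.1, "ty": 1.3, "tz": -5.1, "wx": 0, "wy": 0, "wz": -0.12}, {"gripper": 8.5, "tx": 2.2, "ty": 2.6, "tz": -10.3, "wx": 0, "wy": 0, "wz": -0.23}, {"gripper": 8.5, "tx": 4.4, "ty": 3.1, "tz": -10.0, "wx": 0, "wy": 0, "wz": -0.39}, {"gripper": 8.5, "tx": 6.6, "ty": 3.6, "tz": -9.8, "wx": 0, "wy": 0, "wz": -0.55}, {"gripper": 8.5, "tx": 8.8, "ty": 4.1, "tz": -9.6, "wx": 0, "wy": 0, "wz": -0.71}]
[{"gripper": 8.5, "tx": 1.3, "ty": 1.8, "tz": 0.2, "wx": 0, "wy": 0, "wz": -0.16}, {"gripper": 8.5, "tx": 2.6, "ty": 3.6, "tz": 0.5, "wx": 0, "wy": 0, "wz": -0.32}, {"gripper": 8.5, "tx": 4.0, "ty": 5.4, "tz": 0.7, "wx": 0, "wy": 0, "wz": -0.48}, {"gripper": 8.5, "tx": 5.3, "ty": 7.2, "tz": 0.9, "wx": 0, "wy": 0, "wz": -0.64}, {"gripper": 8.5, "tx": 6.6, "ty": 9.0, "tz": 1.1, "wx": 0, "wy": 0, "wz": -0.8}]
[{"gripper": 8.5, "tx": -0.4, "ty": 2.2, "tz": 0.2, "wx": 0, "wy": 0, "wz": -0.16}, {"gripper": 8.5, "tx": -0.4, "ty": 2.2, "tz": 4.5, "wx": 0, "wy": 0, "wz": -0.16}, {"gripper": 8.5, "tx": -0.4, "ty": 2.2, "tz": 8.7, "wx": 0, "wy": 0, "wz": -0.16}, {"gripper": 8.5, "tx": -0.4, "ty": 2.2, "tz": 12.9, "wx": 0, "wy": 0, "wz": -0.16}]
[{'centre': [0.5225, 0.0424, 0.049], 'confidence': 0.57}]
[{'centre': [0.5081, 0.0264, 0.0455], 'confidence': 0.49}, {'centre': [0.4735, 0.2402, 0.0592], 'confidence': 0.41}]
```

Emit:
{"fn": "move_arm", "kwargs": {
  "deltas": [
    {"gripper": 8.5,"tx": 1.1,"ty": 1.3,"tz": -5.1,"wx": 0,"wy": 0,"wz": -0.12},
    {"gripper": 8.5,"tx": 2.2,"ty": 2.6,"tz": -10.3,"wx": 0,"wy": 0,"wz": -0.23},
    {"gripper": 8.5,"tx": 4.4,"ty": 3.1,"tz": -10.0,"wx": 0,"wy": 0,"wz": -0.39},
    {"gripper": 8.5,"tx": 6.6,"ty": 3.6,"tz": -9.8,"wx": 0,"wy": 0,"wz": -0.55},
    {"gripper": 8.5,"tx": 8.8,"ty": 4.1,"tz": -9.6,"wx": 0,"wy": 0,"wz": -0.71}
  ]
}}

```text
time_s: 42.75
ee_pos: [0.5878, 0.1261, 0.2117]
orientation: [0.429, 0.903, -0.001, -0.001]
force: [0.2, -0.2, 0.2]
finger_gap: 0.0849
gripper_force: 0.0
```

Emit:
{"fn": "move_arm", "kwargs": {
  "deltas": [
    {"gripper": 8.5,"tx": 1.3,"ty": 1.8,"tz": 0.2,"wx": 0,"wy": 0,"wz": -0.16},
    {"gripper": 8.5,"tx": 2.6,"ty": 3.6,"tz": 0.5,"wx": 0,"wy": 0,"wz": -0.32},
    {"gripper": 8.5,"tx": 4.0,"ty": 5.4,"tz": 0.7,"wx": 0,"wy": 0,"wz": -0.48},
    {"gripper": 8.5,"tx": 5.3,"ty": 7.2,"tz": 0.9,"wx": 0,"wy": 0,"wz": -0.64},
    {"gripper": 8.5,"tx": 6.6,"ty": 9.0,"tz": 1.1,"wx": 0,"wy": 0,"wz": -0.8}
  ]
}}

```text
time_s: 43.38
ee_pos: [0.6163, 0.2338, 0.2003]
orientation: [0.043, 0.999, -0.0, -0.002]
force: [-0.1, -0.4, 0.4]
finger_gap: 0.085
gripper_force: 0.0
```

```bash
python3 plan.py '[[0.6215,0.2555,0.19,1.64,8.5],[0.6215,0.2555,0.072,1.64,8.5,4]]'; python3 look.py '[[[0.62,0.2552,1.63],0.008]]' scene
```

```text
t 43.38 pose [0.6163 0.2338 0.2003] psi 1.485 q [-0.57  0.46  0.2   1.6  -0.1   1.1   1.14] F [-0.1 -0.4  0.4] gap 0.085
[{"gripper": 8.5, "tx": -0.3, "ty": 2.2, "tz": 1.0, "wx": 0, "wy": 0, "wz": -0.16}, {"gripper": 8.5, "tx": -0.3, "ty": 2.2, "tz": 5.0, "wx": 0, "wy": 0, "wz": -0.16}, {"gripper": 8.5, "tx": -0.3, "ty": 2.2, "tz": 8.9, "wx": 0, "wy": 0, "wz": -0.16}, {"gripper": 8.5, "tx": -0.3, "ty": 2.2, "tz": 12.8, "wx": 0, "wy": 0, "wz": -0.16}]
[0.62  0.255 1.63 ] 0.008 -> [0.6252 0.2528 1.5233] 0.149 ['scene'] [347]
```

Emit:
{"fn": "move_arm", "kwargs": {
  "deltas": [
    {"gripper": 8.5,"tx": -0.3,"ty": 2.2,"tz": 1.0,"wx": 0,"wy": 0,"wz": -0.16},
    {"gripper": 8.5,"tx": -0.3,"ty": 2.2,"tz": 5.0,"wx": 0,"wy": 0,"wz": -0.16},
    {"gripper": 8.5,"tx": -0.3,"ty": 2.2,"tz": 8.9,"wx": 0,"wy": 0,"wz": -0.16},
    {"gripper": 8.5,"tx": -0.3,"ty": 2.2,"tz": 12.8,"wx": 0,"wy": 0,"wz": -0.16},
    {"gripper": 8.5,"tx": -0.3,"ty": 2.2,"tz": 12.8,"wx": 0,"wy": 0,"wz": -0.16}
  ]
}}

```text
time_s: 44.1
ee_pos: [0.6192, 0.2523, 0.0704]
orientation: [-0.033, 0.999, -0.002, -0.004]
force: [-0.4, -0.1, -0.4]
finger_gap: 0.0856
gripper_force: 0.0
```

Emit:
{"fn": "move_arm", "kwargs": {
  "deltas": [
    {"gripper": 4,"tx": 0,"ty": 0,"tz": 0,"wx": 0,"wy": 0,"wz": 0},
    {"gripper": 4,"tx": 0,"ty": 0,"tz": 0,"wx": 0,"wy": 0,"wz": 0},
    {"gripper": 4,"tx": 0,"ty": 0,"tz": 0,"wx": 0,"wy": 0,"wz": 0},
    {"gripper": 4,"tx": 0,"ty": 0,"tz": 0,"wx": 0,"wy": 0,"wz": 0}
  ],
  "grip_force": 60
}}

```text
time_s: 44.6
ee_pos: [0.6237, 0.2556, 0.0767]
orientation: [-0.034, 0.999, 0.001, 0.002]
force: [-0.7, 2.1, 6.5]
finger_gap: 0.0431
gripper_force: 61.4
```

```bash
python3 plan.py '[[0.6215,0.2555,0.24,1.64,4,5.7],[0.58,-0.02,0.24,0.9,4,5.7],[0.553,-0.399,0.24,0.3,4,5.7],[0.553,-0.399,0.08,0.3,4,5.4]]'
```

```text
t 44.6 pose [0.6237 0.2556 0.0767] psi 1.639 q [-0.55  0.6   0.14  1.67 -0.11  0.87  1.27] F [-0.7  2.1  6.5] gap 0.0431
[{"gripper": 4, "tx": 0.1, "ty": 0.0, "tz": -5.4, "wx": 0, "wy": 0, "wz": -0.0}, {"gripper": 4, "tx": 0.1, "ty": 0.0, "tz": -10.9, "wx": 0, "wy": 0, "wz": -0.0}, {"gripper": 4, "tx": 0.2, "ty": 0.0, "tz": -16.3, "wx": 0, "wy": 0, "wz": -0.0}, {"gripper": 4, "tx": 1.4, "ty": -5.4, "tz": -16.3, "wx": 0, "wy": 0, "wz": 0.15}, {"gripper": 4, "tx": 2.6, "ty": -10.9, "tz": -16.3, "wx": 0, "wy": 0, "wz": 0.3}]
[{"gripper": 4, "tx": -0.4, "ty": -5.5, "tz": -0.0, "wx": 0, "wy": 0, "wz": 0.14}, {"gripper": 4, "tx": -0.9, "ty": -11.1, "tz": -0.0, "wx": 0, "wy": 0, "wz": 0.29}, {"gripper": 4, "tx": -1.3, "ty": -16.6, "tz": -0.0, "wx": 0, "wy": 0, "wz": 0.44}, {"gripper": 4, "tx": -2.2, "ty": -22.0, "tz": -0.0, "wx": 0, "wy": 0, "wz": 0.52}, {"gripper": 4, "tx": -3.1, "ty": -27.4, "tz": -0.0, "wx": 0, "wy": 0, "wz": 0.61}]
[{"gripper": 4, "tx": -3.7, "ty": -3.9, "tz": -0.0, "wx": 0, "wy": 0, "wz": 0.09}, {"gripper": 4, "tx": -7.5, "ty": -7.8, "tz": -0.0, "wx": 0, "wy": 0, "wz": 0.17}, {"gripper": 4, "tx": -11.3, "ty": -11.7, "tz": -0.0, "wx": 0, "wy": 0, "wz": 0.26}, {"gripper": 4, "tx": -15.1, "ty": -15.6, "tz": -0.0, "wx": 0, "wy": 0, "wz": 0.34}, {"gripper": 4, "tx": -18.9, "ty": -19.5, "tz": -0.0, "wx": 0, "wy": 0, "wz": 0.43}]
[{"gripper": 4, "tx": 0.1, "ty": 0.0, "tz": 5.3, "wx": 0, "wy": 0, "wz": -0.0}, {"gripper": 4, "tx": 0.1, "ty": 0.0, "tz": 10.6, "wx": 0, "wy": 0, "wz": -0.0}, {"gripper": 4, "tx": 0.1, "ty": 0.0, "tz": 16.0, "wx": 0, "wy": 0, "wz": -0.0}]
```

Emit:
{"fn": "move_arm", "kwargs": {
  "deltas": [
    {"gripper": 4,"tx": 0,"ty": 0,"tz": -5.4,"wx": 0,"wy": 0,"wz": 0},
    {"gripper": 4,"tx": 0,"ty": 0,"tz": -10.9,"wx": 0,"wy": 0,"wz": 0},
    {"gripper": 4,"tx": 0.2,"ty": 0,"tz": -16.3,"wx": 0,"wy": 0,"wz": 0},
    {"gripper": 4,"tx": 1.4,"ty": -5.4,"tz": -16.3,"wx": 0,"wy": 0,"wz": 0.15},
    {"gripper": 4,"tx": 2.6,"ty": -10.9,"tz": -16.3,"wx": 0,"wy": 0,"wz": 0.3}
  ]
}}

```text
time_s: 45.22
ee_pos: [0.603, 0.1431, 0.2374]
orientation: [0.117, 0.993, -0.0, -0.0]
force: [1.4, -1.5, -4.3]
finger_gap: 0.0435
gripper_force: 63.3
```

Emit:
{"fn": "move_arm", "kwargs": {
  "deltas": [
    {"gripper": 4,"tx": -0.4,"ty": -5.5,"tz": 0,"wx": 0,"wy": 0,"wz": 0.14},
    {"gripper": 4,"tx": -0.9,"ty": -11.1,"tz": 0,"wx": 0,"wy": 0,"wz": 0.29},
    {"gripper": 4,"tx": -1.3,"ty": -16.6,"tz": 0,"wx": 0,"wy": 0,"wz": 0.44},
    {"gripper": 4,"tx": -2.2,"ty": -22.0,"tz": 0,"wx": 0,"wy": 0,"wz": 0.52},
    {"gripper": 4,"tx": -3.1,"ty": -27.4,"tz": 0,"wx": 0,"wy": 0,"wz": 0.61}
  ]
}}

```text
time_s: 45.85
ee_pos: [0.57, -0.131, 0.2369]
orientation: [0.41, 0.912, 0.0, -0.001]
force: [1.3, -0.8, -3.8]
finger_gap: 0.0429
gripper_force: 63.4
```

Emit:
{"fn": "move_arm", "kwargs": {
  "deltas": [
    {"gripper": 4,"tx": -3.7,"ty": -3.9,"tz": 0,"wx": 0,"wy": 0,"wz": 0.09},
    {"gripper": 4,"tx": -7.5,"ty": -7.8,"tz": 0,"wx": 0,"wy": 0,"wz": 0.17},
    {"gripper": 4,"tx": -11.3,"ty": -11.7,"tz": 0,"wx": 0,"wy": 0,"wz": 0.26},
    {"gripper": 4,"tx": -15.1,"ty": -15.6,"tz": 0,"wx": 0,"wy": 0,"wz": 0.34},
    {"gripper": 4,"tx": -18.9,"ty": -19.5,"tz": 0,"wx": 0,"wy": 0,"wz": 0.43}
  ]
}}

```text
time_s: 46.48
ee_pos: [0.5509, -0.4014, 0.2365]
orientation: [0.595, 0.804, 0.0, -0.001]
force: [1.4, -0.2, -4.2]
finger_gap: 0.0432
gripper_force: 63.4
```

```bash
python3 plan.py '[[0.553,-0.399,0.075,0.3,4,5.6]]'
```

```text
t 46.48 pose [ 0.5509 -0.4014  0.2365] psi 0.296 q [ 0.16  0.52  0.62  1.52 -0.31  1.21  1.12] F [ 1.4 -0.2 -4.2] gap 0.0432
[{"gripper": 4, "tx": 0.1, "ty": 0.1, "tz": 5.4, "wx": 0, "wy": 0, "wz": -0.0}, {"gripper": 4, "tx": 0.1, "ty": 0.2, "tz": 10.8, "wx": 0, "wy": 0, "wz": -0.0}, {"gripper": 4, "tx": 0.2, "ty": 0.3, "tz": 16.2, "wx": 0, "wy": 0, "wz": -0.0}]
```

Emit:
{"fn": "move_arm", "kwargs": {
  "deltas": [
    {"gripper": 4,"tx": 0.1,"ty": 0.1,"tz": 5.4,"wx": 0,"wy": 0,"wz": 0},
    {"gripper": 4,"tx": 0.1,"ty": 0.2,"tz": 10.8,"wx": 0,"wy": 0,"wz": 0},
    {"gripper": 4,"tx": 0.2,"ty": 0.2,"tz": 15.8,"wx": 0,"wy": 0,"wz": 0},
    {"gripper": 4,"tx": 0.2,"ty": 0.2,"tz": 16.2,"wx": 0,"wy": 0,"wz": 0},
    {"gripper": 4,"tx": 0.2,"ty": 0.2,"tz": 16.4,"wx": 0,"wy": 0,"wz": 0}
  ]
}}

```text
time_s: 47.1
ee_pos: [0.5529, -0.3983, 0.0741]
orientation: [0.594, 0.805, -0.0, 0.0]
force: [0.5, -0.0, -4.0]
finger_gap: 0.0432
gripper_force: 66.8
```

Emit:
{"fn": "move_arm", "kwargs": {
  "deltas": [
    {"gripper": 4,"tx": 0,"ty": 0,"tz": 0.1,"wx": 0,"wy": 0,"wz": 0},
    {"gripper": 4,"tx": 0,"ty": 0,"tz": 0.2,"wx": 0,"wy": 0,"wz": 0},
    {"gripper": 4,"tx": 0,"ty": 0,"tz": 0.2,"wx": 0,"wy": 0,"wz": 0}
  ]
}}

```text
time_s: 47.48
ee_pos: [0.5531, -0.398, 0.0719]
orientation: [0.594, 0.805, 0.0, 0.0]
force: [0.4, 0.4, -4.5]
finger_gap: 0.0433
gripper_force: 66.8
```

Emit:
{"fn": "move_arm", "kwargs": {
  "deltas": [
    {"gripper": 4,"tx": 0,"ty": 0,"tz": 0.2,"wx": 0,"wy": 0,"wz": 0},
    {"gripper": 4,"tx": 0,"ty": 0,"tz": 0.3,"wx": 0,"wy": 0,"wz": 0},
    {"gripper": 4,"tx": 0,"ty": 0,"tz": 0.3,"wx": 0,"wy": 0,"wz": 0}
  ]
}}

```text
time_s: 47.85
ee_pos: [0.5535, -0.3988, 0.0703]
orientation: [0.594, 0.805, 0.0, 0.001]
force: [-1.2, 0.8, 5.4]
finger_gap: 0.0435
gripper_force: 67.8
```

Emit:
{"fn": "move_arm", "kwargs": {
  "deltas": [
    {"gripper": 5.5,"tx": 0,"ty": 0,"tz": 0,"wx": 0,"wy": 0,"wz": 0},
    {"gripper": 8.5,"tx": 0,"ty": 0,"tz": 0,"wx": 0,"wy": 0,"wz": 0},
    {"gripper": 8.5,"tx": 0,"ty": 0,"tz": 0,"wx": 0,"wy": 0,"wz": 0},
    {"gripper": 8.5,"tx": 0,"ty": 0,"tz": 0,"wx": 0,"wy": 0,"wz": 0}
  ]
}}

```text
time_s: 48.35
ee_pos: [0.5529, -0.398, 0.0681]
orientation: [0.594, 0.805, -0.0, -0.0]
force: [0.8, 0.0, -0.4]
finger_gap: 0.085
gripper_force: 0.0
```

Emit:
{"fn": "move_arm", "kwargs": {
  "deltas": [
    {"gripper": 8.5,"tx": 0,"ty": 0,"tz": -2,"wx": 0,"wy": 0,"wz": 0},
    {"gripper": 8.5,"tx": 0,"ty": 0,"tz": -6,"wx": 0,"wy": 0,"wz": 0},
    {"gripper": 8.5,"tx": 0,"ty": 0,"tz": -11,"wx": 0,"wy": 0,"wz": 0},
    {"gripper": 8.5,"tx": 0,"ty": 0,"tz": -15,"wx": 0,"wy": 0,"wz": 0}
  ]
}}

```text
time_s: 48.85
ee_pos: [0.5532, -0.3988, 0.2221]
orientation: [0.594, 0.804, 0.0, 0.002]
force: [0.4, -0.6, -0.1]
finger_gap: 0.085
gripper_force: 0.0
```

```bash
python3 look.py '[[[0.545,0.2525,1.63],0.008],[[0.471,0.247,1.63],0.008]]' top; python3 look.py '[[[0.553,-0.399,0.3],0.003]]' scene; python3 plan.py '[[0.54,-0.02,0.21,0.9,8.5],[0.5465,0.2515,0.19,1.64,8.5],[0.5465,0.2515,0.072,1.64,8.5,4]]'
```

```text
[0.545 0.252 1.63 ] 0.008 -> [0.5488 0.2498 1.6164] 0.137 ['top'] [368]
[0.471 0.247 1.63 ] 0.008 -> [0.4707 0.2462 1.612 ] 0.108 ['top'] [384]
[ 0.553 -0.399  0.3  ] 0.003 -> [ 0.5565 -0.4001  0.3559] 0.093 ['scene'] [743]
t 49.05 pose [ 0.5532 -0.3985  0.2202] psi 0.299 q [ 0.16  0.53  0.61  1.54 -0.32  1.17  1.13] F [-0.5  0.5 -0.4] gap 0.0853
[{"gripper": 8.5, "tx": 5.2, "ty": 1.4, "tz": 0.1, "wx": 0, "wy": 0, "wz": -0.09}, {"gripper": 8.5, "tx": 10.4, "ty": 2.8, "tz": 0.3, "wx": 0, "wy": 0, "wz": -0.17}, {"gripper": 8.5, "tx": 15.7, "ty": 4.2, "tz": 0.4, "wx": 0, "wy": 0, "wz": -0.26}, {"gripper": 8.5, "tx": 20.9, "ty": 5.6, "tz": 0.6, "wx": 0, "wy": 0, "wz": -0.34}, {"gripper": 8.5, "tx": 26.1, "ty": 7.1, "tz": 0.7, "wx": 0, "wy": 0, "wz": -0.43}]
[{"gripper": 8.5, "tx": 4.2, "ty": 3.4, "tz": 0.2, "wx": 0, "wy": 0, "wz": -0.09}, {"gripper": 8.5, "tx": 8.3, "ty": 6.9, "tz": 0.3, "wx": 0, "wy": 0, "wz": -0.17}, {"gripper": 8.5, "tx": 12.3, "ty": 10.6, "tz": 0.7, "wx": 0, "wy": 0, "wz": -0.32}, {"gripper": 8.5, "tx": 16.3, "ty": 14.3, "tz": 1.1, "wx": 0, "wy": 0, "wz": -0.47}, {"gripper": 8.5, "tx": 20.2, "ty": 18.0, "tz": 1.5, "wx": 0, "wy": 0, "wz": -0.62}]
[{"gripper": 8.5, "tx": 1.1, "ty": 5.4, "tz": 0.4, "wx": 0, "wy": 0, "wz": -0.14}, {"gripper": 8.5, "tx": 2.2, "ty": 10.7, "tz": 0.8, "wx": 0, "wy": 0, "wz": -0.29}, {"gripper": 8.5, "tx": 2.2, "ty": 10.7, "tz": 4.8, "wx": 0, "wy": 0, "wz": -0.29}, {"gripper": 8.5, "tx": 2.2, "ty": 10.7, "tz": 8.7, "wx": 0, "wy": 0, "wz": -0.29}, {"gripper": 8.5, "tx": 2.2, "ty": 10.7, "tz": 12.6, "wx": 0, "wy": 0, "wz": -0.29}]
```

Emit:
{"fn": "move_arm", "kwargs": {
  "deltas": [
    {"gripper": 8.5,"tx": 5.2,"ty": 1.4,"tz": 0.1,"wx": 0,"wy": 0,"wz": -0.09},
    {"gripper": 8.5,"tx": 10.4,"ty": 2.8,"tz": 0.3,"wx": 0,"wy": 0,"wz": -0.17},
    {"gripper": 8.5,"tx": 15.7,"ty": 4.2,"tz": 0.4,"wx": 0,"wy": 0,"wz": -0.26},
    {"gripper": 8.5,"tx": 20.9,"ty": 5.6,"tz": 0.6,"wx": 0,"wy": 0,"wz": -0.34},
    {"gripper": 8.5,"tx": 26.1,"ty": 7.1,"tz": 0.7,"wx": 0,"wy": 0,"wz": -0.43}
  ]
}}

```text
time_s: 49.68
ee_pos: [0.5427, -0.1256, 0.2103]
orientation: [0.407, 0.913, -0.0, -0.001]
force: [0.3, 0.2, -0.8]
finger_gap: 0.0849
gripper_force: 0.0
```

Emit:
{"fn": "move_arm", "kwargs": {
  "deltas": [
    {"gripper": 8.5,"tx": 4.2,"ty": 3.4,"tz": 0.2,"wx": 0,"wy": 0,"wz": -0.09},
    {"gripper": 8.5,"tx": 8.3,"ty": 6.9,"tz": 0.3,"wx": 0,"wy": 0,"wz": -0.17},
    {"gripper": 8.5,"tx": 12.3,"ty": 10.6,"tz": 0.7,"wx": 0,"wy": 0,"wz": -0.32},
    {"gripper": 8.5,"tx": 16.3,"ty": 14.3,"tz": 1.1,"wx": 0,"wy": 0,"wz": -0.47},
    {"gripper": 8.5,"tx": 20.2,"ty": 18.0,"tz": 1.5,"wx": 0,"wy": 0,"wz": -0.62}
  ]
}}

```text
time_s: 50.3
ee_pos: [0.5425, 0.1445, 0.1953]
orientation: [0.108, 0.994, -0.0, -0.001]
force: [0.9, -0.3, -0.6]
finger_gap: 0.0849
gripper_force: 0.0
```

```bash
python3 plan.py '[[0.547,0.2513,0.19,1.64,8.5],[0.547,0.2513,0.073,1.64,8.5,4]]'; python3 look.py '[[[0.545,0.2525,1.63],0.008]]' scene
```

```text
t 50.3 pose [0.5425 0.1445 0.1953] psi 1.354 q [-0.54  0.31  0.26  1.84 -0.09  1.01  1.11] F [ 0.9 -0.3 -0.6] gap 0.0849
[{"gripper": 8.5, "tx": 0.9, "ty": 5.3, "tz": 0.3, "wx": 0, "wy": 0, "wz": -0.14}, {"gripper": 8.5, "tx": 1.9, "ty": 10.5, "tz": 0.5, "wx": 0, "wy": 0, "wz": -0.29}, {"gripper": 8.5, "tx": 1.9, "ty": 10.5, "tz": 4.4, "wx": 0, "wy": 0, "wz": -0.29}, {"gripper": 8.5, "tx": 1.9, "ty": 10.5, "tz": 8.3, "wx": 0, "wy": 0, "wz": -0.29}, {"gripper": 8.5, "tx": 1.9, "ty": 10.5, "tz": 12.2, "wx": 0, "wy": 0, "wz": -0.29}]
[0.545 0.252 1.63 ] 0.008 -> [0.5453 0.242  1.5801] 0.058 ['scene'] [412]
```

Emit:
{"fn": "move_arm", "kwargs": {
  "deltas": [
    {"gripper": 8.5,"tx": 0.9,"ty": 5.3,"tz": 0.3,"wx": 0,"wy": 0,"wz": -0.14},
    {"gripper": 8.5,"tx": 1.9,"ty": 10.5,"tz": 0.5,"wx": 0,"wy": 0,"wz": -0.29},
    {"gripper": 8.5,"tx": 1.9,"ty": 10.4,"tz": 4.4,"wx": 0,"wy": 0,"wz": -0.29},
    {"gripper": 8.5,"tx": 1.9,"ty": 10.4,"tz": 8.3,"wx": 0,"wy": 0,"wz": -0.29},
    {"gripper": 8.5,"tx": 1.9,"ty": 10.4,"tz": 12.2,"wx": 0,"wy": 0,"wz": -0.29}
  ]
}}

```text
time_s: 51.02
ee_pos: [0.5471, 0.2478, 0.0723]
orientation: [-0.034, 0.999, -0.001, -0.001]
force: [-0.5, -0.2, 0.5]
finger_gap: 0.0849
gripper_force: 0.0
```

Emit:
{"fn": "move_arm", "kwargs": {
  "deltas": [
    {"gripper": 8.5,"tx": 0,"ty": 0,"tz": 0,"wx": 0,"wy": 0,"wz": 0},
    {"gripper": 4,"tx": 0,"ty": 0,"tz": 0,"wx": 0,"wy": 0,"wz": 0},
    {"gripper": 4,"tx": 0,"ty": 0,"tz": 0,"wx": 0,"wy": 0,"wz": 0},
    {"gripper": 4,"tx": 0,"ty": 0,"tz": 0,"wx": 0,"wy": 0,"wz": 0},
    {"gripper": 4,"tx": 0,"ty": 0,"tz": 0,"wx": 0,"wy": 0,"wz": 0}
  ]
}}

```text
time_s: 51.65
ee_pos: [0.5493, 0.2497, 0.0765]
orientation: [-0.034, 0.999, 0.001, 0.002]
force: [-0.0, 1.3, 7.0]
finger_gap: 0.043
gripper_force: 60.8
```

```bash
python3 plan.py '[[0.547,0.2513,0.24,1.64,4,5.7],[0.52,-0.02,0.24,0.9,4,5.7],[0.4485,-0.4077,0.24,0.3,4,5.7],[0.4485,-0.4077,0.08,0.3,4,5.4]]'
```

```text
t 51.65 pose [0.5493 0.2497 0.0765] psi 1.639 q [-0.61  0.5   0.15  1.85 -0.1   0.79  1.23] F [-0.   1.3  7. ] gap 0.043
[{"gripper": 4, "tx": 0.1, "ty": 0.1, "tz": -5.5, "wx": 0, "wy": 0, "wz": -0.0}, {"gripper": 4, "tx": 0.1, "ty": 0.1, "tz": -10.9, "wx": 0, "wy": 0, "wz": -0.0}, {"gripper": 4, "tx": 0.2, "ty": 0.2, "tz": -16.4, "wx": 0, "wy": 0, "wz": -0.0}, {"gripper": 4, "tx": 1.1, "ty": -5.2, "tz": -16.4, "wx": 0, "wy": 0, "wz": 0.15}, {"gripper": 4, "tx": 2.0, "ty": -10.6, "tz": -16.4, "wx": 0, "wy": 0, "wz": 0.3}]
[{"gripper": 4, "tx": -0.7, "ty": -5.4, "tz": 0.0, "wx": 0, "wy": 0, "wz": 0.14}, {"gripper": 4, "tx": -1.4, "ty": -10.8, "tz": 0.0, "wx": 0, "wy": 0, "wz": 0.29}, {"gripper": 4, "tx": -2.1, "ty": -16.2, "tz": 0.0, "wx": 0, "wy": 0, "wz": 0.44}, {"gripper": 4, "tx": -2.4, "ty": -21.8, "tz": 0.0, "wx": 0, "wy": 0, "wz": 0.53}, {"gripper": 4, "tx": -2.7, "ty": -27.5, "tz": 0.0, "wx": 0, "wy": 0, "wz": 0.61}]
[{"gripper": 4, "tx": -3.4, "ty": -4.4, "tz": 0.0, "wx": 0, "wy": 0, "wz": 0.09}, {"gripper": 4, "tx": -6.8, "ty": -8.9, "tz": 0.0, "wx": 0, "wy": 0, "wz": 0.17}, {"gripper": 4, "tx": -10.3, "ty": -13.3, "tz": 0.0, "wx": 0, "wy": 0, "wz": 0.26}, {"gripper": 4, "tx": -13.7, "ty": -17.8, "tz": 0.0, "wx": 0, "wy": 0, "wz": 0.34}, {"gripper": 4, "tx": -17.2, "ty": -22.2, "tz": 0.0, "wx": 0, "wy": 0, "wz": 0.43}]
[{"gripper": 4, "tx": -0.0, "ty": -0.0, "tz": 5.4, "wx": 0, "wy": 0, "wz": -0.0}, {"gripper": 4, "tx": -0.0, "ty": -0.0, "tz": 10.7, "wx": 0, "wy": 0, "wz": -0.0}, {"gripper": 4, "tx": -0.0, "ty": -0.0, "tz": 16.0, "wx": 0, "wy": 0, "wz": -0.0}]
```

Emit:
{"fn": "move_arm", "kwargs": {
  "deltas": [
    {"gripper": 4,"tx": 0,"ty": 0,"tz": -5.5,"wx": 0,"wy": 0,"wz": 0},
    {"gripper": 4,"tx": 0,"ty": 0,"tz": -10.9,"wx": 0,"wy": 0,"wz": 0},
    {"gripper": 4,"tx": 0.2,"ty": 0.2,"tz": -16.4,"wx": 0,"wy": 0,"wz": 0},
    {"gripper": 4,"tx": 1.1,"ty": -5.2,"tz": -16.4,"wx": 0,"wy": 0,"wz": 0.15},
    {"gripper": 4,"tx": 2.0,"ty": -10.6,"tz": -16.4,"wx": 0,"wy": 0,"wz": 0.3}
  ]
}}

```text
time_s: 52.28
ee_pos: [0.5343, 0.14, 0.2384]
orientation: [0.117, 0.993, -0.0, -0.0]
force: [0.9, -0.6, -5.2]
finger_gap: 0.0432
gripper_force: 63.9
```

Emit:
{"fn": "move_arm", "kwargs": {
  "deltas": [
    {"gripper": 4,"tx": -0.7,"ty": -5.4,"tz": 0,"wx": 0,"wy": 0,"wz": 0.14},
    {"gripper": 4,"tx": -1.4,"ty": -10.8,"tz": 0,"wx": 0,"wy": 0,"wz": 0.29},
    {"gripper": 4,"tx": -2.1,"ty": -16.2,"tz": 0,"wx": 0,"wy": 0,"wz": 0.44},
    {"gripper": 4,"tx": -2.4,"ty": -21.8,"tz": 0,"wx": 0,"wy": 0,"wz": 0.53},
    {"gripper": 4,"tx": -2.7,"ty": -27.5,"tz": 0,"wx": 0,"wy": 0,"wz": 0.61}
  ]
}}

```text
time_s: 52.9
ee_pos: [0.4968, -0.1339, 0.2378]
orientation: [0.41, 0.912, 0.0, -0.001]
force: [1.1, -0.3, -5.0]
finger_gap: 0.0431
gripper_force: 63.9
```

Emit:
{"fn": "move_arm", "kwargs": {
  "deltas": [
    {"gripper": 4,"tx": -3.4,"ty": -4.4,"tz": 0,"wx": 0,"wy": 0,"wz": 0.09},
    {"gripper": 4,"tx": -6.8,"ty": -8.9,"tz": 0,"wx": 0,"wy": 0,"wz": 0.17},
    {"gripper": 4,"tx": -10.3,"ty": -13.3,"tz": 0,"wx": 0,"wy": 0,"wz": 0.26},
    {"gripper": 4,"tx": -13.7,"ty": -17.8,"tz": 0,"wx": 0,"wy": 0,"wz": 0.34},
    {"gripper": 4,"tx": -17.2,"ty": -22.2,"tz": 0,"wx": 0,"wy": 0,"wz": 0.43}
  ]
}}

```text
time_s: 53.52
ee_pos: [0.4461, -0.4094, 0.2376]
orientation: [0.595, 0.804, 0.0, -0.001]
force: [1.0, -0.5, -4.2]
finger_gap: 0.0433
gripper_force: 63.9
```

```bash
python3 plan.py '[[0.4485,-0.4077,0.075,0.3,4,5.6]]'
```

```text
t 53.52 pose [ 0.4461 -0.4094  0.2376] psi 0.296 q [ 0.15  0.39  0.7   1.71 -0.27  1.14  1.23] F [ 1.  -0.5 -4.2] gap 0.0433
[{"gripper": 4, "tx": 0.0, "ty": 0.1, "tz": 5.4, "wx": 0, "wy": 0, "wz": -0.0}, {"gripper": 4, "tx": 0.1, "ty": 0.2, "tz": 10.8, "wx": 0, "wy": 0, "wz": -0.0}, {"gripper": 4, "tx": 0.1, "ty": 0.3, "tz": 16.3, "wx": 0, "wy": 0, "wz": -0.0}]
```

Emit:
{"fn": "move_arm", "kwargs": {
  "deltas": [
    {"gripper": 4,"tx": 0,"ty": 0.1,"tz": 5.4,"wx": 0,"wy": 0,"wz": 0},
    {"gripper": 4,"tx": 0.1,"ty": 0.1,"tz": 10.8,"wx": 0,"wy": 0,"wz": 0},
    {"gripper": 4,"tx": 0.1,"ty": 0.1,"tz": 15.8,"wx": 0,"wy": 0,"wz": 0},
    {"gripper": 4,"tx": 0.1,"ty": 0.1,"tz": 16.2,"wx": 0,"wy": 0,"wz": 0},
    {"gripper": 4,"tx": 0.1,"ty": 0.1,"tz": 16.4,"wx": 0,"wy": 0,"wz": 0}
  ]
}}

```text
time_s: 54.15
ee_pos: [0.4481, -0.4079, 0.0753]
orientation: [0.594, 0.805, -0.0, 0.0]
force: [0.5, -0.4, -4.0]
finger_gap: 0.0429
gripper_force: 63.8
```

Emit:
{"fn": "move_arm", "kwargs": {
  "deltas": [
    {"gripper": 4,"tx": 0,"ty": 0,"tz": 0.2,"wx": 0,"wy": 0,"wz": 0},
    {"gripper": 4,"tx": 0,"ty": 0,"tz": 0.4,"wx": 0,"wy": 0,"wz": 0},
    {"gripper": 4,"tx": 0,"ty": 0,"tz": 0.4,"wx": 0,"wy": 0,"wz": 0}
  ]
}}

```text
time_s: 54.52
ee_pos: [0.4486, -0.4079, 0.0713]
orientation: [0.594, 0.805, 0.0, 0.001]
force: [0.9, -0.4, -1.7]
finger_gap: 0.0433
gripper_force: 64.0
```

Just touching. A last millimetre down, then release.

Emit:
{"fn": "move_arm", "kwargs": {
  "deltas": [
    {"gripper": 4,"tx": 0,"ty": 0,"tz": 0.1,"wx": 0,"wy": 0,"wz": 0},
    {"gripper": 5.5,"tx": 0,"ty": 0,"tz": 0.1,"wx": 0,"wy": 0,"wz": 0},
    {"gripper": 8.0,"tx": 0,"ty": 0,"tz": 0.1,"wx": 0,"wy": 0,"wz": 0},
    {"gripper": 8.0,"tx": 0,"ty": 0,"tz": 0.1,"wx": 0,"wy": 0,"wz": 0},
    {"gripper": 8.0,"tx": 0,"ty": 0,"tz": 0.1,"wx": 0,"wy": 0,"wz": 0}
  ]
}}

```text
time_s: 55.15
ee_pos: [0.4479, -0.4074, 0.0692]
orientation: [0.594, 0.805, -0.0, -0.0]
force: [-0.5, -0.1, -0.3]
finger_gap: 0.0803
gripper_force: 0.0
```

Emit:
{"fn": "move_arm", "kwargs": {
  "deltas": [
    {"gripper": 8.0,"tx": 0,"ty": 0,"tz": -2,"wx": 0,"wy": 0,"wz": 0},
    {"gripper": 8.0,"tx": 0,"ty": 0,"tz": -6,"wx": 0,"wy": 0,"wz": 0},
    {"gripper": 8.5,"tx": 0,"ty": 0,"tz": -11,"wx": 0,"wy": 0,"wz": 0},
    {"gripper": 8.5,"tx": 0,"ty": 0,"tz": -15,"wx": 0,"wy": 0,"wz": 0}
  ]
}}

```text
time_s: 55.65
ee_pos: [0.448, -0.4081, 0.2228]
orientation: [0.594, 0.804, -0.0, 0.001]
force: [0.4, -0.1, 0.1]
finger_gap: 0.085
gripper_force: 0.0
```

```bash
python3 look.py '[[[0.471,0.247,1.63],0.008]]' top; python3 look.py '[[[0.553,-0.399,0.3],0.003],[[0.4485,-0.408,0.3],0.003]]' scene; python3 plan.py '[[0.5,-0.02,0.21,0.9,8.5],[0.471,0.2465,0.19,1.64,8.5],[0.471,0.2465,0.072,1.64,8.5,4]]'
```

```text
[0.471 0.247 1.63 ] 0.008 -> [0.4712 0.2465 1.5995] 0.074 ['top'] [398]
[ 0.553 -0.399  0.3  ] 0.003 -> [ 0.5535 -0.3999  0.36  ] 0.106 ['scene'] [711]
[ 0.448 -0.408  0.3  ] 0.003 -> [ 0.4499 -0.4083  0.46  ] 0.11 ['scene'] [762]
t 55.85 pose [ 0.4482 -0.4077  0.221 ] psi 0.299 q [ 0.15  0.41  0.7   1.73 -0.29  1.11  1.24] F [-0.6  0.8 -0.6] gap 0.0848
[{"gripper": 8.5, "tx": 5.1, "ty": 2.3, "tz": 0.2, "wx": 0, "wy": 0, "wz": -0.09}, {"gripper": 8.5, "tx": 10.2, "ty": 4.7, "tz": 0.3, "wx": 0, "wy": 0, "wz": -0.17}, {"gripper": 8.5, "tx": 15.2, "ty": 7.0, "tz": 0.5, "wx": 0, "wy": 0, "wz": -0.26}, {"gripper": 8.5, "tx": 20.3, "ty": 9.4, "tz": 0.6, "wx": 0, "wy": 0, "wz": -0.34}, {"gripper": 8.5, "tx": 25.4, "ty": 11.7, "tz": 0.8, "wx": 0, "wy": 0, "wz": -0.43}]
[{"gripper": 8.5, "tx": 3.6, "ty": 4.2, "tz": 0.1, "wx": 0, "wy": 0, "wz": -0.09}, {"gripper": 8.5, "tx": 7.3, "ty": 8.5, "tz": 0.3, "wx": 0, "wy": 0, "wz": -0.17}, {"gripper": 8.5, "tx": 11.6, "ty": 11.6, "tz": 0.7, "wx": 0, "wy": 0, "wz": -0.32}, {"gripper": 8.5, "tx": 16.0, "ty": 14.7, "tz": 1.1, "wx": 0, "wy": 0, "wz": -0.47}, {"gripper": 8.5, "tx": 20.3, "ty": 17.8, "tz": 1.5, "wx": 0, "wy": 0, "wz": -0.62}]
[{"gripper": 8.5, "tx": 1.8, "ty": 5.1, "tz": 0.4, "wx": 0, "wy": 0, "wz": -0.14}, {"gripper": 8.5, "tx": 3.5, "ty": 10.2, "tz": 0.8, "wx": 0, "wy": 0, "wz": -0.29}, {"gripper": 8.5, "tx": 3.5, "ty": 10.2, "tz": 4.7, "wx": 0, "wy": 0, "wz": -0.29}, {"gripper": 8.5, "tx": 3.5, "ty": 10.2, "tz": 8.7, "wx": 0, "wy": 0, "wz": -0.29}, {"gripper": 8.5, "tx": 3.5, "ty": 10.2, "tz": 12.6, "wx": 0, "wy": 0, "wz": -0.29}]
```

Emit:
{"fn": "move_arm", "kwargs": {
  "deltas": [
    {"gripper": 8.5,"tx": 5.1,"ty": 2.3,"tz": 0.2,"wx": 0,"wy": 0,"wz": -0.09},
    {"gripper": 8.5,"tx": 10.2,"ty": 4.7,"tz": 0.3,"wx": 0,"wy": 0,"wz": -0.17},
    {"gripper": 8.5,"tx": 15.2,"ty": 7.0,"tz": 0.5,"wx": 0,"wy": 0,"wz": -0.26},
    {"gripper": 8.5,"tx": 20.3,"ty": 9.4,"tz": 0.6,"wx": 0,"wy": 0,"wz": -0.34},
    {"gripper": 8.5,"tx": 25.4,"ty": 11.7,"tz": 0.8,"wx": 0,"wy": 0,"wz": -0.43}
  ]
}}

```text
time_s: 56.48
ee_pos: [0.4842, -0.1281, 0.2105]
orientation: [0.407, 0.913, -0.0, -0.001]
force: [-0.1, 0.2, -0.8]
finger_gap: 0.085
gripper_force: 0.0
```

Emit:
{"fn": "move_arm", "kwargs": {
  "deltas": [
    {"gripper": 8.5,"tx": 3.6,"ty": 4.2,"tz": 0.1,"wx": 0,"wy": 0,"wz": -0.09},
    {"gripper": 8.5,"tx": 7.3,"ty": 8.5,"tz": 0.3,"wx": 0,"wy": 0,"wz": -0.17},
    {"gripper": 8.5,"tx": 11.6,"ty": 11.6,"tz": 0.7,"wx": 0,"wy": 0,"wz": -0.32},
    {"gripper": 8.5,"tx": 16.0,"ty": 14.7,"tz": 1.1,"wx": 0,"wy": 0,"wz": -0.47},
    {"gripper": 8.5,"tx": 20.3,"ty": 17.8,"tz": 1.5,"wx": 0,"wy": 0,"wz": -0.62}
  ]
}}

```text
time_s: 57.1
ee_pos: [0.4812, 0.1413, 0.1954]
orientation: [0.108, 0.994, -0.0, -0.001]
force: [1.0, 1.4, 0.2]
finger_gap: 0.085
gripper_force: 0.0
```

```bash
python3 plan.py '[[0.4712,0.2465,0.19,1.64,8.5],[0.4712,0.2465,0.073,1.64,8.5,4]]'; python3 look.py '[[[0.471,0.247,1.63],0.008]]' scene
```

```text
t 57.1 pose [0.4812 0.1413 0.1954] psi 1.354 q [-0.61  0.21  0.28  1.97 -0.07  0.97  1.06] F [1.  1.4 0.2] gap 0.085
[{"gripper": 8.5, "tx": 1.6, "ty": 5.0, "tz": 0.3, "wx": 0, "wy": 0, "wz": -0.14}, {"gripper": 8.5, "tx": 3.2, "ty": 10.1, "tz": 0.5, "wx": 0, "wy": 0, "wz": -0.29}, {"gripper": 8.5, "tx": 3.2, "ty": 10.1, "tz": 4.4, "wx": 0, "wy": 0, "wz": -0.29}, {"gripper": 8.5, "tx": 3.2, "ty": 10.1, "tz": 8.3, "wx": 0, "wy": 0, "wz": -0.29}, {"gripper": 8.5, "tx": 3.2, "ty": 10.1, "tz": 12.2, "wx": 0, "wy": 0, "wz": -0.29}]
[0.471 0.247 1.63 ] 0.008 -> [0.4693 0.24   1.6063] 0.072 ['scene'] [429]
```

Emit:
{"fn": "move_arm", "kwargs": {
  "deltas": [
    {"gripper": 8.5,"tx": 1.6,"ty": 5.0,"tz": 0.3,"wx": 0,"wy": 0,"wz": -0.14},
    {"gripper": 8.5,"tx": 3.2,"ty": 10.1,"tz": 0.5,"wx": 0,"wy": 0,"wz": -0.29},
    {"gripper": 8.5,"tx": 3.2,"ty": 10.1,"tz": 4.4,"wx": 0,"wy": 0,"wz": -0.29},
    {"gripper": 8.5,"tx": 3.2,"ty": 10.1,"tz": 8.3,"wx": 0,"wy": 0,"wz": -0.29},
    {"gripper": 8.5,"tx": 3.2,"ty": 10.1,"tz": 12.2,"wx": 0,"wy": 0,"wz": -0.29}
  ]
}}

```text
time_s: 57.82
ee_pos: [0.4729, 0.2443, 0.0725]
orientation: [-0.034, 0.999, -0.001, -0.001]
force: [-0.1, -0.3, -0.1]
finger_gap: 0.0848
gripper_force: 0.0
```

Emit:
{"fn": "move_arm", "kwargs": {
  "deltas": [
    {"gripper": 8.5,"tx": 0,"ty": 0,"tz": 0,"wx": 0,"wy": 0,"wz": 0},
    {"gripper": 4,"tx": 0,"ty": 0,"tz": 0,"wx": 0,"wy": 0,"wz": 0},
    {"gripper": 4,"tx": 0,"ty": 0,"tz": 0,"wx": 0,"wy": 0,"wz": 0},
    {"gripper": 4,"tx": 0,"ty": 0,"tz": 0,"wx": 0,"wy": 0,"wz": 0},
    {"gripper": 4,"tx": 0,"ty": 0,"tz": 0,"wx": 0,"wy": 0,"wz": 0}
  ]
}}

```text
time_s: 58.45
ee_pos: [0.4746, 0.2461, 0.0762]
orientation: [-0.034, 0.999, 0.001, 0.001]
force: [-0.5, 1.0, 6.0]
finger_gap: 0.0431
gripper_force: 61.3
```

```bash
python3 plan.py '[[0.4712,0.2465,0.24,1.64,4,5.7],[0.5,-0.02,0.24,0.9,4,5.7],[0.4442,-0.3,0.24,0.3,4,5.7],[0.4442,-0.3,0.08,0.3,4,5.4]]'
```

```text
t 58.45 pose [0.4746 0.2461 0.0762] psi 1.639 q [-0.69  0.41  0.16  2.01 -0.1   0.72  1.18] F [-0.5  1.   6. ] gap 0.0431
[{"gripper": 4, "tx": 0.1, "ty": 0.0, "tz": -5.5, "wx": 0, "wy": 0, "wz": -0.0}, {"gripper": 4, "tx": 0.2, "ty": 0.0, "tz": -10.9, "wx": 0, "wy": 0, "wz": -0.0}, {"gripper": 4, "tx": 0.3, "ty": 0.1, "tz": -16.4, "wx": 0, "wy": 0, "wz": -0.0}, {"gripper": 4, "tx": 0.1, "ty": -5.3, "tz": -16.4, "wx": 0, "wy": 0, "wz": 0.15}, {"gripper": 4, "tx": -0.1, "ty": -10.6, "tz": -16.4, "wx": 0, "wy": 0, "wz": 0.29}]
[{"gripper": 4, "tx": -1.7, "ty": -5.1, "tz": 0.0, "wx": 0, "wy": 0, "wz": 0.15}, {"gripper": 4, "tx": -3.5, "ty": -10.2, "tz": 0.0, "wx": 0, "wy": 0, "wz": 0.3}, {"gripper": 4, "tx": -5.2, "ty": -15.3, "tz": 0.0, "wx": 0, "wy": 0, "wz": 0.45}, {"gripper": 4, "tx": -5.3, "ty": -21.0, "tz": 0.0, "wx": 0, "wy": 0, "wz": 0.57}, {"gripper": 4, "tx": -5.5, "ty": -26.7, "tz": 0.0, "wx": 0, "wy": 0, "wz": 0.69}]
[{"gripper": 4, "tx": -3.7, "ty": -4.3, "tz": 0.0, "wx": 0, "wy": 0, "wz": 0.12}, {"gripper": 4, "tx": -7.5, "ty": -8.6, "tz": 0.0, "wx": 0, "wy": 0, "wz": 0.24}, {"gripper": 4, "tx": -11.2, "ty": -12.9, "tz": 0.0, "wx": 0, "wy": 0, "wz": 0.36}, {"gripper": 4, "tx": -11.2, "ty": -12.9, "tz": 5.4, "wx": 0, "wy": 0, "wz": 0.36}, {"gripper": 4, "tx": -11.2, "ty": -12.9, "tz": 10.7, "wx": 0, "wy": 0, "wz": 0.36}]
[{"gripper": 4, "tx": -0.0, "ty": -0.0, "tz": 5.3, "wx": 0, "wy": 0, "wz": -0.0}]
```

Emit:
{"fn": "move_arm", "kwargs": {
  "deltas": [
    {"gripper": 4,"tx": 0,"ty": 0,"tz": -5.5,"wx": 0,"wy": 0,"wz": 0},
    {"gripper": 4,"tx": 0,"ty": 0,"tz": -10.9,"wx": 0,"wy": 0,"wz": 0},
    {"gripper": 4,"tx": 0.3,"ty": 0.1,"tz": -16.4,"wx": 0,"wy": 0,"wz": 0},
    {"gripper": 4,"tx": 0.1,"ty": -5.3,"tz": -16.4,"wx": 0,"wy": 0,"wz": 0.15},
    {"gripper": 4,"tx": -0.1,"ty": -10.6,"tz": -16.4,"wx": 0,"wy": 0,"wz": 0.29}
  ]
}}

```text
time_s: 59.08
ee_pos: [0.4812, 0.1385, 0.2388]
orientation: [0.112, 0.994, 0.0, 0.0]
force: [1.2, -0.7, -5.0]
finger_gap: 0.0431
gripper_force: 64.4
```

Emit:
{"fn": "move_arm", "kwargs": {
  "deltas": [
    {"gripper": 4,"tx": -1.7,"ty": -5.1,"tz": 0,"wx": 0,"wy": 0,"wz": 0.15},
    {"gripper": 4,"tx": -3.5,"ty": -10.2,"tz": 0,"wx": 0,"wy": 0,"wz": 0.3},
    {"gripper": 4,"tx": -5.2,"ty": -15.3,"tz": 0,"wx": 0,"wy": 0,"wz": 0.45},
    {"gripper": 4,"tx": -5.3,"ty": -21.0,"tz": 0,"wx": 0,"wy": 0,"wz": 0.57},
    {"gripper": 4,"tx": -5.5,"ty": -26.7,"tz": 0,"wx": 0,"wy": 0,"wz": 0.69}
  ]
}}

```text
time_s: 59.7
ee_pos: [0.4753, -0.1344, 0.238]
orientation: [0.442, 0.897, 0.0, -0.0]
force: [0.6, -0.2, -4.3]
finger_gap: 0.0429
gripper_force: 64.4
```

Emit:
{"fn": "move_arm", "kwargs": {
  "deltas": [
    {"gripper": 4,"tx": -3.7,"ty": -4.3,"tz": 0,"wx": 0,"wy": 0,"wz": 0.12},
    {"gripper": 4,"tx": -7.5,"ty": -8.6,"tz": 0,"wx": 0,"wy": 0,"wz": 0.24},
    {"gripper": 4,"tx": -11.2,"ty": -12.9,"tz": 0,"wx": 0,"wy": 0,"wz": 0.36},
    {"gripper": 4,"tx": -11.2,"ty": -12.9,"tz": 0,"wx": 0,"wy": 0,"wz": 0.36}
  ]
}}

```text
time_s: 60.2
ee_pos: [0.4399, -0.3056, 0.2384]
orientation: [0.598, 0.802, -0.001, 0.0]
force: [0.2, 0.3, -4.1]
finger_gap: 0.0431
gripper_force: 64.4
```

```bash
python3 plan.py '[[0.4442,-0.3,0.075,0.3,4,5.6]]';  python3 look.py '[[[0.553,-0.399,0.3],0.003],[[0.4485,-0.408,0.3],0.003]]' scene
```

```text
t 60.2 pose [ 0.4399 -0.3056  0.2384] psi 0.289 q [-0.07  0.26  0.73  1.87 -0.19  1.09  1.02] F [ 0.2  0.3 -4.1] gap 0.0431
[{"gripper": 4, "tx": 0.1, "ty": 0.2, "tz": 5.4, "wx": 0, "wy": 0, "wz": -0.0}, {"gripper": 4, "tx": 0.3, "ty": 0.4, "tz": 10.9, "wx": 0, "wy": 0, "wz": -0.01}, {"gripper": 4, "tx": 0.4, "ty": 0.6, "tz": 16.3, "wx": 0, "wy": 0, "wz": -0.01}]
[0.553, -0.399, 0.3] no mask
[ 0.448 -0.408  0.3  ] 0.003 -> [ 0.4501 -0.409   0.4028] 0.087 ['scene'] [787]
```

Emit:
{"fn": "move_arm", "kwargs": {
  "deltas": [
    {"gripper": 4,"tx": 0.2,"ty": 0.2,"tz": 5.4,"wx": 0,"wy": 0,"wz": 0},
    {"gripper": 4,"tx": 0.3,"ty": 0.4,"tz": 10.9,"wx": 0,"wy": 0,"wz": 0},
    {"gripper": 4,"tx": 0.4,"ty": 0.4,"tz": 15.8,"wx": 0,"wy": 0,"wz": 0},
    {"gripper": 4,"tx": 0.4,"ty": 0.4,"tz": 16.2,"wx": 0,"wy": 0,"wz": 0},
    {"gripper": 4,"tx": 0.4,"ty": 0.4,"tz": 16.4,"wx": 0,"wy": 0,"wz": 0}
  ]
}}

```text
time_s: 60.92
ee_pos: [0.4472, -0.2953, 0.0755]
orientation: [0.593, 0.805, 0.0, 0.001]
force: [0.2, -0.2, -3.7]
finger_gap: 0.0434
gripper_force: 64.7
```

Emit:
{"fn": "move_arm", "kwargs": {
  "deltas": [
    {"gripper": 4,"tx": 0,"ty": 0,"tz": 0.2,"wx": 0,"wy": 0,"wz": 0},
    {"gripper": 4,"tx": 0,"ty": 0,"tz": 0.4,"wx": 0,"wy": 0,"wz": 0},
    {"gripper": 4,"tx": 0,"ty": 0,"tz": 0.5,"wx": 0,"wy": 0,"wz": 0}
  ]
}}

```text
time_s: 61.3
ee_pos: [0.447, -0.2959, 0.0712]
orientation: [0.594, 0.805, 0.001, 0.001]
force: [-2.1, 3.1, 13.7]
finger_gap: 0.0431
gripper_force: 66.6
```

Emit:
{"fn": "move_arm", "kwargs": {
  "deltas": [
    {"gripper": 5.5,"tx": 0,"ty": 0,"tz": -0.1,"wx": 0,"wy": 0,"wz": 0},
    {"gripper": 8.0,"tx": 0,"ty": 0,"tz": -0.1,"wx": 0,"wy": 0,"wz": 0},
    {"gripper": 8.0,"tx": 0,"ty": 0,"tz": -0.1,"wx": 0,"wy": 0,"wz": 0},
    {"gripper": 8.0,"tx": 0,"ty": 0,"tz": -0.1,"wx": 0,"wy": 0,"wz": 0}
  ]
}}

```text
time_s: 61.8
ee_pos: [0.4458, -0.2954, 0.0702]
orientation: [0.594, 0.805, -0.0, -0.0]
force: [0.2, -0.6, 0.4]
finger_gap: 0.0802
gripper_force: 0.0
```

Emit:
{"fn": "move_arm", "kwargs": {
  "deltas": [
    {"gripper": 8.0,"tx": 0,"ty": 0,"tz": -2,"wx": 0,"wy": 0,"wz": 0},
    {"gripper": 8.0,"tx": 0,"ty": 0,"tz": -6,"wx": 0,"wy": 0,"wz": 0},
    {"gripper": 8.0,"tx": 0,"ty": 0,"tz": -11,"wx": 0,"wy": 0,"wz": 0},
    {"gripper": 8.0,"tx": 6,"ty": 0,"tz": -15,"wx": 0,"wy": 0,"wz": 0},
    {"gripper": 8.0,"tx": 12,"ty": 3,"tz": -15,"wx": 0,"wy": 0,"wz": 0}
  ]
}}

```text
time_s: 62.42
ee_pos: [0.4379, -0.1849, 0.2218]
orientation: [0.596, 0.803, 0.001, 0.002]
force: [1.5, 0.8, 1.5]
finger_gap: 0.08
gripper_force: 0.0
```

Emit:
{"fn": "move_arm", "kwargs": {
  "deltas": [
    {"gripper": 8.0,"tx": 6,"ty": 1.5,"tz": 0,"wx": 0,"wy": 0,"wz": 0},
    {"gripper": 8.0,"tx": 12,"ty": 3,"tz": 0,"wx": 0,"wy": 0,"wz": 0},
    {"gripper": 8.0,"tx": 18,"ty": 4.5,"tz": 0,"wx": 0,"wy": 0,"wz": 0},
    {"gripper": 8.0,"tx": 24,"ty": 6,"tz": 0,"wx": 0,"wy": 0,"wz": 0},
    {"gripper": 8.0,"tx": 24,"ty": 6,"tz": 0,"wx": 0,"wy": 0,"wz": 0}
  ]
}}

```text
time_s: 63.05
ee_pos: [0.4238, 0.0677, 0.2193]
orientation: [0.59, 0.807, 0.0, -0.0]
force: [0.4, -1.1, -1.5]
finger_gap: 0.0802
gripper_force: 0.0
```

```bash
python3 look.py '[[[0.553,-0.399,0.3],0.003],[[0.4485,-0.408,0.3],0.003],[[0.4465,-0.296,0.3],0.003]]' top; python3 plan.py '[]'; python3 - <<'E'
from h import *
im=eyes.capture('top'); a=im[140:280,170:390]
cv2.imwrite('pics/f1.png',cv2.resize(a,None,fx=3.6,fy=3.6,interpolation=cv2.INTER_CUBIC))
for t in ('cover_grip','mug','caliper','offcut_2'): print(t,[np.round(d['centre'],3) for d in finder.find_in('top',t)[:1]])
E
```

```text
[ 0.553 -0.399  0.3  ] 0.003 -> [ 0.5387 -0.352   0.343 ] 0.107 ['top'] [365]
[ 0.448 -0.408  0.3  ] 0.003 -> [ 0.449  -0.4061  0.3744] 0.127 ['top'] [387]
[ 0.446 -0.296  0.3  ] 0.003 -> [ 0.4468 -0.2921  0.2749] 0.084 ['top'] [369]
t 63.15 pose [0.4243 0.0631 0.2193] psi 0.3 q [-0.7   0.04  0.48  2.1  -0.02  1.01  0.09] F [ 0.6 -0.4  0.4] gap 0.0799
cover_grip [array([0.52 , 0.042, 0.045])]
mug [array([0.736, 0.024, 0.063])]
caliper [array([ 0.702, -0.268,  0.005])]
offcut_2 [array([ 0.683, -0.16 ,  0.039])]
```

View pics/f1.png

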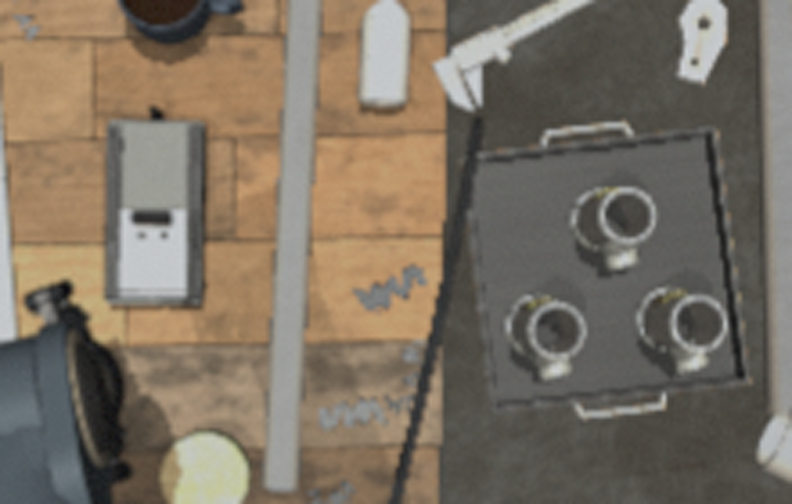

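The top view shows all three tubes standing in the tray at (625,215), (550,330) and (690,325). The tube at (625,215) was knocked about 5 cm while the arm was away, but it is upright and well inside the tray. The cover bar at (152,217) is back where it started, the bystanders haven't moved and the arm is clear.

```bash
python3 -c "
from plant import ctrl
print(ctrl.close_job())"
```

```text
the job is handed in; nothing more can be done
None
```

I handed the job in, but no verdict came back: all three tubes (only three were there) were read in one button press, the cover is shut, and they stand upright in the tray with the bystanders unmoved.

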